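# Gauge a washed sample rack and load the rack magazine

### The arm

A 6-joint arm with a two-finger parallel gripper is mounted at the origin on the work surface. World frame = base frame: x ahead of the robot, y to its left, z up, the work surface at z = 0. Lengths are in mm, angles in rad, forces in N, time in s.
With the tool pointing down it reaches from about 375 to 975 mm from the base axis. Payload 3.8 kg.
Tool frame: the origin (TCP) lies between the finger pads; the fingertips stand 25 mm ahead of it and the grasp point (between the pads) lies 6 mm ahead of it (robot.tip_extent is the distance from the TCP to the fingertips, in mm); y points along the fingers, x is the direction in which the jaws open and shut, and the axes are right-handed (so a half turn about y gives the same grasp; the last joint's range is limited). The gripper opens to 88 mm and grips with 3 to 60 N. Pads are 18 mm wide; open, the fingers measure 123 mm over their backs; the gripper's body (75 mm by 187 mm) begins 45 mm behind the grasp point.
Start: joints at [1.149, 0.264, 1.604, -0, 1.274, -0.037], TCP at [253.375, 625.635, 263.706] pointing down, gripper open.
Joint ranges: [-2.63, 2.63], [-0.94, 2.18], [0.31, 2.57], [-1.31, 4.45], [0, 2.66], [-2.55, 2.55]. Speed limits (rad/s): [2.57, 2.57, 3.14, 3.14, 3.14, 3.14].

### API

Orientations are given as [roll, pitch, yaw] about the fixed x, y, z axes, in that order (R = Rz(yaw) Ry(pitch) Rx(roll)).
In Python, from cell import robot, viewer gives the robot as it stands.
- The arm moves only by the tool send_rows, never from a script. Its argument "steps" is a list of rows, each an object of numbers: "dx", "dy", "dz": the shift along the tool's x, y, z scaled (see below); "wx", "wy", "wz": the turn, a rotation vector about the tool's x, y, z scaled (see below); "fingers": the opening, from 0 (shut) to 1 (fully open). A call has 1 to 8 rows; each row shifts and turns the commanded pose from where the row before left it, along the tool's axes as they then stand; what a row does not reach is not made up. The controller multiplies each number of a shift by 0.1 m and each number of a turn by 1.5 rad. A row lasts 1/12 s, in which the tool goes at most 41.7 mm and 7.16 degrees, less where a joint would pass 70% of its speed; a pose out of reach is approached as far as the arm can. A call with a number of a shift or a turn outside -1 to 1 is refused whole. A call with a gripper value outside its range is refused whole. The fingers move at their own pace and stop on an object; the grip force is fixed at half the most. Time passes only in rows, so rows that do not move let the fingers close. It gives the time, the measured TCP pose, the force and the opening at its end, in the units of the state.
- robot.observe(): the state, without advancing time (a new reading comes with each control period).
- viewer.read_camera(name): name is "scene" or "top" or "wrist"; returns the picture (420x560x3 uint8, red, green, blue); there is no depth.
- viewer.get_calibration(name): a dict with "fov_y" (degrees; the focal length in pixels is half the picture's height over the tangent of half this angle, whatever the lens; pixels are square), "cx", "cy" (the principal point, pixels), "xyz" and "orientation" of the camera in the world; the wrist camera has in their place "mount" (4x4, takes a point from camera to tool coordinates, whose origin is the TCP and whose axes are the tool frame's). Camera axes: x right, y down, z forward; pixel columns grow to the right and rows downward; lengths in mm; the calibration is good to about 2 mm. A picture is of the moment at which its call begins: read the wrist's pose just before it. get_calibration takes no time and is no camera call.
- robot.hand_in(): hands the job in, once; it reports no verdict.
The state is a dict: "time_s": time; "joints": joint angles; "joint_velocities": joint speeds; "joint_torque": joint torques, N m; "tool_pos": TCP position; "ee_rot": TCP orientation; "wrist_force": force on the tool from outside, world axes, zero at the start; "ft_torque": the same for the moment, N m; "finger_gap": finger opening in mm.
Only numpy, scipy, OpenCV 4.12 (cv2) and the standard library are available. Lean on these libraries where they do the work, as an engineer would, in place of code of your own. Each camera call takes 0.05 s, during which the arm holds its last target.

### The job

The sample racks are back from the washer and the tube sorter's magazine is empty: lift its dust cover off by the knob and lay it on the bench, then, before loading, stand any one rack in the bench caliper and gently slide the jaw shut on its 24 mm width until the sprung measuring face of the other jaw gives a little. Then push all the racks, one at a time, past the sprung lips into the magazine so that the lips snap out behind them, and put the cover back on; leave the other things on the bench where they are.

Things in the scene. Friction and masses are not known exactly. Their poses are not given: they have to be found in the camera images.
- magazine: Rack magazine of the tube sorter: white and aluminium trough, fixed. Origin at bench height, midway between the two lip pivots (the mouth); x runs into the lane, y across. Polished, slippery floor 10 mm thick, x -55 to 188 mm. Lane 118 mm wide, walls 62 mm high, x 45 to 182 mm. Steel rails on the walls (top 66 mm, gap between them 94 mm) stop racks going in from above.
- sill (a point): Where to stand a rack, long side across the lane, before pushing it in along +x: middle of the open loading sill, 28 mm before the mouth, 10 mm above the bench. Axes as the magazine's. The sill is 55 mm deep, between flared cheeks 136 mm apart at its middle and 30 mm high, with a low ridge 6 mm high along its near edge (x -51 to -55 mm).
- lip_line (a point): Point on the lane floor between the lip tips, 40 mm in from the mouth; axes as the magazine's. A lip springs out only when the rack's near long face is 5 mm past this point, so push the rack until its middle is 19 mm or more beyond it; the spring then presses the racks back against the lips (middle of the last rack 12 mm beyond). Holds three racks.
- follower (a joint): Black spring-loaded plate in the lane, pushed back by the racks along +x of the magazine; m. 0 = at rest, front face at x 43 mm, pressing with 2 N; 0.105 = fully back, 6 N. About 0.021 with one rack in, 0.045 with two, 0.069 with three.
- lip_left (a joint): Sprung retaining lip on the +y side: steel flap 45 mm long, 14 to 44 mm above the bench, pivot at x 0, y 66 mm, slanting inward into the lane, tip at x 40, y 46 mm. rad: 0 = sprung out, holds the racks back; 0.46 = pushed flat to the wall. A rack pushed inwards opens it with 1 to 2 N; it does not open outwards.
- lip_right (a joint): The same on the -y side (pivot at y = -66 mm, tip at y = -46 mm).
- magazine_seat (a point): Where the cover's origin belongs when the cover is on: 111 mm in from the mouth, on the middle line of the lane, 61 mm above the bench; axes as the magazine's.
- cover: Loose white dust cover, 150 mm (x) by 134 mm (y), 220 g, at first in place on the magazine's rails. Origin: centre of its underside. Plate 5 to 10 mm above the origin; under it two ribs along x, 5 mm deep, 89 mm apart over their outer faces, drop into the 94 mm gap between the rails. A clear place to lay it: the bench beyond the racks, near x 0.68, y 0.01 m of the robot's frame.
- cover_knob (a point): Middle of the head of the cover's black round knob, 34 mm above the cover's origin: head 32 mm across, from 23 to 46 mm, on a stem 16 mm across that rises from the plate.
- caliper: Large bench caliper lying flat on a dark stand (170 mm in x, 270 in y, 12 thick) fixed to the bench. Origin: centre of the stand's underside. Beam along y at x 45 to 75 mm; jaws point to -x. Jaw faces run from x -12 to 30 mm, 22 to 42 mm above the bench; the measuring face of the fixed jaw (-y side, 46 mm high) is at y -45 mm. Dial, 55 mm high, at x 60, y -96 mm.
- slide_jaw (a joint): Sliding jaw; m, the opening between the jaw faces: 0 = shut, 0.09 = wide open. Opens to +y of the caliper: its face is at y = -45 mm plus this. Stays where it is left (5 N friction).
- jaw_grip (a point): Middle of the black thumb grip by which the jaw is slid: a block 24 mm (x) by 14 mm (y) on the carriage, from 50 to 80 mm above the bench; this point is 68 mm up. Axes as the caliper's. Pinch it across y from above, or push it.
- anvil (a joint): Sprung measuring face of the fixed jaw; m, 0 = at rest, 0.006 = fully in (to -y of the caliper, hard stop). Starts to give at 1.4 N, then 700 N/m (5.6 N fully in). It must give 1.5 mm or more for a reading; over 20 N is rough.
- caliper_rest (a point): On the stand plate, 12 mm above the bench, at x -30, y -29 mm of the caliper: where to stand the middle of the rack to be gauged, long side along the caliper's x. Its side is then 4 mm from the measuring face and its far 37 mm lie between the jaw faces. Axes as the caliper's.
- rack1: Empty grey plastic sample rack, five tube holes in a row on top: 110 mm long (x), 24 mm wide (y), 46 mm high, about 150 g (weighted foot), flat upright sides. Origin: centre of its underside. Two or three racks are present, standing on the bench between magazine and caliper.
- rack2: Another, identical.
- rack3: Another, identical.
- specimen_pot: Bystander: lidded specimen pot, 60 mm across, 75 mm high, beyond the caliper.
- marker: Bystander: marker pen 134 mm long, 16 mm thick, lying near the robot.
- spray_bottle: Bystander: white bottle 60 mm across, 110 mm high, near the robot on its right.
- glove_box: Bystander: cardboard glove box 120 x 240 x 70 mm, left of the magazine. Fixed and not listed: tube trays, mixer and bin at the far edge (x beyond 0.78 m), centrifuge far left, clipboard and keyboard far right.
Things that resemble listed ones, but are neither listed nor needed, are in the scene too. Leave any pink look-alike of the rack3 alone.

How it is judged:
By the outcome, as a careful person would: the job done as asked, in the order asked, and still so for the second after the job is handed in, with the robot touching nothing.
Of rack1, rack2, rack3 only 2 to 3 are there at a start; the rules pass over those that are not, and their reading is None.
At some moment in a run one of rack1, rack2, rack3 may be knocked a few centimetres aside while the robot is not near it.
It also fails if it takes over 210 s, if anything falls off the work surface, if the arm or the gripper's body presses on something with over 40 N, if the wrist force passes 120 N, or if a joint passes its speed limit or range.

## Working session

There is one attempt and no reset: what is moved stays moved. The work goes in short steps, Python scripts to look and compute and a tool call to move; the robot and the scene stay as the last step left them, time stands still between calls to the robot, and variables do not carry over. Pictures are saved under pics/ and viewed, and the job is handed in when it is done.

Besides the shell and the picture viewer there is one more tool, called after "Call:" by a JSON object that holds its "method" and its "body", one argument or row to a line. send_rows: Moves the arm, as the interface text tells. Shifts and turns lie within -1 to 1; 1 stands for 0.1 m of shift or 1.5 rad of turn. Its arguments: {"type":"object","properties":{"steps":{"type":"array"}},"required":["steps"]}

```bash
ls; mkdir -p pics; python3 - <<'E'
from cell import robot, viewer
import cv2
print(robot.observe())
for n in ["scene","top","wrist"]:
    print(n, viewer.get_calibration(n))
    im=viewer.read_camera(n); cv2.imwrite(f"pics/{n}0.png",im[:,:,::-1])
E
```

```text
pics
{'time_s': 0.0, 'joints': array([ 1.14912240e+00,  2.64721023e-01,  1.60536779e+00,  3.31726752e-06,
        1.27366314e+00, -3.68959355e-02]), 'joint_velocities': array([-0.00177968,  0.00123058, -0.00064339,  0.00021625,  0.00162456,
       -0.00029973]), 'joint_torque': array([-2.51394285e-04, -5.02095437e+01, -3.56887436e+01,  7.26475334e-02,
        2.91654083e-02, -1.09874343e-04]), 'tool_pos': array([253.09792408, 625.0577511 , 262.41292501]), 'ee_rot': array([-1.57071351,  0.00215771,  1.18601745]), 'wrist_force': array([-0.03992833, -0.06213259, -0.33590497]), 'ft_torque': array([-0.01398675,  0.00826691, -0.01049817]), 'finger_gap': 87.92006254976225}
scene {'fov_y': 53.155209392096204, 'cx': 279.66093929785893, 'cy': 214.01552987212918, 'xyz': array([1367.51979804, -215.6511004 ,  931.10989455]), 'orientation': array([-2.2967418 ,  0.01643312,  1.22820254])}
top {'fov_y': 44.72549600395011, 'cx': 279.057722612635, 'cy': 208.95521421909865, 'xyz': array([ 184.29072066,   83.05632016, 1394.78505684]), 'orientation': array([-2.91089657e+00, -5.56261094e-04, -1.53916550e+00])}
wrist {'fov_y': 68.16479696006931, 'cx': 280.26750641966123, 'cy': 210.71007888160653, 'mount': array([[ 9.99998404e-01,  1.59659891e-03, -8.01638823e-04,
        -5.76340278e-02],
       [ 1.20645922e-03, -2.72560798e-01,  9.62137805e-01,
        -1.21989187e+02],
       [ 1.31765285e-03, -9.62137237e-01, -2.72562289e-01,
         7.00422828e+01],
       [ 0.00000000e+00,  0.00000000e+00,  0.00000000e+00,
         1.00000000e+00]])}
```

View pics.

View pics/scene0.png

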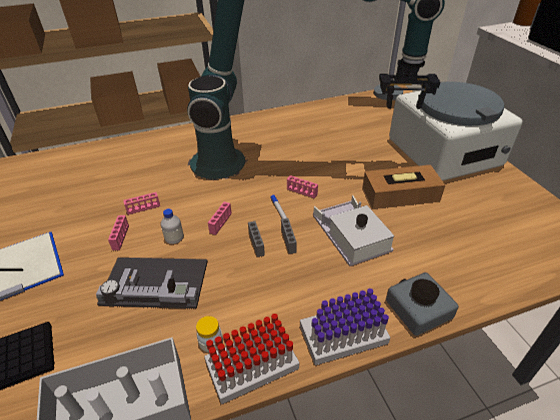

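View pics/top0.png

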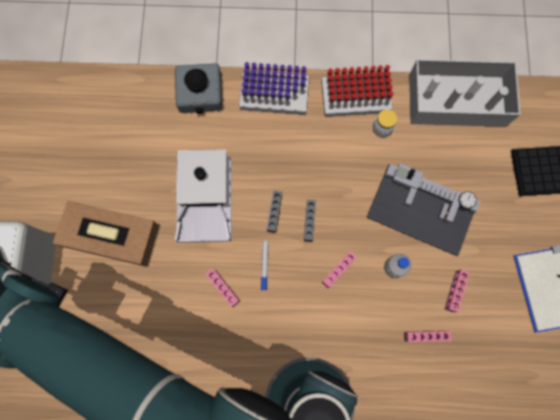

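View pics/wrist0.png

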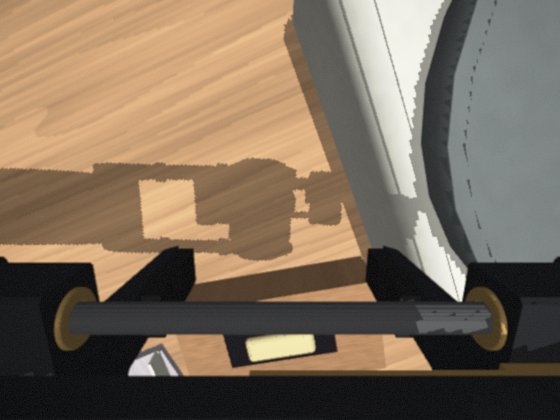

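```bash
cat > h.py <<'E'
import numpy as np, cv2
from scipy.spatial.transform import Rotation as Ro
from cell import robot, viewer
def cam(n):
    c=viewer.get_calibration(n); f=210/np.tan(np.radians(c['fov_y'])/2)
    K=np.array([[f,0,c['cx']],[0,f,c['cy']],[0,0,1]])
    if n=='wrist':
        s=robot.observe(); T=np.eye(4); T[:3,:3]=Ro.from_euler('xyz',s['ee_rot']).as_matrix(); T[:3,3]=s['tool_pos']
        T=T@c['mount']; return K,T[:3,:3],T[:3,3]
    return K,Ro.from_euler('xyz',c['orientation']).as_matrix(),np.array(c['xyz'])
def shot(n,name):
    C=cam(n); im=viewer.read_camera(n)[:,:,::-1].copy(); cv2.imwrite(f'pics/{name}.png',im); return C,im
def ray(C,uv):
    K,R,p=C; uv=np.atleast_2d(np.array(uv,float)); d=(R@np.linalg.inv(K)@np.c_[uv,np.ones(len(uv))].T).T
    return p,d/np.linalg.norm(d,axis=1)[:,None]
def onz(C,uv,z):
    p,d=ray(C,uv); return p+d*((z-p[2])/d[:,2])[:,None]
def proj(C,X):
    K,R,p=C; q=(K@(R.T@(np.atleast_2d(np.array(X,float))-p).T)).T; return q[:,:2]/q[:,2:]
def tri(rays):
    A=np.zeros((3,3));b=np.zeros(3)
    for p,d in rays:
        d=np.ravel(d);M=np.eye(3)-np.outer(d,d);A+=M;b+=M@p
    return np.linalg.solve(A,b)
def crop(im,x0,y0,x1,y1,s,name):
    cv2.imwrite(f'pics/{name}.png',cv2.resize(im[y0:y1,x0:x1],None,fx=s,fy=s,interpolation=cv2.INTER_CUBIC))
def st():
    s=robot.observe(); print('t',round(s['time_s'],2),'pos',s['tool_pos'].round(1),'rot',s['ee_rot'].round(3),'F',s['wrist_force'].round(1),'gap',round(s['finger_gap'],1),'j',s['joints'].round(2))
E
python3 - <<'E'
from h import *
im=cv2.imread('pics/top0.png')
crop(im,160,140,340,300,4.4,'t_a'); crop(im,350,150,500,270,5,'t_b')
im=cv2.imread('pics/scene0.png')
crop(im,240,180,400,270,5,'s_a'); crop(im,90,250,220,310,6,'s_b')
E
```

```text
(no output)
```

View pics/t_a.png

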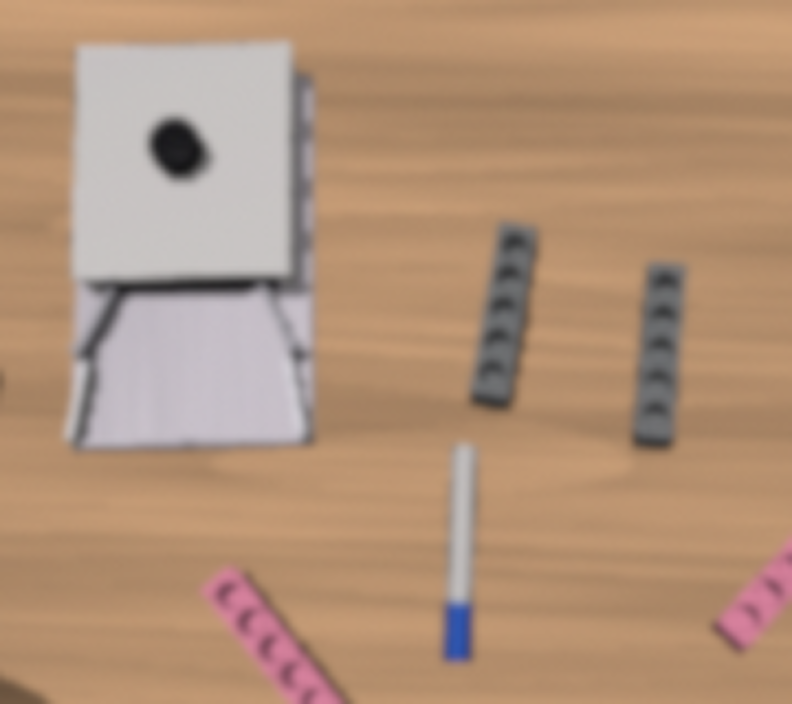

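View pics/t_b.png

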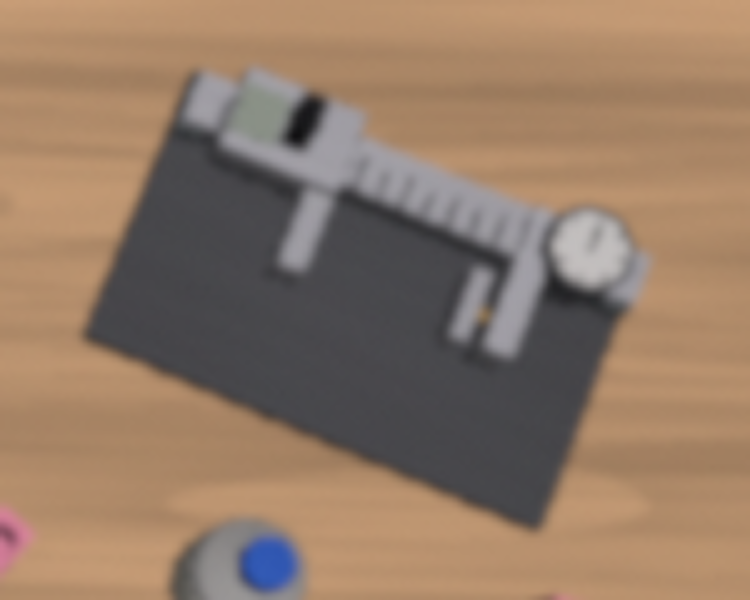

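View pics/s_a.png

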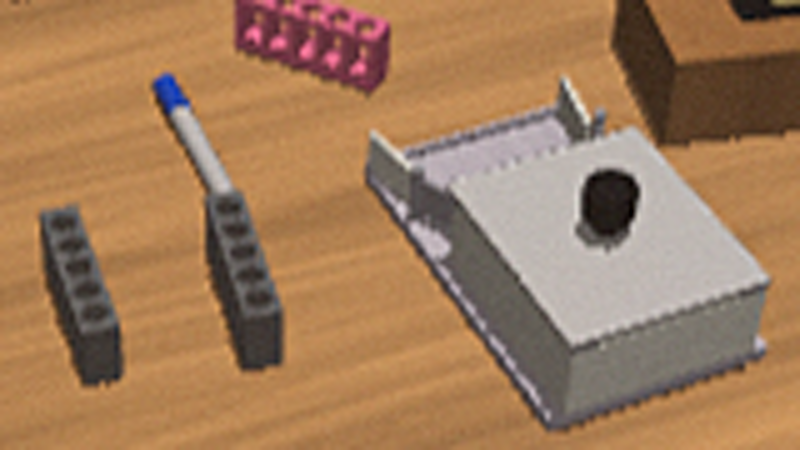

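View pics/s_b.png

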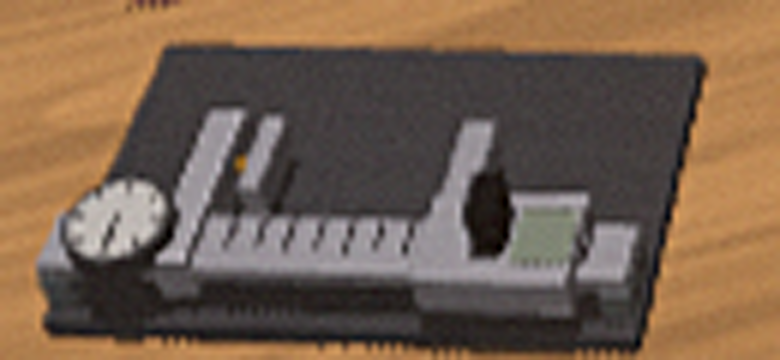

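```bash
python3 - <<'E'
from h import *
C=cam('top'); S=cam('scene')
A=lambda l:np.array(l)/4.4+[160,140]-0.4
B=lambda l:np.array(l)/5+[350,150]-0.4
SA=lambda l:np.array(l)/5+[240,180]-.4
SB=lambda l:np.array(l)/6+[90,250]-.4
print('cover',onz(C,A([[78,45],[292,42],[72,280],[295,280]]),71).round(1))
print('cover scene',onz(S,SA([[768,285],[570,345],[452,182],[632,128]]),71).round(1))
k=tri([(lambda r:(r[0],r[1][0]))(ray(C,A([[176,146]]))),(lambda r:(r[0],r[1][0]))(ray(S,SA([[609,200]])))]);print('knob',k)
print('knob top',onz(C,A([[176,146]]),107))
print('floor',onz(C,A([[72,447],[312,445]]),10).round(1))
print('rackA top',onz(C,A([[500,223],[540,227],[510,405-0],[472,402]]),46).round(1))
print('rackB top',onz(C,A([[650,264],[686,266],[670,445],[633,443]]),46).round(1))
print('rackA sc',onz(S,SA([[205,195],[245,195],[283,300],[240,305]]),46).round(1))
print('rackB sc',onz(S,SA([[40,212],[75,207],[120,320],[80,328]]),46).round(1))
print('stand',onz(C,B([[85,337],[540,530]]),12).round(1), onz(S,SB([[165,46],[705,62],[638,350],[45,322]]),[12,12,12,12][0]).round(1))
print('grip',onz(C,B([[308,115]]),80), tri([(lambda r:(r[0],r[1][0]))(ray(C,B([[308,115]]))),(lambda r:(r[0],r[1][0]))(ray(S,SB([[488,212]])))]))
print('dial',onz(C,B([[590,247]]),55))
print('jaw tips anvil front',onz(C,B([[450,338],[470,345],[482,265]]),42),'slide jaw',onz(C,B([[280,265],[308,270]]),42))
for nm,p in [('marker',[[463,447],[457,658]])]: print(nm,onz(C,A(p),8))
E
```

```text
cover [[652.5 375.8  71. ]
 [658.7 242.8  71. ]
 [502.  367.8  71. ]
 [506.3 232.6  71. ]]
cover scene [[658.7 370.8  71. ]
 [661.6 242.   71. ]
 [513.1 237.7  71. ]
 [506.6 364.8  71. ]]
knob [581.99639045 306.3353073   92.93408428]
knob top [[577.85331668 304.28255256 107.        ]]
floor [[409.5 372.6  10. ]
 [415.6 223.   10. ]]
rackA top [[552.9 109.9  46. ]
 [551.2  85.   46. ]
 [438.1  99.9  46. ]
 [439.2 123.1  46. ]]
rackB top [[529.6  16.1  46. ]
 [529.   -6.2  46. ]
 [416.4   1.8  46. ]
 [417.   24.3  46. ]]
rackA sc [[444.8 101.1  46. ]
 [453.6 124.6  46. ]
 [548.5 113.2  46. ]
 [543.4  87.8  46. ]]
rackB sc [[ 4.233e+02 -4.000e-01  4.600e+01]
 [ 4.266e+02  2.140e+01  4.600e+01]
 [ 5.302e+02  1.730e+01  4.600e+01]
 [ 5.282e+02 -6.700e+00  4.600e+01]]
stand [[ 493.7 -150.8   12. ]
 [ 393.9 -397.8   12. ]] [[ 398.7 -400.8   12. ]
 [ 503.5 -150.7   12. ]
 [ 661.2 -215.    12. ]
 [ 553.8 -461.9   12. ]]
grip [[ 604.72209286 -260.18559347   80.        ]] [ 608.80570203 -262.96716783   67.39134643]
dial [[ 542.75399411 -417.39718361   55.        ]]
jaw tips anvil front [[ 492.76231278 -343.63350163   42.        ]
 [ 489.21598757 -354.31689232   42.        ]
 [ 534.19069339 -362.74820549   42.        ]] slide jaw [[ 530.68584475 -252.46174705   42.        ]
 [ 528.35577707 -267.67091845   42.        ]]
marker [[417.62126044 128.81994928   8.        ]
 [286.95629248 127.5242388    8.        ]]
```

```bash
cat >> h.py <<'E'
def plan(xyz,yaw=None,step=0.4,wstep=0.08):
    """print rows (tool axes, units) from measured pose to target, tool pointing down"""
    s=robot.observe(); R=Ro.from_euler('xyz',s['ee_rot']); p=s['tool_pos'].copy()
    if yaw is None: yaw=s['ee_rot'][2]
    G=Ro.from_euler('xyz',[-np.pi/2,0,yaw]); rv=(R.inv()*G).as_rotvec()/1.5; d=np.array(xyz,float)-p
    n=int(max(1,np.ceil(np.linalg.norm(d)/100/step),np.ceil(np.linalg.norm(rv)/wstep)))
    print('n',n,'total tool shift',(R.as_matrix().T@d/100).round(3),'rot',rv.round(4))
    for i in range(n):
        q=(R.as_matrix().T@(d/n))/100
        print('{"dx":%.3f,"dy":%.3f,"dz":%.3f,"wx":%.4f,"wy":%.4f,"wz":%.4f}'%(*q,*(rv/n)))
        R=R*Ro.from_rotvec(rv*1.5/n)
        if np.linalg.norm(rv)<1e-4 : break
E
python3 - <<'E'
from h import *
plan([560,360,262],1.616)
E
```

```text
n 11 total tool shift [-1.306  0.009 -3.84 ] rot [-0.0003 -0.2867 -0.0011]
{"dx":-0.119,"dy":0.001,"dz":-0.349,"wx":-0.0000,"wy":-0.0261,"wz":-0.0001}
{"dx":-0.132,"dy":0.001,"dz":-0.344,"wx":-0.0000,"wy":-0.0261,"wz":-0.0001}
{"dx":-0.146,"dy":0.001,"dz":-0.339,"wx":-0.0000,"wy":-0.0261,"wz":-0.0001}
{"dx":-0.159,"dy":0.001,"dz":-0.333,"wx":-0.0000,"wy":-0.0261,"wz":-0.0001}
{"dx":-0.172,"dy":0.001,"dz":-0.326,"wx":-0.0000,"wy":-0.0261,"wz":-0.0001}
{"dx":-0.184,"dy":0.001,"dz":-0.319,"wx":-0.0000,"wy":-0.0261,"wz":-0.0001}
{"dx":-0.197,"dy":0.001,"dz":-0.312,"wx":-0.0000,"wy":-0.0261,"wz":-0.0001}
{"dx":-0.209,"dy":0.001,"dz":-0.304,"wx":-0.0000,"wy":-0.0261,"wz":-0.0001}
{"dx":-0.220,"dy":0.001,"dz":-0.296,"wx":-0.0000,"wy":-0.0261,"wz":-0.0001}
{"dx":-0.232,"dy":0.001,"dz":-0.287,"wx":-0.0000,"wy":-0.0261,"wz":-0.0001}
{"dx":-0.243,"dy":0.001,"dz":-0.277,"wx":-0.0000,"wy":-0.0261,"wz":-0.0001}
```

Call:
{"method": "send_rows", "body": {
  "steps": [
    {"dx": -0.12,"dz": -0.35,"wy": -0.026,"fingers": 1},
    {"dx": -0.13,"dz": -0.345,"wy": -0.026,"fingers": 1},
    {"dx": -0.145,"dz": -0.34,"wy": -0.026,"fingers": 1},
    {"dx": -0.16,"dz": -0.335,"wy": -0.026,"fingers": 1},
    {"dx": -0.17,"dz": -0.325,"wy": -0.026,"fingers": 1},
    {"dx": -0.185,"dz": -0.32,"wy": -0.026,"fingers": 1},
    {"dx": -0.195,"dz": -0.31,"wy": -0.026,"fingers": 1},
    {"dx": -0.21,"dz": -0.305,"wy": -0.026,"fingers": 1}
  ]
}}

```text
$.steps[0]: bad value
```

Call:
{"method": "send_rows", "body": {
  "steps": [
    {"dx": -0.22,"dz": -0.295,"wy": -0.026,"fingers": 1},
    {"dx": -0.23,"dz": -0.285,"wy": -0.026,"fingers": 1},
    {"dx": -0.24,"dz": -0.275,"wy": -0.027,"fingers": 1},
    {"fingers": 1},
    {"fingers": 1},
    {"fingers": 1}
  ]
}}

```text
$.steps[0]: bad value
```

```bash
python3 - <<'E'
from h import *
st(); shot('wrist','w1')
E
```

```text
t 0.15 pos [253.1 625.2 262.7] rot [-1.571  0.002  1.186] F [ 0.1 -0.5  0.3] gap 88.4 j [ 1.15  0.26  1.61  0.    1.27 -0.04]
```

View pics/w1.png

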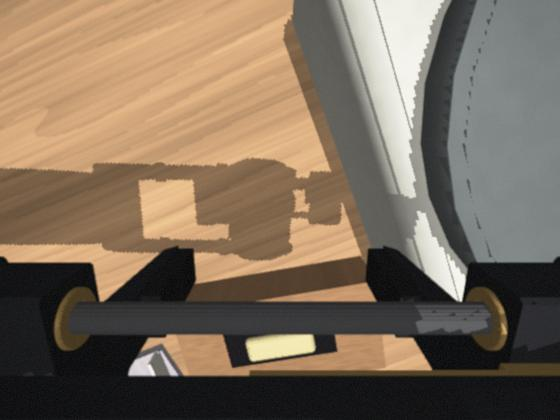

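Call:
{"method": "send_rows", "body": {
  "steps": [
    {"dx": -0.12,"dy": 0,"dz": -0.35,"wx": 0,"wy": -0.026,"wz": 0,"fingers": 1},
    {"dx": -0.13,"dy": 0,"dz": -0.345,"wx": 0,"wy": -0.026,"wz": 0,"fingers": 1},
    {"dx": -0.145,"dy": 0,"dz": -0.34,"wx": 0,"wy": -0.026,"wz": 0,"fingers": 1},
    {"dx": -0.16,"dy": 0,"dz": -0.335,"wx": 0,"wy": -0.026,"wz": 0,"fingers": 1},
    {"dx": -0.17,"dy": 0,"dz": -0.325,"wx": 0,"wy": -0.026,"wz": 0,"fingers": 1},
    {"dx": -0.185,"dy": 0,"dz": -0.32,"wx": 0,"wy": -0.026,"wz": 0,"fingers": 1},
    {"dx": -0.195,"dy": 0,"dz": -0.31,"wx": 0,"wy": -0.026,"wz": 0,"fingers": 1},
    {"dx": -0.21,"dy": 0,"dz": -0.305,"wx": 0,"wy": -0.026,"wz": 0,"fingers": 1}
  ]
}}

```text
time_s: 0.87
tool_pos: [477.9, 431.3, 263.6]
ee_rot: [-1.571, 0.0, 1.5]
wrist_force: [0.5, 0.0, 0.5]
finger_gap: 88.2
```

Call:
{"method": "send_rows", "body": {
  "steps": [
    {"dx": -0.22,"dy": 0,"dz": -0.295,"wx": 0,"wy": -0.026,"wz": 0,"fingers": 1},
    {"dx": -0.23,"dy": 0,"dz": -0.285,"wx": 0,"wy": -0.026,"wz": 0,"fingers": 1},
    {"dx": -0.24,"dy": 0,"dz": -0.275,"wx": 0,"wy": -0.027,"wz": 0,"fingers": 1},
    {"dx": 0,"dy": 0,"dz": 0,"wx": 0,"wy": 0,"wz": 0,"fingers": 1},
    {"dx": 0,"dy": 0,"dz": 0,"wx": 0,"wy": 0,"wz": 0,"fingers": 1},
    {"dx": 0,"dy": 0,"dz": 0,"wx": 0,"wy": 0,"wz": 0,"fingers": 1}
  ]
}}

```text
time_s: 1.37
tool_pos: [559.8, 360.7, 263.3]
ee_rot: [-1.57, -0.0, 1.615]
wrist_force: [-0.3, 0.5, 0.1]
finger_gap: 88.2
```

```bash
python3 - <<'E'
from h import *
st(); shot('wrist','w1')
E
```

```text
t 1.37 pos [559.8 360.7 263.3] rot [-1.57  -0.     1.615] F [-0.3  0.5  0.1] gap 88.2 j [ 0.53  0.25  1.62  0.    1.27 -1.08]
```

View pics/w1.png

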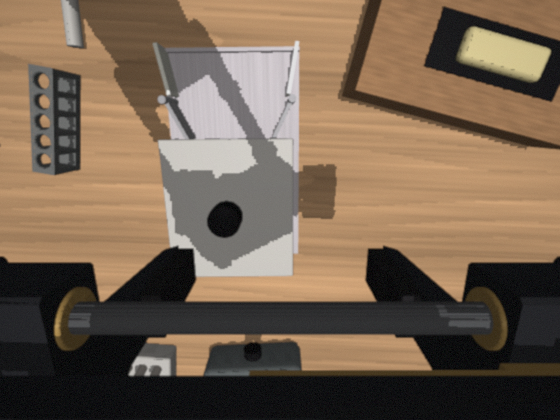

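```bash
python3 - <<'E'
from h import *
C=cam('wrist'); im=cv2.imread('pics/w1.png')
print('knob',onz(C,[[225,219]],105))
print('cover',onz(C,[[159,141],[292,139],[171,276],[293,276]],71).round(1))
print('pivots',onz(C,[[163,99],[290,98]],45).round(1))
crop(im,20,30,310,290,2.7,'w1c')
E
```

```text
knob [[579.00452943 309.62920262 105.        ]]
cover [[512.  238.5  71. ]
 [503.9 370.   71. ]
 [659.6 243.3  71. ]
 [653.1 379.7  71. ]]
pivots [[471.  235.3  45. ]
 [463.9 366.6  45. ]]
```

View pics/w1c.png

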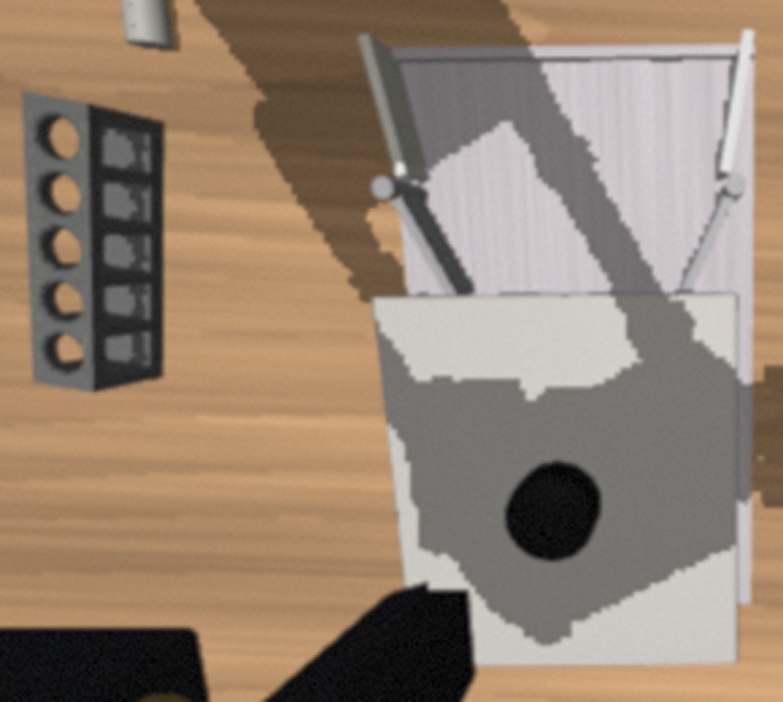

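```bash
python3 - <<'E'
from h import *
plan([580,307.5,150],1.626)
E
```

```text
n 4 total tool shift [-0.547  1.134 -0.183] rot [-0.0006 -0.0063  0.0001]
{"dx":-0.137,"dy":0.283,"dz":-0.046,"wx":-0.0002,"wy":-0.0016,"wz":0.0000}
{"dx":-0.137,"dy":0.283,"dz":-0.045,"wx":-0.0002,"wy":-0.0016,"wz":0.0000}
{"dx":-0.137,"dy":0.283,"dz":-0.045,"wx":-0.0002,"wy":-0.0016,"wz":0.0000}
{"dx":-0.137,"dy":0.283,"dz":-0.045,"wx":-0.0002,"wy":-0.0016,"wz":0.0000}
```

Call:
{"method": "send_rows", "body": {
  "steps": [
    {"dx": -0.27,"dy": 0.08,"dz": -0.09,"wx": 0,"wy": -0.003,"wz": 0,"fingers": 1},
    {"dx": -0.28,"dy": 0.2,"dz": -0.09,"wx": 0,"wy": -0.003,"wz": 0,"fingers": 1},
    {"dx": 0,"dy": 0.4,"dz": 0,"wx": 0,"wy": 0,"wz": 0,"fingers": 1},
    {"dx": 0,"dy": 0.4,"dz": 0,"wx": 0,"wy": 0,"wz": 0,"fingers": 1},
    {"dx": 0,"dy": 0.3,"dz": 0,"wx": 0,"wy": 0,"wz": 0,"fingers": 1},
    {"dx": 0,"dy": 0.15,"dz": 0,"wx": 0,"wy": 0,"wz": 0,"fingers": 1},
    {"dx": 0,"dy": 0,"dz": 0,"wx": 0,"wy": 0,"wz": 0,"fingers": 1},
    {"dx": 0,"dy": 0,"dz": 0,"wx": 0,"wy": 0,"wz": 0,"fingers": 1}
  ]
}}

```text
time_s: 2.08
tool_pos: [579.0, 307.7, 109.7]
ee_rot: [-1.568, 0.001, 1.627]
wrist_force: [0.5, 0.1, 0.4]
finger_gap: 88.2
```

Call:
{"method": "send_rows", "body": {
  "steps": [
    {"dx": 0,"dy": 0.07,"dz": -0.01,"wx": 0,"wy": 0,"wz": 0,"fingers": 0.6},
    {"dx": 0,"dy": 0,"dz": 0,"wx": 0,"wy": 0,"wz": 0,"fingers": 0.2},
    {"dx": 0,"dy": 0,"dz": 0,"wx": 0,"wy": 0,"wz": 0,"fingers": 0.2},
    {"dx": 0,"dy": 0,"dz": 0,"wx": 0,"wy": 0,"wz": 0,"fingers": 0.2},
    {"dx": 0,"dy": 0,"dz": 0,"wx": 0,"wy": 0,"wz": 0,"fingers": 0.2},
    {"dx": 0,"dy": 0,"dz": 0,"wx": 0,"wy": 0,"wz": 0,"fingers": 0.2},
    {"dx": 0,"dy": 0,"dz": 0,"wx": 0,"wy": 0,"wz": 0,"fingers": 0.2},
    {"dx": 0,"dy": 0,"dz": 0,"wx": 0,"wy": 0,"wz": 0,"fingers": 0.2}
  ]
}}

```text
time_s: 2.75
tool_pos: [581.8, 306.8, 103.9]
ee_rot: [-1.571, -0.0, 1.625]
wrist_force: [0.2, -0.3, -0.9]
finger_gap: 36.8
```

Call:
{"method": "send_rows", "body": {
  "steps": [
    {"dx": 0,"dy": 0,"dz": 0,"wx": 0,"wy": 0,"wz": 0,"fingers": 0.2},
    {"dx": 0,"dy": 0,"dz": 0,"wx": 0,"wy": 0,"wz": 0,"fingers": 0.2},
    {"dx": 0,"dy": 0,"dz": 0,"wx": 0,"wy": 0,"wz": 0,"fingers": 0.2}
  ]
}}

```text
time_s: 3.0
tool_pos: [581.7, 306.8, 103.8]
ee_rot: [-1.571, -0.0, 1.625]
wrist_force: [-0.8, 0.0, 1.0]
finger_gap: 30.7
```

Call:
{"method": "send_rows", "body": {
  "steps": [
    {"dx": 0,"dy": -0.05,"dz": 0,"wx": 0,"wy": 0,"wz": 0,"fingers": 0.2},
    {"dx": 0,"dy": -0.1,"dz": 0,"wx": 0,"wy": 0,"wz": 0,"fingers": 0.2},
    {"dx": 0,"dy": -0.2,"dz": 0,"wx": 0,"wy": 0,"wz": 0,"fingers": 0.2},
    {"dx": 0,"dy": -0.3,"dz": 0,"wx": 0,"wy": 0,"wz": 0,"fingers": 0.2},
    {"dx": 0,"dy": -0.2,"dz": 0,"wx": 0,"wy": 0,"wz": 0,"fingers": 0.2},
    {"dx": 0,"dy": 0,"dz": 0,"wx": 0,"wy": 0,"wz": 0,"fingers": 0.2},
    {"dx": 0,"dy": 0,"dz": 0,"wx": 0,"wy": 0,"wz": 0,"fingers": 0.2}
  ]
}}

```text
time_s: 3.58
tool_pos: [582.6, 307.3, 190.7]
ee_rot: [-1.574, -0.001, 1.625]
wrist_force: [0.4, -0.4, -3.4]
finger_gap: 31.0
```

```bash
python3 - <<'E'
from h import *
st(); 
C,a=shot('scene','s2'); C,b=shot('wrist','w2'); cv2.imwrite('pics/c2.png',np.hstack([cv2.resize(a,(400,300)),cv2.resize(b,(400,300))]))
plan([675,12,190],1.626,step=.25)
E
```

```text
t 3.58 pos [582.6 307.3 190.7] rot [-1.574e+00 -1.000e-03  1.625e+00] F [ 0.4 -0.4 -3.4] gap 31.0 j [ 0.45  0.28  1.72 -0.    1.14 -1.18]
n 13 total tool shift [-2.99  -0.027 -0.781] rot [-0.0015 -0.0003 -0.0006]
{"dx":-0.230,"dy":-0.002,"dz":-0.060,"wx":-0.0001,"wy":-0.0000,"wz":-0.0000}
{"dx":-0.230,"dy":-0.002,"dz":-0.060,"wx":-0.0001,"wy":-0.0000,"wz":-0.0000}
{"dx":-0.230,"dy":-0.002,"dz":-0.060,"wx":-0.0001,"wy":-0.0000,"wz":-0.0000}
{"dx":-0.230,"dy":-0.002,"dz":-0.060,"wx":-0.0001,"wy":-0.0000,"wz":-0.0000}
{"dx":-0.230,"dy":-0.002,"dz":-0.060,"wx":-0.0001,"wy":-0.0000,"wz":-0.0000}
{"dx":-0.230,"dy":-0.002,"dz":-0.060,"wx":-0.0001,"wy":-0.0000,"wz":-0.0000}
{"dx":-0.230,"dy":-0.002,"dz":-0.060,"wx":-0.0001,"wy":-0.0000,"wz":-0.0000}
{"dx":-0.230,"dy":-0.002,"dz":-0.060,"wx":-0.0001,"wy":-0.0000,"wz":-0.0000}
{"dx":-0.230,"dy":-0.002,"dz":-0.060,"wx":-0.0001,"wy":-0.0000,"wz":-0.0000}
{"dx":-0.230,"dy":-0.002,"dz":-0.060,"wx":-0.0001,"wy":-0.0000,"wz":-0.0000}
{"dx":-0.230,"dy":-0.002,"dz":-0.060,"wx":-0.0001,"wy":-0.0000,"wz":-0.0000}
{"dx":-0.230,"dy":-0.002,"dz":-0.060,"wx":-0.0001,"wy":-0.0000,"wz":-0.0000}
{"dx":-0.230,"dy":-0.002,"dz":-0.060,"wx":-0.0001,"wy":-0.0000,"wz":-0.0000}
```

View pics/c2.png

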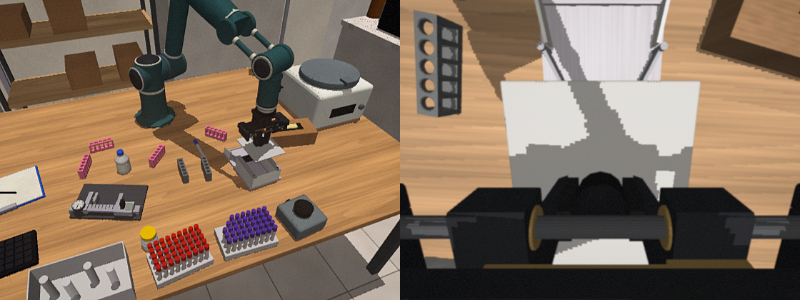

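Call:
{"method": "send_rows", "body": {
  "steps": [
    {"dx": -0.15,"dy": 0,"dz": -0.04,"wx": 0,"wy": 0,"wz": 0,"fingers": 0.2},
    {"dx": -0.25,"dy": 0,"dz": -0.06,"wx": 0,"wy": 0,"wz": 0,"fingers": 0.2},
    {"dx": -0.3,"dy": 0,"dz": -0.08,"wx": 0,"wy": 0,"wz": 0,"fingers": 0.2},
    {"dx": -0.3,"dy": 0,"dz": -0.08,"wx": 0,"wy": 0,"wz": 0,"fingers": 0.2},
    {"dx": -0.3,"dy": 0,"dz": -0.08,"wx": 0,"wy": 0,"wz": 0,"fingers": 0.2},
    {"dx": -0.3,"dy": 0,"dz": -0.08,"wx": 0,"wy": 0,"wz": 0,"fingers": 0.2},
    {"dx": -0.3,"dy": 0,"dz": -0.08,"wx": 0,"wy": 0,"wz": 0,"fingers": 0.2},
    {"dx": -0.3,"dy": 0,"dz": -0.08,"wx": 0,"wy": 0,"wz": 0,"fingers": 0.2}
  ]
}}

```text
time_s: 4.35
tool_pos: [650.6, 87.7, 186.3]
ee_rot: [-1.567, 0.001, 1.625]
wrist_force: [0.6, 0.4, -2.4]
finger_gap: 31.2
```

Call:
{"method": "send_rows", "body": {
  "steps": [
    {"dx": -0.3,"dy": 0,"dz": -0.08,"wx": 0,"wy": 0,"wz": 0,"fingers": 0.2},
    {"dx": -0.25,"dy": 0,"dz": -0.06,"wx": 0,"wy": 0,"wz": 0,"fingers": 0.2},
    {"dx": -0.15,"dy": 0,"dz": -0.04,"wx": 0,"wy": 0,"wz": 0,"fingers": 0.2},
    {"dx": -0.09,"dy": 0,"dz": -0.02,"wx": 0,"wy": 0,"wz": 0,"fingers": 0.2},
    {"dx": 0,"dy": 0,"dz": 0,"wx": 0,"wy": 0,"wz": 0,"fingers": 0.2},
    {"dx": 0,"dy": 0,"dz": 0,"wx": 0,"wy": 0,"wz": 0,"fingers": 0.2}
  ]
}}

```text
time_s: 4.85
tool_pos: [675.3, 12.7, 187.8]
ee_rot: [-1.569, -0.001, 1.625]
wrist_force: [0.7, 0.8, -2.4]
finger_gap: 31.1
```

```bash
python3 - <<'E'
from h import *
st(); 
C,a=shot('scene','s3'); C,b=shot('top','t3'); cv2.imwrite('pics/c3.png',np.hstack([cv2.resize(a,(400,300)),cv2.resize(b,(400,300))]))
E
```

```text
t 4.85 pos [675.3  12.7 187.8] rot [-1.569e+00 -1.000e-03  1.625e+00] F [ 0.7  0.8 -2.4] gap 31.1 j [-0.02  0.32  1.68  0.    1.15 -1.64]
```

View pics/c3.png

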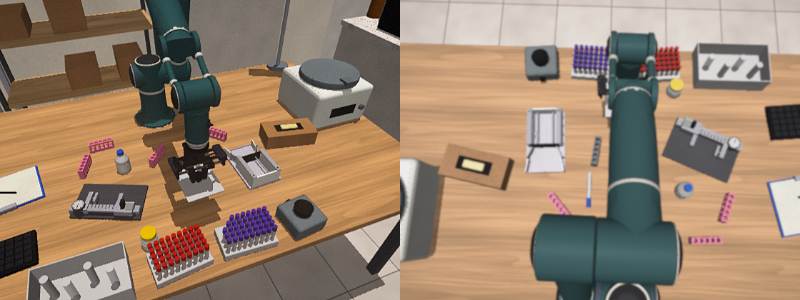

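Call:
{"method": "send_rows", "body": {
  "steps": [
    {"dx": 0,"dy": 0.2,"dz": 0,"wx": 0,"wy": 0,"wz": 0,"fingers": 0.2},
    {"dx": 0,"dy": 0.3,"dz": 0,"wx": 0,"wy": 0,"wz": 0,"fingers": 0.2},
    {"dx": 0,"dy": 0.3,"dz": 0,"wx": 0,"wy": 0,"wz": 0,"fingers": 0.2},
    {"dx": 0,"dy": 0.3,"dz": 0,"wx": 0,"wy": 0,"wz": 0,"fingers": 0.2},
    {"dx": 0,"dy": 0.2,"dz": 0,"wx": 0,"wy": 0,"wz": 0,"fingers": 0.2},
    {"dx": 0,"dy": 0.09,"dz": 0,"wx": 0,"wy": 0,"wz": 0,"fingers": 0.2},
    {"dx": 0,"dy": 0,"dz": 0,"wx": 0,"wy": 0,"wz": 0,"fingers": 0.2},
    {"dx": 0,"dy": 0,"dz": 0,"wx": 0,"wy": 0,"wz": 0,"fingers": 0.2}
  ]
}}

```text
time_s: 5.62
tool_pos: [676.0, 13.5, 50.1]
ee_rot: [-1.571, -0.0, 1.627]
wrist_force: [0.5, 1.2, -1.8]
finger_gap: 31.0
```

Call:
{"method": "send_rows", "body": {
  "steps": [
    {"dx": 0,"dy": 0.02,"dz": 0,"wx": 0,"wy": 0,"wz": 0,"fingers": 0.2},
    {"dx": 0,"dy": 0.02,"dz": 0,"wx": 0,"wy": 0,"wz": 0,"fingers": 0.2},
    {"dx": 0,"dy": 0,"dz": 0,"wx": 0,"wy": 0,"wz": 0,"fingers": 0.2}
  ]
}}

```text
time_s: 5.87
tool_pos: [677.0, 12.6, 47.3]
ee_rot: [-1.573, 0.0, 1.626]
wrist_force: [0.3, 0.2, -1.4]
finger_gap: 30.9
```

Call:
{"method": "send_rows", "body": {
  "steps": [
    {"dx": 0,"dy": 0.02,"dz": 0,"wx": 0,"wy": 0,"wz": 0,"fingers": 0.2},
    {"dx": 0,"dy": 0.02,"dz": 0,"wx": 0,"wy": 0,"wz": 0,"fingers": 0.2},
    {"dx": 0,"dy": 0,"dz": 0,"wx": 0,"wy": 0,"wz": 0,"fingers": 0.2}
  ]
}}

```text
time_s: 6.12
tool_pos: [676.6, 12.4, 42.8]
ee_rot: [-1.572, 0.0, 1.625]
wrist_force: [-0.3, -0.2, 2.7]
finger_gap: 31.0
```

Touching the bench (+2.7 N). Release and rise.

Call:
{"method": "send_rows", "body": {
  "steps": [
    {"dx": 0,"dy": 0,"dz": 0,"wx": 0,"wy": 0,"wz": 0,"fingers": 0.5},
    {"dx": 0,"dy": 0,"dz": 0,"wx": 0,"wy": 0,"wz": 0,"fingers": 0.8},
    {"dx": 0,"dy": 0,"dz": 0,"wx": 0,"wy": 0,"wz": 0,"fingers": 0.8},
    {"dx": 0,"dy": 0,"dz": 0,"wx": 0,"wy": 0,"wz": 0,"fingers": 0.8},
    {"dx": 0,"dy": -0.2,"dz": 0,"wx": 0,"wy": 0,"wz": 0,"fingers": 0.8},
    {"dx": 0,"dy": -0.4,"dz": 0,"wx": 0,"wy": 0,"wz": 0,"fingers": 0.8},
    {"dx": 0,"dy": -0.4,"dz": 0,"wx": 0,"wy": 0,"wz": 0,"fingers": 0.8},
    {"dx": 0,"dy": -0.4,"dz": 0,"wx": 0,"wy": 0,"wz": 0,"fingers": 0.8}
  ]
}}

```text
time_s: 6.78
tool_pos: [675.1, 12.5, 182.2]
ee_rot: [-1.569, -0.0, 1.625]
wrist_force: [1.1, -0.4, 0.5]
finger_gap: 70.4
```

```bash
python3 - <<'E'
from h import *
st(); 
plan([500,100,260],1.57)
E
```

```text
t 6.78 pos [675.1  12.5 182.2] rot [-1.569 -0.     1.625] F [ 1.1 -0.4  0.5] gap 70.4 j [-0.02  0.32  1.68 -0.    1.14 -1.64]
n 6 total tool shift [ 0.969 -0.774  1.702] rot [-0.0014  0.037   0.0001]
{"dx":0.162,"dy":-0.129,"dz":0.284,"wx":-0.0002,"wy":0.0062,"wz":0.0000}
{"dx":0.159,"dy":-0.129,"dz":0.285,"wx":-0.0002,"wy":0.0062,"wz":0.0000}
{"dx":0.156,"dy":-0.129,"dz":0.287,"wx":-0.0002,"wy":0.0062,"wz":0.0000}
{"dx":0.154,"dy":-0.129,"dz":0.288,"wx":-0.0002,"wy":0.0062,"wz":0.0000}
{"dx":0.151,"dy":-0.129,"dz":0.289,"wx":-0.0002,"wy":0.0062,"wz":0.0000}
{"dx":0.148,"dy":-0.130,"dz":0.291,"wx":-0.0002,"wy":0.0062,"wz":0.0000}
```

Call:
{"method": "send_rows", "body": {
  "steps": [
    {"dx": 0.16,"dy": -0.13,"dz": 0.2,"wx": 0,"wy": 0.006,"wz": 0,"fingers": 1},
    {"dx": 0.16,"dy": -0.13,"dz": 0.22,"wx": 0,"wy": 0.006,"wz": 0,"fingers": 1},
    {"dx": 0.16,"dy": -0.13,"dz": 0.22,"wx": 0,"wy": 0.006,"wz": 0,"fingers": 1},
    {"dx": 0.16,"dy": -0.13,"dz": 0.22,"wx": 0,"wy": 0.006,"wz": 0,"fingers": 1},
    {"dx": 0.16,"dy": -0.13,"dz": 0.22,"wx": 0,"wy": 0.006,"wz": 0,"fingers": 1},
    {"dx": 0.16,"dy": -0.13,"dz": 0.22,"wx": 0,"wy": 0.006,"wz": 0,"fingers": 1},
    {"dx": 0,"dy": 0,"dz": 0,"wx": 0,"wy": 0,"wz": 0,"fingers": 1},
    {"dx": 0,"dy": 0,"dz": 0,"wx": 0,"wy": 0,"wz": 0,"fingers": 1}
  ]
}}

```text
time_s: 7.45
tool_pos: [542.7, 105.0, 261.0]
ee_rot: [-1.574, -0.0, 1.573]
wrist_force: [0.8, 0.1, -0.2]
finger_gap: 88.4
```

```bash
python3 - <<'E'
from h import *
st(); shot('wrist','w4')
E
```

```text
t 7.45 pos [542.7 105.  261. ] rot [-1.574 -0.     1.573] F [ 0.8  0.1 -0.2] gap 88.4 j [ 0.15  0.03  1.87 -0.    1.23 -1.43]
```

View pics/w4.png

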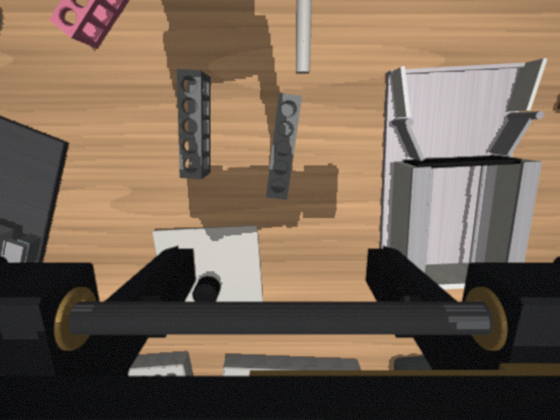

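```bash
python3 - <<'E'
from h import *
im=cv2.imread('pics/w4.png'); crop(im,165,50,325,210,4.5,'w4c'); crop(im,370,50,560,300,3,'w4m')
E
```

```text
(no output)
```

View pics/w4c.png

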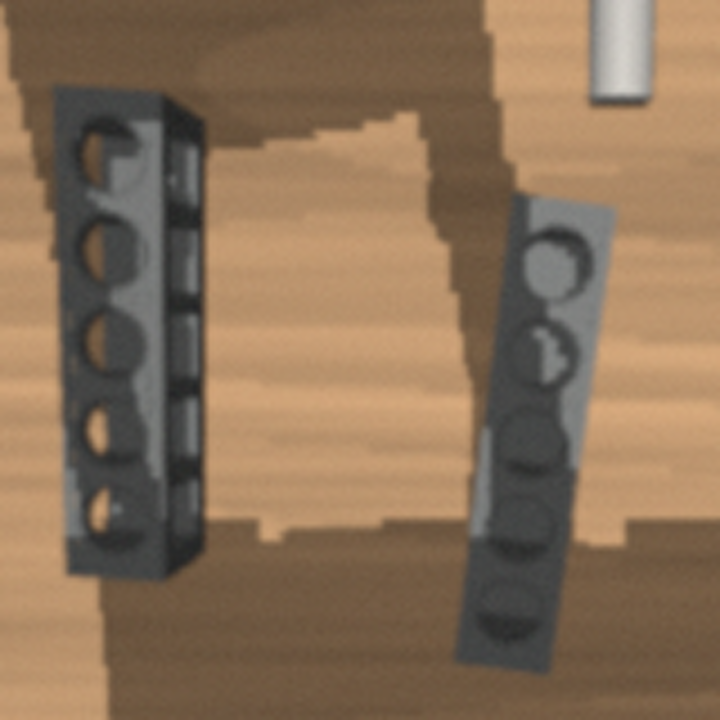

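View pics/w4m.png

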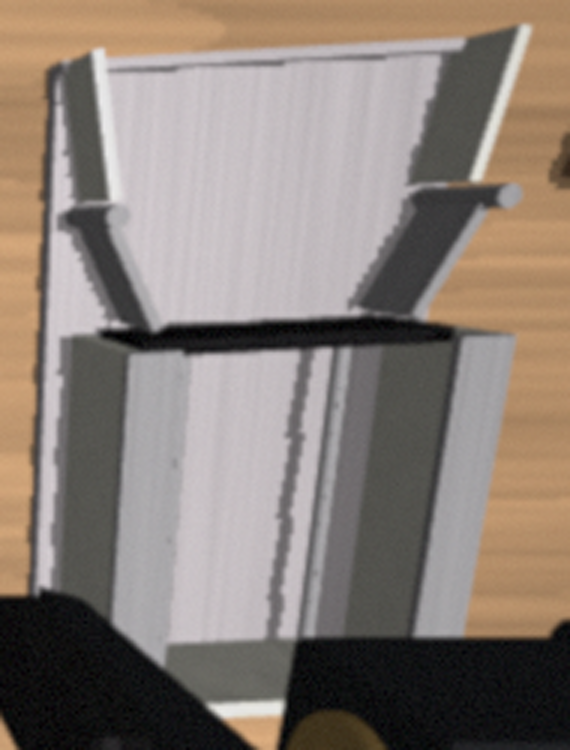

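```bash
python3 - <<'E'
from h import *
C=cam('wrist'); s=lambda l:np.array(l)/4.5+[165,50]-.4
m=lambda l:np.array(l)/3+[370,50]-.4
for n,l in [('B',[[53,85],[164,93],[165,580],[68,572]]),('A',[[514,192],[617,207],[550,673],[456,660]])]:
    w=onz(C,s(l),46); print(n,w.round(1).tolist(),'c',w.mean(0)); f=w[2]+w[3]-w[0]-w[1]; print('yaw',np.arctan2(f[1],f[0]),np.linalg.norm(f)/2, np.linalg.norm(w[0]-w[1]))
w=onz(C,m([[118,213],[508,195]]),46); print('pivots tops',w)
w=onz(C,m([[95,345-3],[510,335]]),66); print('rail front outer',w)
print('cover',onz(C,[[153,230],[257,226]],10))
E
```

```text
B [[421.4, 0.2, 46.0], [423.0, 24.7, 46.0], [532.1, 17.6, 46.0], [530.2, -5.8, 46.0]] c [476.6709313    9.17844207  46.        ]
yaw -0.05967922257580395 109.07609594422544 24.522505171240915
A [[443.4, 102.3, 46.0], [446.5, 125.6, 46.0], [555.0, 111.4, 46.0], [551.8, 88.2, 46.0]] c [499.14200188 106.86764944  46.        ]
yaw -0.12978232508414425 109.37043506588488 23.51401743896551
pivots tops [[470.56598167 237.53165611  46.        ]
 [464.19692217 371.06501941  46.        ]]
rail front outer [[512.58647208 226.7127642   66.        ]
 [509.77161143 366.27465659  66.        ]]
cover [[604.65478615 -57.34410658  10.        ]
 [598.81981748  74.77957192  10.        ]]
```

Call:
{"method": "send_rows", "body": {
  "steps": [
    {"dx": -0.4,"dy": 0,"dz": -0.02,"wx": 0,"wy": 0,"wz": 0,"fingers": 1},
    {"dx": -0.4,"dy": 0,"dz": -0.02,"wx": 0,"wy": 0,"wz": 0,"fingers": 1},
    {"dx": -0.4,"dy": 0,"dz": -0.02,"wx": 0,"wy": 0,"wz": 0,"fingers": 1},
    {"dx": -0.4,"dy": 0,"dz": -0.02,"wx": 0,"wy": 0,"wz": 0,"fingers": 1},
    {"dx": -0.4,"dy": 0,"dz": -0.02,"wx": 0,"wy": 0,"wz": 0,"fingers": 1},
    {"dx": -0.4,"dy": 0,"dz": -0.02,"wx": 0,"wy": 0,"wz": 0,"fingers": 1},
    {"dx": -0.4,"dy": 0,"dz": -0.02,"wx": 0,"wy": 0,"wz": 0,"fingers": 1},
    {"dx": -0.4,"dy": 0,"dz": -0.02,"wx": 0,"wy": 0,"wz": 0,"fingers": 1}
  ]
}}

```text
time_s: 8.17
tool_pos: [558.8, -218.9, 258.3]
ee_rot: [-1.569, -0.0, 1.57]
wrist_force: [0.2, -0.2, 0.7]
finger_gap: 88.3
```

Call:
{"method": "send_rows", "body": {
  "steps": [
    {"dx": -0.3,"dy": 0,"dz": -0.01,"wx": 0,"wy": 0,"wz": 0,"fingers": 1},
    {"dx": 0,"dy": 0,"dz": 0,"wx": 0,"wy": 0,"wz": 0,"fingers": 1},
    {"dx": 0,"dy": 0,"dz": 0,"wx": 0,"wy": 0,"wz": 0,"fingers": 1},
    {"dx": 0,"dy": 0,"dz": 0,"wx": 0,"wy": 0,"wz": 0,"fingers": 1}
  ]
}}

```text
time_s: 8.5
tool_pos: [559.8, -245.9, 258.4]
ee_rot: [-1.569, -0.001, 1.57]
wrist_force: [-0.8, 0.2, -0.6]
finger_gap: 88.5
```

```bash
python3 - <<'E'
from h import *
st(); C,im=shot('wrist','w5'); crop(im,150,30,410,280,3,'w5c')
E
```

```text
t 8.5 pos [ 559.8 -245.9  258.4] rot [-1.569e+00 -1.000e-03  1.570e+00] F [-0.8  0.2 -0.6] gap 88.5 j [-0.45  0.15  1.75  0.    1.24 -2.03]
```

View pics/w5.png

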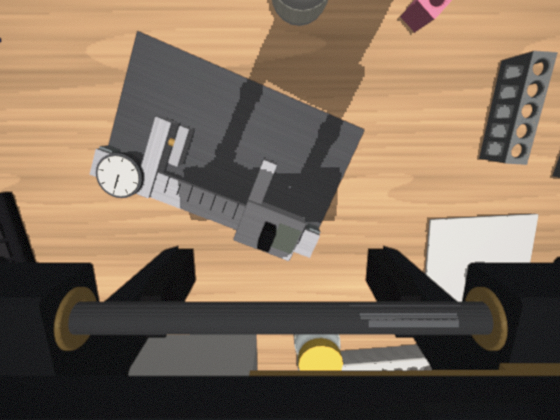

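View pics/w5c.png

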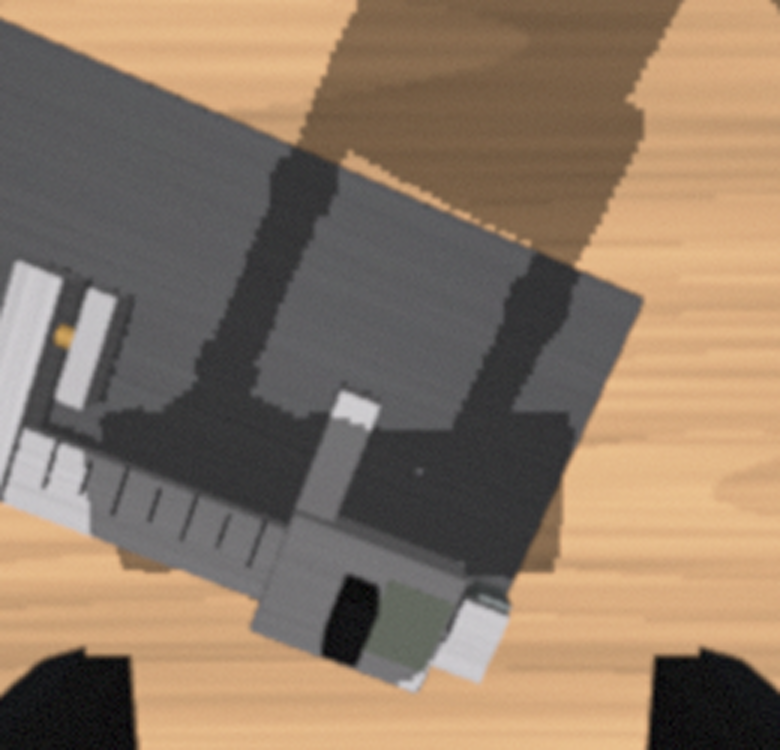

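```bash
python3 - <<'E'
from h import *
C=cam('wrist'); s=lambda l:np.array(l)/3.0+[150,30]-.33
a=onz(C,[[138,31]],12)[0];b=onz(C,s([[643,299]]),12)[0]
d=b-a; L=np.linalg.norm(d); yv=d/L; yaw=np.arctan2(-yv[0],yv[1]); xv=np.array([np.cos(yaw),np.sin(yaw),0]); o=(a+b)/2+85*xv
print(L,yaw,o)
loc=lambda w:np.c_[(w-o)@xv,(w-o)@yv,w[:,2]].round(1)
print('anvil',loc(onz(C,s([[117,295],[83,408]]),42)))
print('jaw',loc(onz(C,s([[340,388],[380,405],[297,510],[336,523]]),42)))
print('grip',loc(onz(C,s([[352,575],[380,583],[357,665],[324,652],[352,620]]),80)))
print('dial',loc(onz(C,[[119,175]],55)))
print('pinch',onz(C,s([[352,620]]),80))
E
```

```text
267.08828270649377 -0.385816565664563 [ 524.90117415 -304.86679975   12.        ]
anvil [[-13.8 -45.7  42. ]
 [ 28.7 -45.1  42. ]]
jaw [[-13.3  38.7  42. ]
 [-13.   54.3  42. ]
 [ 35.   40.3  42. ]
 [ 34.2  55.6  42. ]]
grip [[39.1 65.7 80. ]
 [38.2 75.6 80. ]
 [69.1 79.4 80. ]
 [68.9 67.  80. ]
 [54.2 71.7 80. ]]
dial [[ 58.3 -95.9  55. ]]
pinch [[ 602.09335101 -258.859498     80.        ]]
```

```bash
python3 - <<'E'
from h import *
C=cam('wrist')
print(onz(C,[[535,53],[555,54],[527,163],[505,161]],46).mean(0))
plan([464.7,9.9,150],1.511)
E
```

```text
[476.47421826  10.84184229  46.        ]
n 8 total tool shift [2.55  1.091 0.949] rot [-0.001   0.0403  0.0008]
{"dx":0.319,"dy":0.136,"dz":0.119,"wx":-0.0001,"wy":0.0050,"wz":0.0001}
{"dx":0.318,"dy":0.136,"dz":0.121,"wx":-0.0001,"wy":0.0050,"wz":0.0001}
{"dx":0.317,"dy":0.136,"dz":0.124,"wx":-0.0001,"wy":0.0050,"wz":0.0001}
{"dx":0.316,"dy":0.136,"dz":0.126,"wx":-0.0001,"wy":0.0050,"wz":0.0001}
{"dx":0.315,"dy":0.136,"dz":0.128,"wx":-0.0001,"wy":0.0050,"wz":0.0001}
{"dx":0.314,"dy":0.136,"dz":0.131,"wx":-0.0001,"wy":0.0050,"wz":0.0001}
{"dx":0.313,"dy":0.136,"dz":0.133,"wx":-0.0001,"wy":0.0050,"wz":0.0001}
{"dx":0.312,"dy":0.136,"dz":0.136,"wx":-0.0001,"wy":0.0050,"wz":0.0001}
```

Call:
{"method": "send_rows", "body": {
  "steps": [
    {"dx": 0.32,"dy": 0.136,"dz": 0.12,"wx": 0,"wy": 0.005,"wz": 0,"fingers": 1},
    {"dx": 0.32,"dy": 0.136,"dz": 0.12,"wx": 0,"wy": 0.005,"wz": 0,"fingers": 1},
    {"dx": 0.32,"dy": 0.136,"dz": 0.125,"wx": 0,"wy": 0.005,"wz": 0,"fingers": 1},
    {"dx": 0.315,"dy": 0.136,"dz": 0.125,"wx": 0,"wy": 0.005,"wz": 0,"fingers": 1},
    {"dx": 0.315,"dy": 0.136,"dz": 0.13,"wx": 0,"wy": 0.005,"wz": 0,"fingers": 1},
    {"dx": 0.315,"dy": 0.136,"dz": 0.13,"wx": 0,"wy": 0.005,"wz": 0,"fingers": 1},
    {"dx": 0.315,"dy": 0.136,"dz": 0.135,"wx": 0,"wy": 0.005,"wz": 0,"fingers": 1},
    {"dx": 0.31,"dy": 0.136,"dz": 0.135,"wx": 0,"wy": 0.005,"wz": 0,"fingers": 1}
  ]
}}

```text
time_s: 9.22
tool_pos: [463.2, 12.6, 150.4]
ee_rot: [-1.571, -0.0, 1.513]
wrist_force: [0.4, 0.4, -0.2]
finger_gap: 88.0
```

Call:
{"method": "send_rows", "body": {
  "steps": [
    {"dx": 0,"dy": 0,"dz": 0,"wx": 0,"wy": 0,"wz": 0,"fingers": 0.8},
    {"dx": 0,"dy": 0,"dz": 0,"wx": 0,"wy": 0,"wz": 0,"fingers": 0.8},
    {"dx": 0,"dy": 0,"dz": 0,"wx": 0,"wy": 0,"wz": 0,"fingers": 0.8}
  ]
}}

```text
time_s: 9.47
tool_pos: [464.9, 10.7, 151.4]
ee_rot: [-1.572, 0.0, 1.514]
wrist_force: [0.3, 0.7, 0.9]
finger_gap: 71.1
```

```bash
python3 - <<'E'
from h import *
st(); shot('wrist','w6'); plan([464.7,9.9,37],1.511)
E
```

```text
t 9.47 pos [464.9  10.7 151.4] rot [-1.572  0.     1.514] F [0.3 0.7 0.9] gap 71.1 j [-0.03 -0.04  2.16 -0.    1.02 -1.54]
n 3 total tool shift [-1.000e-03  1.148e+00  1.000e-02] rot [ 0.0013  0.0012 -0.0002]
{"dx":-0.000,"dy":0.383,"dz":0.003,"wx":0.0004,"wy":0.0004,"wz":-0.0001}
{"dx":-0.000,"dy":0.383,"dz":0.003,"wx":0.0004,"wy":0.0004,"wz":-0.0001}
{"dx":-0.001,"dy":0.383,"dz":0.003,"wx":0.0004,"wy":0.0004,"wz":-0.0001}
```

View pics/w6.png

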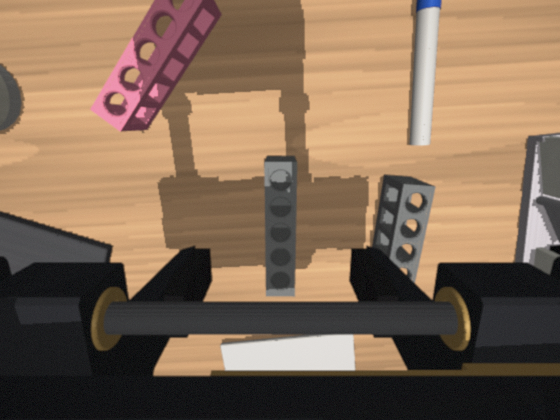

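Call:
{"method": "send_rows", "body": {
  "steps": [
    {"dx": 0,"dy": 0.35,"dz": 0,"wx": 0,"wy": 0,"wz": 0,"fingers": 0.7},
    {"dx": 0,"dy": 0.35,"dz": 0,"wx": 0,"wy": 0,"wz": 0,"fingers": 0.7},
    {"dx": 0,"dy": 0.29,"dz": 0,"wx": 0,"wy": 0,"wz": 0,"fingers": 0.7},
    {"dx": 0,"dy": 0.15,"dz": 0,"wx": 0,"wy": 0,"wz": 0,"fingers": 0.5},
    {"dx": 0,"dy": 0,"dz": 0,"wx": 0,"wy": 0,"wz": 0,"fingers": 0.1},
    {"dx": 0,"dy": 0,"dz": 0,"wx": 0,"wy": 0,"wz": 0,"fingers": 0.1},
    {"dx": 0,"dy": 0,"dz": 0,"wx": 0,"wy": 0,"wz": 0,"fingers": 0.1},
    {"dx": 0,"dy": 0,"dz": 0,"wx": 0,"wy": 0,"wz": 0,"fingers": 0.1}
  ]
}}

```text
time_s: 10.18
tool_pos: [466.7, 9.4, 38.8]
ee_rot: [-1.575, -0.0, 1.511]
wrist_force: [0.1, 0.1, 0.5]
finger_gap: 30.8
```

Call:
{"method": "send_rows", "body": {
  "steps": [
    {"dx": 0,"dy": 0,"dz": 0,"wx": 0,"wy": 0,"wz": 0,"fingers": 0.1},
    {"dx": 0,"dy": 0,"dz": 0,"wx": 0,"wy": 0,"wz": 0,"fingers": 0.1},
    {"dx": 0,"dy": 0,"dz": 0,"wx": 0,"wy": 0,"wz": 0,"fingers": 0.1},
    {"dx": 0,"dy": 0,"dz": 0,"wx": 0,"wy": 0,"wz": 0,"fingers": 0.1},
    {"dx": 0,"dy": 0,"dz": 0,"wx": 0,"wy": 0,"wz": 0,"fingers": 0.1}
  ]
}}

```text
time_s: 10.6
tool_pos: [466.4, 9.8, 38.7]
ee_rot: [-1.575, 0.0, 1.512]
wrist_force: [-1.1, -1.5, 7.1]
finger_gap: 23.4
```

Call:
{"method": "send_rows", "body": {
  "steps": [
    {"dx": 0,"dy": -0.1,"dz": 0,"wx": 0,"wy": 0,"wz": 0,"fingers": 0.1},
    {"dx": 0,"dy": -0.3,"dz": 0,"wx": 0,"wy": 0,"wz": 0,"fingers": 0.1},
    {"dx": 0,"dy": -0.4,"dz": 0,"wx": 0,"wy": 0,"wz": 0,"fingers": 0.1},
    {"dx": 0,"dy": -0.2,"dz": 0,"wx": 0,"wy": 0,"wz": 0,"fingers": 0.1},
    {"dx": 0,"dy": 0,"dz": 0,"wx": 0,"wy": 0,"wz": 0,"fingers": 0.1}
  ]
}}

```text
time_s: 11.02
tool_pos: [468.2, 9.9, 142.7]
ee_rot: [-1.581, -0.0, 1.512]
wrist_force: [0.9, 0.6, -0.9]
finger_gap: 23.9
```

```bash
python3 - <<'E'
from h import *
st(); plan([475.1,-315.9,138],1.185,step=.3)
E
```

```text
t 11.02 pos [468.2   9.9 142.7] rot [-1.581 -0.     1.512] F [ 0.9  0.6 -0.9] gap 23.9 j [-0.03 -0.02  2.16  0.    0.99 -1.54]
n 11 total tool shift [-3.248  0.048 -0.261] rot [0.0066 0.2178 0.0013]
{"dx":-0.295,"dy":0.004,"dz":-0.024,"wx":0.0006,"wy":0.0198,"wz":0.0001}
{"dx":-0.294,"dy":0.004,"dz":-0.032,"wx":0.0006,"wy":0.0198,"wz":0.0001}
{"dx":-0.293,"dy":0.004,"dz":-0.041,"wx":0.0006,"wy":0.0198,"wz":0.0001}
{"dx":-0.292,"dy":0.004,"dz":-0.050,"wx":0.0006,"wy":0.0198,"wz":0.0001}
{"dx":-0.290,"dy":0.004,"dz":-0.059,"wx":0.0006,"wy":0.0198,"wz":0.0001}
{"dx":-0.289,"dy":0.004,"dz":-0.067,"wx":0.0006,"wy":0.0198,"wz":0.0001}
{"dx":-0.286,"dy":0.004,"dz":-0.076,"wx":0.0006,"wy":0.0198,"wz":0.0001}
{"dx":-0.284,"dy":0.004,"dz":-0.084,"wx":0.0006,"wy":0.0198,"wz":0.0001}
{"dx":-0.281,"dy":0.004,"dz":-0.093,"wx":0.0006,"wy":0.0198,"wz":0.0001}
{"dx":-0.279,"dy":0.004,"dz":-0.101,"wx":0.0006,"wy":0.0198,"wz":0.0001}
{"dx":-0.275,"dy":0.004,"dz":-0.109,"wx":0.0006,"wy":0.0198,"wz":0.0001}
```

Call:
{"method": "send_rows", "body": {
  "steps": [
    {"dx": -0.2,"dy": -0.15,"dz": 0,"wx": 0,"wy": 0.02,"wz": 0,"fingers": 0.1},
    {"dx": -0.295,"dy": -0.15,"dz": -0.03,"wx": 0,"wy": 0.02,"wz": 0,"fingers": 0.1},
    {"dx": -0.295,"dy": 0,"dz": -0.04,"wx": 0,"wy": 0.02,"wz": 0,"fingers": 0.1},
    {"dx": -0.29,"dy": 0,"dz": -0.05,"wx": 0,"wy": 0.02,"wz": 0,"fingers": 0.1},
    {"dx": -0.29,"dy": 0,"dz": -0.06,"wx": 0,"wy": 0.02,"wz": 0,"fingers": 0.1},
    {"dx": -0.29,"dy": 0,"dz": -0.07,"wx": 0,"wy": 0.02,"wz": 0,"fingers": 0.1},
    {"dx": -0.285,"dy": 0,"dz": -0.075,"wx": 0,"wy": 0.02,"wz": 0,"fingers": 0.1},
    {"dx": -0.285,"dy": 0,"dz": -0.085,"wx": 0,"wy": 0.02,"wz": 0,"fingers": 0.1}
  ]
}}

```text
time_s: 11.68
tool_pos: [466.1, -218.3, 165.4]
ee_rot: [-1.568, -0.001, 1.27]
wrist_force: [1.0, 0.0, -1.1]
finger_gap: 23.5
```

Call:
{"method": "send_rows", "body": {
  "steps": [
    {"dx": -0.28,"dy": 0,"dz": -0.09,"wx": 0,"wy": 0.02,"wz": 0,"fingers": 0.1},
    {"dx": -0.28,"dy": 0,"dz": -0.1,"wx": 0,"wy": 0.02,"wz": 0,"fingers": 0.1},
    {"dx": -0.28,"dy": 0,"dz": -0.11,"wx": 0,"wy": 0.018,"wz": 0,"fingers": 0.1},
    {"dx": 0,"dy": 0,"dz": 0,"wx": 0,"wy": 0,"wz": 0,"fingers": 0.1},
    {"dx": 0,"dy": 0,"dz": 0,"wx": 0,"wy": 0,"wz": 0,"fingers": 0.1},
    {"dx": 0,"dy": 0,"dz": 0,"wx": 0,"wy": 0,"wz": 0,"fingers": 0.1}
  ]
}}

```text
time_s: 12.18
tool_pos: [467.7, -305.8, 165.5]
ee_rot: [-1.568, -0.001, 1.184]
wrist_force: [0.0, -0.2, -2.0]
finger_gap: 23.4
```

```bash
python3 - <<'E'
from h import *
st(); shot('wrist','w7'); plan([475.1,-315.9,140],1.185,step=.3)
E
```

```text
t 12.18 pos [ 467.7 -305.8  165.5] rot [-1.568e+00 -1.000e-03  1.184e+00] F [ 0.  -0.2 -2. ] gap 23.4 j [-0.62  0.13  1.95  0.    1.06 -1.81]
n 1 total tool shift [-0.07   0.257 -0.107] rot [-0.0017 -0.      0.0007]
{"dx":-0.070,"dy":0.257,"dz":-0.107,"wx":-0.0017,"wy":-0.0000,"wz":0.0007}
```

View pics/w7.png

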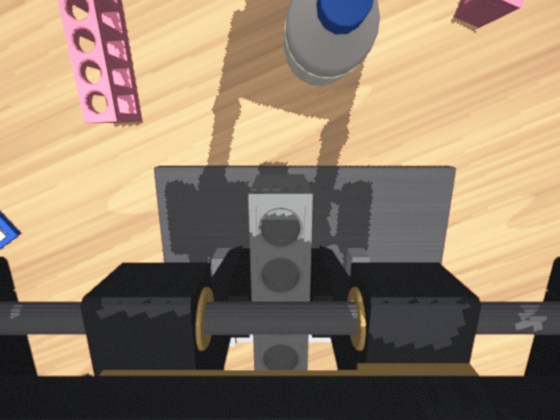

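```bash
python3 - <<'E'
from h import *
C=cam('wrist'); w=onz(C,[[155,167],[455,167]],12); m=w.mean(0); d=w[1]-w[0]; print(w,np.linalg.norm(d),np.arctan2(-d[0],d[1]))
y=-.386;print('o',m[:2]+85*np.array([np.cos(y),np.sin(y)]))
# rack top in tool: corners
t=robot.observe()['tool_pos']; w=onz(C,[[249,194],[312,194]],t[2]-38.7+46); print('rack far end mid',w.mean(0), 'expected', t[:2]+(10.3-55)*np.array([np.cos(y),np.sin(y)]))
E
```

```text
[[ 395.84709688 -396.39889099   12.        ]
 [ 495.77028085 -149.44598841   12.        ]] 266.4026628814735 -0.3844866093903226
o [ 524.55459373 -304.92372822]
rack far end mid [ 427.03679357 -288.88405202  172.99350943] expected [ 426.49562216 -288.57055586]
```

Call:
{"method": "send_rows", "body": {
  "steps": [
    {"dx": -0.07,"dy": 0.1,"dz": -0.11,"wx": 0,"wy": 0,"wz": 0,"fingers": 0.1},
    {"dx": 0,"dy": 0.25,"dz": 0,"wx": 0,"wy": 0,"wz": 0,"fingers": 0.1},
    {"dx": 0,"dy": 0.25,"dz": 0,"wx": 0,"wy": 0,"wz": 0,"fingers": 0.1},
    {"dx": 0,"dy": 0.25,"dz": 0,"wx": 0,"wy": 0,"wz": 0,"fingers": 0.1},
    {"dx": 0,"dy": 0.15,"dz": 0,"wx": 0,"wy": 0,"wz": 0,"fingers": 0.1},
    {"dx": 0,"dy": 0.08,"dz": 0,"wx": 0,"wy": 0,"wz": 0,"fingers": 0.1},
    {"dx": 0,"dy": 0,"dz": 0,"wx": 0,"wy": 0,"wz": 0,"fingers": 0.1},
    {"dx": 0,"dy": 0,"dz": 0,"wx": 0,"wy": 0,"wz": 0,"fingers": 0.1}
  ]
}}

```text
time_s: 12.9
tool_pos: [476.4, -316.5, 59.0]
ee_rot: [-1.57, -0.0, 1.186]
wrist_force: [-0.6, 0.7, -2.4]
finger_gap: 24.1
```

Call:
{"method": "send_rows", "body": {
  "steps": [
    {"dx": 0,"dy": 0.03,"dz": 0,"wx": 0,"wy": 0,"wz": 0,"fingers": 0.1},
    {"dx": 0,"dy": 0.03,"dz": 0,"wx": 0,"wy": 0,"wz": 0,"fingers": 0.1},
    {"dx": 0,"dy": 0.015,"dz": 0,"wx": 0,"wy": 0,"wz": 0,"fingers": 0.1},
    {"dx": 0,"dy": 0,"dz": 0,"wx": 0,"wy": 0,"wz": 0,"fingers": 0.1},
    {"dx": 0,"dy": 0,"dz": 0,"wx": 0,"wy": 0,"wz": 0,"fingers": 0.1}
  ]
}}

```text
time_s: 13.32
tool_pos: [476.4, -317.6, 51.8]
ee_rot: [-1.571, 0.0, 1.184]
wrist_force: [0.2, -0.2, -1.8]
finger_gap: 24.0
```

Call:
{"method": "send_rows", "body": {
  "steps": [
    {"dx": 0,"dy": 0.015,"dz": 0,"wx": 0,"wy": 0,"wz": 0,"fingers": 0.1},
    {"dx": 0,"dy": 0,"dz": 0,"wx": 0,"wy": 0,"wz": 0,"fingers": 0.1},
    {"dx": 0,"dy": 0,"dz": 0,"wx": 0,"wy": 0,"wz": 0,"fingers": 0.1}
  ]
}}

```text
time_s: 13.57
tool_pos: [476.7, -317.7, 50.7]
ee_rot: [-1.572, 0.0, 1.184]
wrist_force: [-1.9, 0.2, 4.6]
finger_gap: 23.8
```

Call:
{"method": "send_rows", "body": {
  "steps": [
    {"dx": 0,"dy": 0,"dz": 0,"wx": 0,"wy": 0,"wz": 0,"fingers": 0.5},
    {"dx": 0,"dy": 0,"dz": 0,"wx": 0,"wy": 0,"wz": 0,"fingers": 0.5},
    {"dx": 0,"dy": 0,"dz": 0,"wx": 0,"wy": 0,"wz": 0,"fingers": 0.5},
    {"dx": 0,"dy": -0.1,"dz": 0,"wx": 0,"wy": 0,"wz": 0,"fingers": 0.5},
    {"dx": 0,"dy": -0.3,"dz": 0,"wx": 0,"wy": 0,"wz": 0,"fingers": 0.5},
    {"dx": 0,"dy": -0.4,"dz": 0,"wx": 0,"wy": 0,"wz": 0,"fingers": 0.5},
    {"dx": 0,"dy": -0.3,"dz": 0,"wx": 0,"wy": 0,"wz": 0,"fingers": 0.5},
    {"dx": 0,"dy": 0,"dz": 0,"wx": 0,"wy": 0,"wz": 0,"fingers": 0.5}
  ]
}}

```text
time_s: 14.23
tool_pos: [480.4, -320.3, 168.4]
ee_rot: [-1.584, 0.003, 1.185]
wrist_force: [0.8, -0.7, 0.3]
finger_gap: 44.2
```

```bash
python3 - <<'E'
from h import *
st(); plan([602.5,-259,160],1.185,step=.35)
E
```

```text
t 14.23 pos [ 480.4 -320.3  168.4] rot [-1.584  0.003  1.185] F [ 0.8 -0.7  0.3] gap 44.2 j [-0.63  0.15  1.92 -0.    1.05 -1.82]
n 4 total tool shift [ 1.028  0.092 -0.899] rot [ 0.0087 -0.0003 -0.0022]
{"dx":0.257,"dy":0.023,"dz":-0.225,"wx":0.0022,"wy":-0.0001,"wz":-0.0005}
{"dx":0.257,"dy":0.022,"dz":-0.225,"wx":0.0022,"wy":-0.0001,"wz":-0.0005}
{"dx":0.257,"dy":0.022,"dz":-0.225,"wx":0.0022,"wy":-0.0001,"wz":-0.0005}
{"dx":0.257,"dy":0.021,"dz":-0.225,"wx":0.0022,"wy":-0.0001,"wz":-0.0005}
```

Call:
{"method": "send_rows", "body": {
  "steps": [
    {"dx": 0.25,"dy": 0,"dz": -0.235,"wx": 0,"wy": 0,"wz": 0,"fingers": 0.6},
    {"dx": 0.25,"dy": 0,"dz": -0.235,"wx": 0,"wy": 0,"wz": 0,"fingers": 0.6},
    {"dx": 0.25,"dy": 0,"dz": -0.235,"wx": 0,"wy": 0,"wz": 0,"fingers": 0.6},
    {"dx": 0.25,"dy": 0,"dz": -0.235,"wx": 0,"wy": 0,"wz": 0,"fingers": 0.6},
    {"dx": 0,"dy": 0,"dz": 0,"wx": 0,"wy": 0,"wz": 0,"fingers": 0.6},
    {"dx": 0,"dy": 0,"dz": 0,"wx": 0,"wy": 0,"wz": 0,"fingers": 0.6},
    {"dx": 0,"dy": 0,"dz": 0,"wx": 0,"wy": 0,"wz": 0,"fingers": 0.6}
  ]
}}

```text
time_s: 14.82
tool_pos: [600.5, -260.0, 159.5]
ee_rot: [-1.569, 0.0, 1.185]
wrist_force: [-0.5, -0.0, -0.1]
finger_gap: 53.0
```

```bash
python3 - <<'E'
from h import *
st(); shot('wrist','w8'); plan([602.5,-259,79],1.185,step=.35)
E
```

```text
t 14.82 pos [ 600.5 -260.   159.5] rot [-1.569  0.     1.185] F [-0.5 -0.  -0.1] gap 53.0 j [-0.45  0.31  1.75 -0.    1.09 -1.63]
n 3 total tool shift [ 0.022  0.805 -0.019] rot [-0.0009 -0.0005 -0.0002]
{"dx":0.007,"dy":0.268,"dz":-0.006,"wx":-0.0003,"wy":-0.0002,"wz":-0.0001}
{"dx":0.007,"dy":0.268,"dz":-0.006,"wx":-0.0003,"wy":-0.0002,"wz":-0.0001}
{"dx":0.007,"dy":0.268,"dz":-0.006,"wx":-0.0003,"wy":-0.0002,"wz":-0.0001}
```

View pics/w8.png

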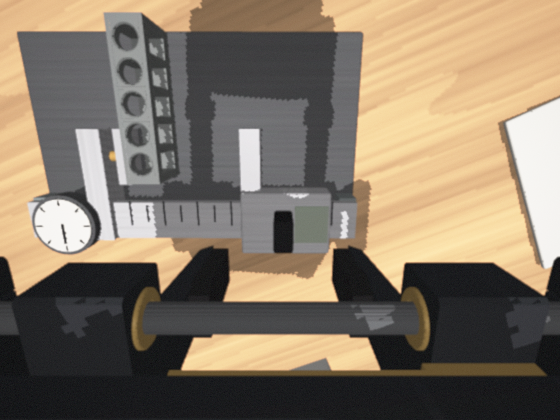

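```bash
python3 - <<'E'
from h import *
C=cam('wrist'); im=cv2.imread('pics/w8.png'); crop(im,90,10,370,260,2.8,'w8c')
print(onz(C,[[273,212],[293,212],[273,252],[293,252]],80)); print(onz(C,[[283,232]],80))
E
```

```text
[[ 586.78315738 -260.55527762   80.        ]
 [ 591.85443391 -248.0304219    80.        ]
 [ 613.74963885 -271.68775178   80.        ]
 [ 619.00936111 -258.68912849   80.        ]]
[[ 602.59874226 -259.63943162   80.        ]]
```

View pics/w8c.png

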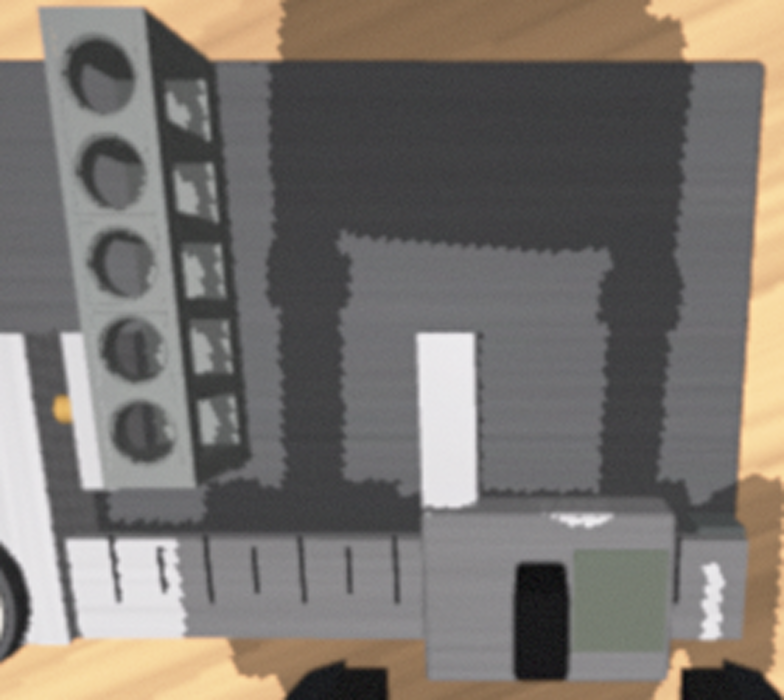

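Call:
{"method": "send_rows", "body": {
  "steps": [
    {"dx": 0.015,"dy": 0.25,"dz": -0.02,"wx": 0,"wy": 0,"wz": 0,"fingers": 0.6},
    {"dx": 0,"dy": 0.25,"dz": 0,"wx": 0,"wy": 0,"wz": 0,"fingers": 0.6},
    {"dx": 0,"dy": 0.2,"dz": 0,"wx": 0,"wy": 0,"wz": 0,"fingers": 0.6},
    {"dx": 0,"dy": 0.08,"dz": 0,"wx": 0,"wy": 0,"wz": 0,"fingers": 0.5},
    {"dx": 0,"dy": 0,"dz": 0,"wx": 0,"wy": 0,"wz": 0,"fingers": 0.4},
    {"dx": 0,"dy": 0,"dz": 0,"wx": 0,"wy": 0,"wz": 0,"fingers": 0.3},
    {"dx": 0,"dy": 0,"dz": 0,"wx": 0,"wy": 0,"wz": 0,"fingers": 0.25},
    {"dx": 0,"dy": 0,"dz": 0,"wx": 0,"wy": 0,"wz": 0,"fingers": 0.2}
  ]
}}

```text
time_s: 15.53
tool_pos: [604.5, -260.3, 84.0]
ee_rot: [-1.574, 0.0, 1.184]
wrist_force: [0.1, -0.7, -0.3]
finger_gap: 21.9
```

Call:
{"method": "send_rows", "body": {
  "steps": [
    {"dx": 0,"dy": 0,"dz": 0,"wx": 0,"wy": 0,"wz": 0,"fingers": 0.0},
    {"dx": 0,"dy": 0,"dz": 0,"wx": 0,"wy": 0,"wz": 0,"fingers": 0.0},
    {"dx": 0,"dy": 0,"dz": 0,"wx": 0,"wy": 0,"wz": 0,"fingers": 0.0},
    {"dx": 0,"dy": 0,"dz": 0,"wx": 0,"wy": 0,"wz": 0,"fingers": 0.0},
    {"dx": 0,"dy": 0,"dz": 0,"wx": 0,"wy": 0,"wz": 0,"fingers": 0.0}
  ]
}}

```text
time_s: 15.95
tool_pos: [604.5, -259.9, 83.6]
ee_rot: [-1.573, 0.0, 1.185]
wrist_force: [-0.5, 0.9, 6.2]
finger_gap: 14.0
```

```bash
python3 - <<'E'
from h import *
st(); shot('wrist','w9')
E
```

```text
t 15.95 pos [ 604.5 -259.9   83.6] rot [-1.573  0.     1.185] F [-0.5  0.9  6.2] gap 14.0 j [-0.44  0.39  1.79 -0.    0.96 -1.63]
```

View pics/w9.png

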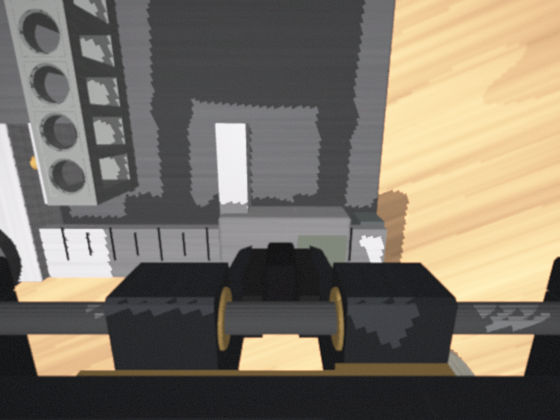

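```bash
python3 - <<'E'
from h import *
y=-.386; xv=np.array([np.cos(y),np.sin(y),0]); yv=np.array([-np.sin(y),np.cos(y),0]); o=np.array([524,-304.6,0])
for n in ['w8','w9']:
    pass
C=cam('wrist'); im=cv2.imread('pics/w9.png'); crop(im,0,90,260,250,3,'w9c')
loc=lambda uv,z:[( (w-o)@xv).round(1).item() for w in onz(C,uv,z)]+[((w-o)@yv).round(1).item() for w in onz(C,uv,z)]
print('jaw face',loc([[216,125],[220,205]],42)); print('rack',loc([[97,205],[46,205]],58)); 
E
```

```text
jaw face [-11.0, 31.1, 38.8, 38.6]
rack [26.9, 26.9, -18.7, -43.8]
```

View pics/w9c.png

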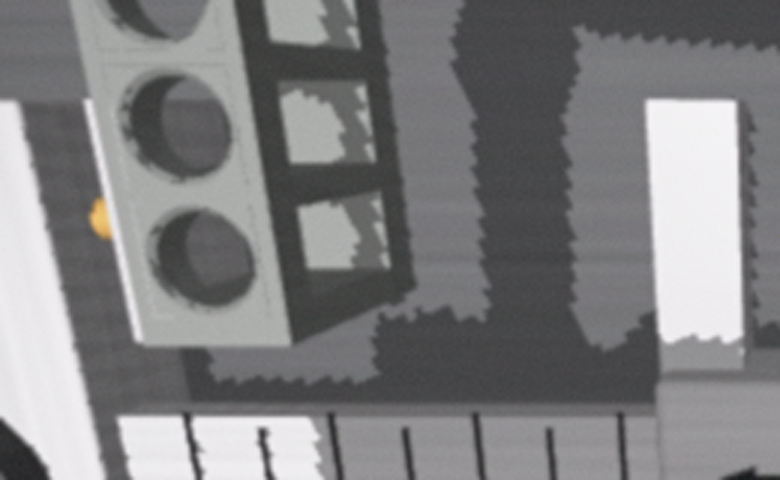

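Call:
{"method": "send_rows", "body": {
  "steps": [
    {"dx": -0.05,"dy": 0,"dz": 0,"wx": 0,"wy": 0,"wz": 0,"fingers": 0},
    {"dx": -0.1,"dy": 0,"dz": 0,"wx": 0,"wy": 0,"wz": 0,"fingers": 0},
    {"dx": -0.1,"dy": 0,"dz": 0,"wx": 0,"wy": 0,"wz": 0,"fingers": 0},
    {"dx": -0.1,"dy": 0,"dz": 0,"wx": 0,"wy": 0,"wz": 0,"fingers": 0},
    {"dx": -0.1,"dy": 0,"dz": 0,"wx": 0,"wy": 0,"wz": 0,"fingers": 0},
    {"dx": -0.05,"dy": 0,"dz": 0,"wx": 0,"wy": 0,"wz": 0,"fingers": 0},
    {"dx": 0,"dy": 0,"dz": 0,"wx": 0,"wy": 0,"wz": 0,"fingers": 0},
    {"dx": 0,"dy": 0,"dz": 0,"wx": 0,"wy": 0,"wz": 0,"fingers": 0}
  ]
}}

```text
time_s: 16.67
tool_pos: [585.6, -306.4, 83.6]
ee_rot: [-1.573, 0.0, 1.184]
wrist_force: [-0.5, 0.6, 6.1]
finger_gap: 14.2
```

```bash
python3 - <<'E'
from h import *
st(); C,im=shot('wrist','w10'); crop(im,100,90,360,250,3,'w10c'); print((robot.observe()['tool_pos']-[604.5,-259.9,83.6])@[.3763,.9265,0])
E
```

```text
t 16.67 pos [ 585.6 -306.4   83.6] rot [-1.573  0.     1.184] F [-0.5  0.6  6.1] gap 14.2 j [-0.52  0.39  1.79  0.    0.96 -1.7 ]
-50.19922799035726
```

View pics/w10c.png

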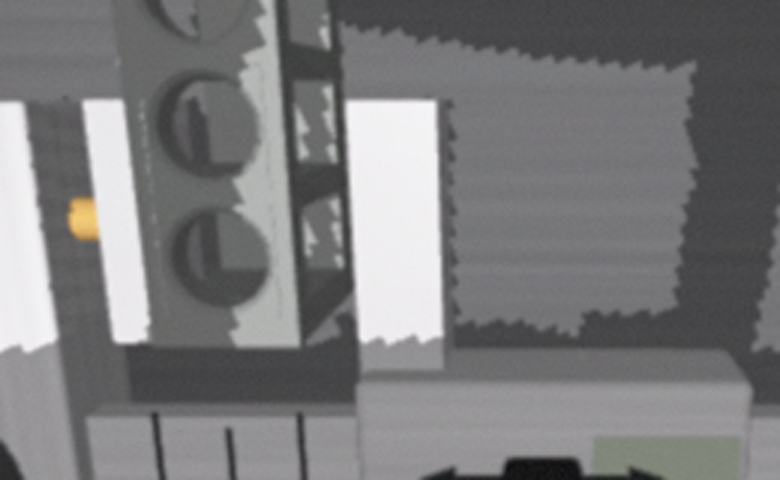

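```bash
cat >> h.py <<'E'
_y=-.386; CX=np.array([np.cos(_y),np.sin(_y),0]); CY=np.array([-np.sin(_y),np.cos(_y),0]); CO=np.array([524,-304.6,0])
def cl(C,uv,z): 
    w=onz(C,uv,z)-CO; return np.c_[w@CX,w@CY].round(1).tolist()
E
python3 - <<'E'
from h import *
C=cam('wrist'); s=lambda l:np.array(l)/3+[100,90]-.33
print('jaw face',cl(C,s([[347,100],[359,360]]),42))
print('fixed jaw edge',cl(C,s([[22,102],[55,345]]),46),'anvil left',cl(C,s([[84,100],[114,342]]),42))
print('rack',cl(C,s([[152,348],[301,347]]),58))
E
```

```text
jaw face [[-12.1, -11.6], [33.6, -12.0]]
fixed jaw edge [[-11.7, -64.5], [29.8, -65.0]] anvil left [[-12.0, -56.1], [30.3, -56.3]]
rack [[27.1, -42.6], [26.9, -18.1]]
```

Call:
{"method": "send_rows", "body": {
  "steps": [
    {"dx": -0.03,"dy": 0,"dz": 0,"wx": 0,"wy": 0,"wz": 0,"fingers": 0},
    {"dx": -0.02,"dy": 0,"dz": 0,"wx": 0,"wy": 0,"wz": 0,"fingers": 0},
    {"dx": -0.02,"dy": 0,"dz": 0,"wx": 0,"wy": 0,"wz": 0,"fingers": 0},
    {"dx": -0.01,"dy": 0,"dz": 0,"wx": 0,"wy": 0,"wz": 0,"fingers": 0},
    {"dx": -0.01,"dy": 0,"dz": 0,"wx": 0,"wy": 0,"wz": 0,"fingers": 0},
    {"dx": 0,"dy": 0,"dz": 0,"wx": 0,"wy": 0,"wz": 0,"fingers": 0}
  ]
}}

```text
time_s: 17.22
tool_pos: [582.8, -313.3, 83.6]
ee_rot: [-1.573, -0.002, 1.184]
wrist_force: [1.3, 4.8, 7.0]
finger_gap: 13.6
```

```bash
python3 - <<'E'
from h import *
st(); C,im=shot('wrist','w11'); crop(im,100,90,360,250,3,'w11c'); print((robot.observe()['tool_pos']-[604.5,-259.9,83.6])@[.3763,.9265,0])
E
```

```text
t 17.22 pos [ 582.8 -313.3   83.6] rot [-1.573 -0.002  1.184] F [1.3 4.8 7. ] gap 13.6 j [-0.53  0.4   1.79  0.    0.96 -1.72]
-57.61280435694911
```

View pics/w11c.png

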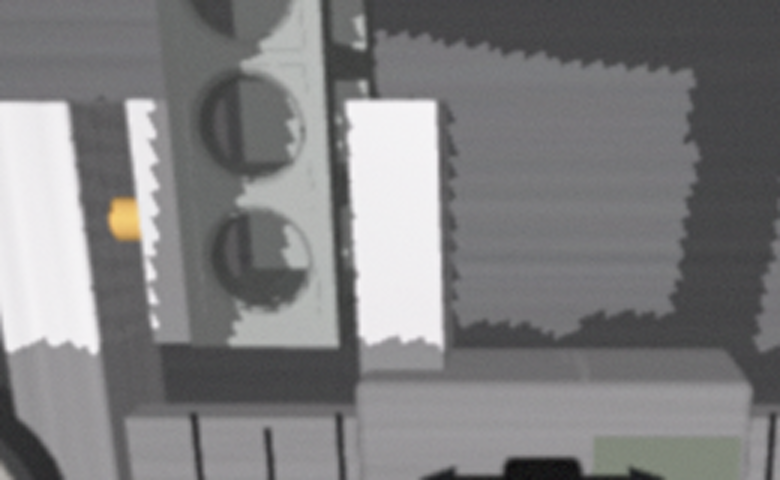

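Call:
{"method": "send_rows", "body": {
  "steps": [
    {"dx": -0.01,"dy": 0,"dz": 0,"wx": 0,"wy": 0,"wz": 0,"fingers": 0},
    {"dx": -0.01,"dy": 0,"dz": 0,"wx": 0,"wy": 0,"wz": 0,"fingers": 0},
    {"dx": -0.01,"dy": 0,"dz": 0,"wx": 0,"wy": 0,"wz": 0,"fingers": 0},
    {"dx": 0,"dy": 0,"dz": 0,"wx": 0,"wy": 0,"wz": 0,"fingers": 0},
    {"dx": 0,"dy": 0,"dz": 0,"wx": 0,"wy": 0,"wz": 0,"fingers": 0}
  ]
}}

```text
time_s: 17.68
tool_pos: [581.8, -315.6, 83.6]
ee_rot: [-1.573, -0.002, 1.184]
wrist_force: [1.5, 6.1, 7.0]
finger_gap: 13.7
```

```bash
python3 - <<'E'
from h import *
st(); C,im=shot('wrist','w12'); crop(im,100,90,360,250,3,'w12c'); print((robot.observe()['tool_pos']-[604.5,-259.9,83.6])@[.3763,.9265,0])
E
```

```text
t 17.68 pos [ 581.8 -315.6   83.6] rot [-1.573 -0.002  1.184] F [1.5 6.1 7. ] gap 13.7 j [-0.54  0.4   1.78  0.    0.96 -1.72]
-60.13242285012289
```

View pics/w12c.png

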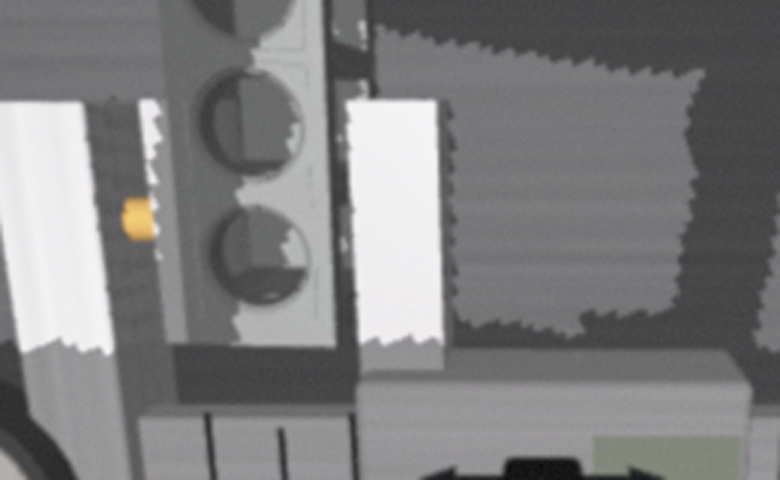

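Call:
{"method": "send_rows", "body": {
  "steps": [
    {"dx": -0.01,"dy": 0,"dz": 0,"wx": 0,"wy": 0,"wz": 0,"fingers": 0},
    {"dx": -0.01,"dy": 0,"dz": 0,"wx": 0,"wy": 0,"wz": 0,"fingers": 0},
    {"dx": -0.01,"dy": 0,"dz": 0,"wx": 0,"wy": 0,"wz": 0,"fingers": 0},
    {"dx": 0,"dy": 0,"dz": 0,"wx": 0,"wy": 0,"wz": 0,"fingers": 0},
    {"dx": 0,"dy": 0,"dz": 0,"wx": 0,"wy": 0,"wz": 0,"fingers": 0}
  ]
}}

```text
time_s: 18.15
tool_pos: [581.0, -317.8, 83.6]
ee_rot: [-1.573, -0.003, 1.184]
wrist_force: [2.6, 8.4, 6.6]
finger_gap: 13.9
```

```bash
python3 - <<'E'
from h import *
st(); C,im=shot('wrist','w13'); crop(im,100,90,360,250,3,'w13c'); print((robot.observe()['tool_pos']-[604.5,-259.9,83.6])@[.3763,.9265,0])
E
```

```text
t 18.15 pos [ 581.  -317.8   83.6] rot [-1.573 -0.003  1.184] F [2.6 8.4 6.6] gap 13.9 j [-0.54  0.4   1.78  0.    0.96 -1.73]
-62.4843575641981
```

View pics/w13c.png

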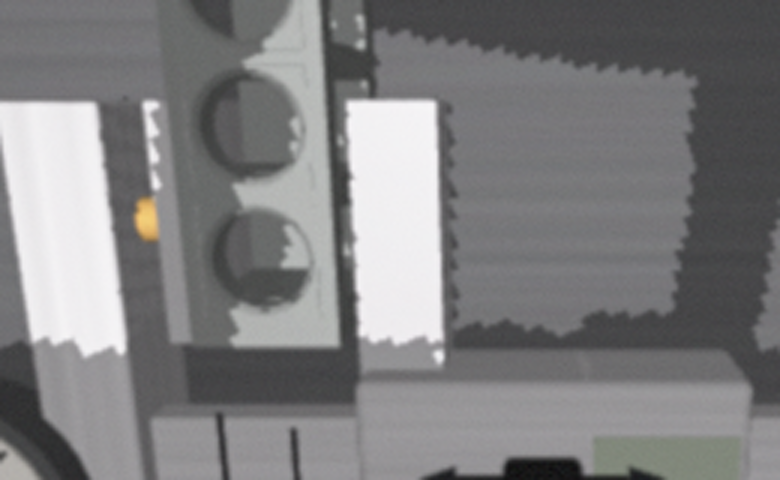

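```bash
python3 - <<'E'
from h import *
C=cam('wrist'); s=lambda l:np.array(l)/3+[100,90]-.33
print('fixed jaw edge',cl(C,s([[98,102],[127,352]]),46),'anvil left',cl(C,s([[143,100],[170,342]]),42),'jaw face',cl(C,s([[346,100],[359,360]]),42))
E
```

```text
fixed jaw edge [[-11.8, -64.0], [30.9, -64.4]] anvil left [[-12.1, -58.2], [30.1, -58.2]] jaw face [[-12.1, -23.9], [33.5, -24.1]]
```

Call:
{"method": "send_rows", "body": {
  "steps": [
    {"dx": 0,"dy": 0,"dz": 0,"wx": 0,"wy": 0,"wz": 0,"fingers": 0},
    {"dx": 0,"dy": 0,"dz": 0,"wx": 0,"wy": 0,"wz": 0,"fingers": 0},
    {"dx": 0,"dy": 0,"dz": 0,"wx": 0,"wy": 0,"wz": 0,"fingers": 0},
    {"dx": 0,"dy": 0,"dz": 0,"wx": 0,"wy": 0,"wz": 0,"fingers": 0},
    {"dx": 0.02,"dy": 0,"dz": 0,"wx": 0,"wy": 0,"wz": 0,"fingers": 0},
    {"dx": 0.05,"dy": 0,"dz": 0,"wx": 0,"wy": 0,"wz": 0,"fingers": 0},
    {"dx": 0.1,"dy": 0,"dz": 0,"wx": 0,"wy": 0,"wz": 0,"fingers": 0},
    {"dx": 0.1,"dy": 0,"dz": 0,"wx": 0,"wy": 0,"wz": 0,"fingers": 0}
  ]
}}

```text
time_s: 18.87
tool_pos: [589.6, -296.7, 83.7]
ee_rot: [-1.573, 0.003, 1.185]
wrist_force: [-3.4, -5.0, 6.2]
finger_gap: 13.9
```

Call:
{"method": "send_rows", "body": {
  "steps": [
    {"dx": 0.1,"dy": 0,"dz": 0,"wx": 0,"wy": 0,"wz": 0,"fingers": 0},
    {"dx": 0.1,"dy": 0,"dz": 0,"wx": 0,"wy": 0,"wz": 0,"fingers": 0},
    {"dx": 0.08,"dy": 0,"dz": 0,"wx": 0,"wy": 0,"wz": 0,"fingers": 0},
    {"dx": 0.04,"dy": 0,"dz": 0,"wx": 0,"wy": 0,"wz": 0,"fingers": 0},
    {"dx": 0,"dy": 0,"dz": 0,"wx": 0,"wy": 0,"wz": 0,"fingers": 0},
    {"dx": 0,"dy": 0,"dz": 0,"wx": 0,"wy": 0,"wz": 0,"fingers": 0.3},
    {"dx": 0,"dy": 0,"dz": 0,"wx": 0,"wy": 0,"wz": 0,"fingers": 0.5},
    {"dx": 0,"dy": 0,"dz": 0,"wx": 0,"wy": 0,"wz": 0,"fingers": 0.5}
  ]
}}

```text
time_s: 19.53
tool_pos: [600.9, -264.9, 81.5]
ee_rot: [-1.57, -0.0, 1.185]
wrist_force: [-1.1, -0.6, -0.3]
finger_gap: 31.9
```

Call:
{"method": "send_rows", "body": {
  "steps": [
    {"dx": 0,"dy": 0,"dz": 0,"wx": 0,"wy": 0,"wz": 0,"fingers": 0.5},
    {"dx": 0,"dy": -0.2,"dz": 0,"wx": 0,"wy": 0,"wz": 0,"fingers": 0.5},
    {"dx": 0,"dy": -0.4,"dz": 0,"wx": 0,"wy": 0,"wz": 0,"fingers": 0.5},
    {"dx": 0,"dy": -0.4,"dz": 0,"wx": 0,"wy": 0,"wz": 0,"fingers": 0.5},
    {"dx": 0,"dy": -0.3,"dz": 0,"wx": 0,"wy": 0,"wz": 0,"fingers": 0.5},
    {"dx": 0,"dy": 0,"dz": 0,"wx": 0,"wy": 0,"wz": 0,"fingers": 0.5},
    {"dx": 0,"dy": 0,"dz": 0,"wx": 0,"wy": 0,"wz": 0,"fingers": 0.5},
    {"dx": 0,"dy": 0,"dz": 0,"wx": 0,"wy": 0,"wz": 0,"fingers": 0.5}
  ]
}}

```text
time_s: 20.2
tool_pos: [600.7, -264.9, 211.1]
ee_rot: [-1.57, -0.0, 1.184]
wrist_force: [0.8, 0.3, -0.8]
finger_gap: 44.2
```

```bash
python3 - <<'E'
from h import *
st(); C,im=shot('wrist','w14'); 
E
```

```text
t 20.2 pos [ 600.7 -264.9  211.1] rot [-1.57  -0.     1.184] F [ 0.8  0.3 -0.8] gap 44.2 j [-0.45  0.27  1.7   0.    1.18 -1.64]
```

View pics/w14.png

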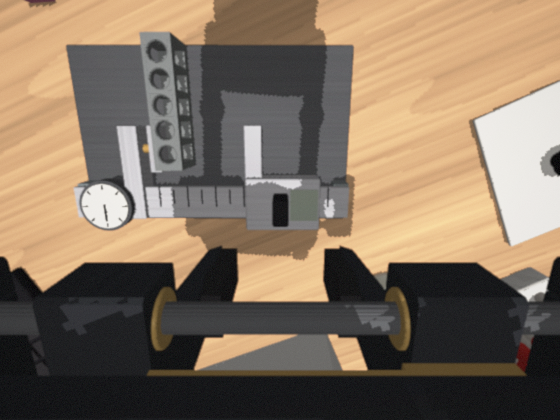

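```bash
python3 - <<'E'
from h import *
C=cam('wrist'); im=cv2.imread('pics/w14.png'); crop(im,110,20,230,190,4.4,'w14c')
w=onz(C,[[141,33],[170,33],[182,169],[154,171]],58);print(w.round(1),w.mean(0),cl(C,[[141,33],[170,33],[182,169],[154,171]],58))
E
```

```text
[[ 430.  -314.7   58. ]
 [ 438.6 -293.5   58. ]
 [ 538.4 -333.6   58. ]
 [ 530.7 -357.4   58. ]] [ 484.42363377 -324.78545774   58.        ] [[-83.3, -44.8], [-83.3, -21.8], [24.3, -21.4], [26.1, -46.4]]
```

View pics/w14c.png

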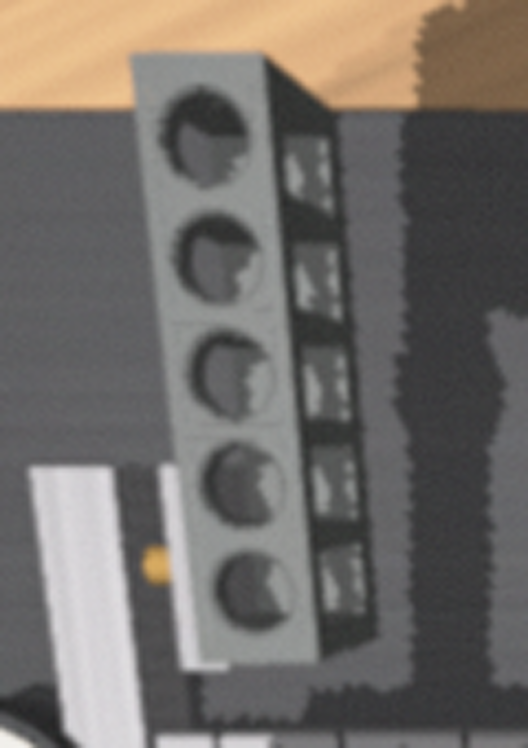

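```bash
python3 - <<'E'
from h import *
plan([473.4,-320,170],1.185,step=.35)
E
```

```text
n 5 total tool shift [-0.991  0.402  0.963] rot [-0.0022 -0.0004  0.0002]
{"dx":-0.198,"dy":0.080,"dz":0.193,"wx":-0.0004,"wy":-0.0001,"wz":0.0000}
{"dx":-0.198,"dy":0.080,"dz":0.193,"wx":-0.0004,"wy":-0.0001,"wz":0.0000}
{"dx":-0.198,"dy":0.080,"dz":0.193,"wx":-0.0004,"wy":-0.0001,"wz":0.0000}
{"dx":-0.198,"dy":0.080,"dz":0.193,"wx":-0.0004,"wy":-0.0001,"wz":0.0000}
{"dx":-0.198,"dy":0.080,"dz":0.193,"wx":-0.0004,"wy":-0.0001,"wz":0.0000}
```

Call:
{"method": "send_rows", "body": {
  "steps": [
    {"dx": -0.2,"dy": 0.08,"dz": 0.19,"wx": 0,"wy": 0,"wz": 0,"fingers": 0.55},
    {"dx": -0.2,"dy": 0.08,"dz": 0.19,"wx": 0,"wy": 0,"wz": 0,"fingers": 0.55},
    {"dx": -0.2,"dy": 0.08,"dz": 0.195,"wx": 0,"wy": 0,"wz": 0,"fingers": 0.55},
    {"dx": -0.2,"dy": 0.08,"dz": 0.195,"wx": 0,"wy": 0,"wz": 0,"fingers": 0.55},
    {"dx": -0.19,"dy": 0.08,"dz": 0.195,"wx": 0,"wy": 0,"wz": 0,"fingers": 0.55},
    {"dx": 0,"dy": 0,"dz": 0,"wx": 0,"wy": 0,"wz": 0,"fingers": 0.55},
    {"dx": 0,"dy": 0,"dz": 0,"wx": 0,"wy": 0,"wz": 0,"fingers": 0.55},
    {"dx": 0,"dy": 0,"dz": 0,"wx": 0,"wy": 0,"wz": 0,"fingers": 0.55}
  ]
}}

```text
time_s: 20.92
tool_pos: [474.2, -320.0, 170.6]
ee_rot: [-1.569, -0.001, 1.184]
wrist_force: [-0.1, -0.2, 0.1]
finger_gap: 48.1
```

```bash
python3 - <<'E'
from h import *
st(); C,im=shot('wrist','w15'); plan([473.4,-320,51.5],1.185,step=.35)
E
```

```text
t 20.92 pos [ 474.2 -320.   170.6] rot [-1.569e+00 -1.000e-03  1.184e+00] F [-0.1 -0.2  0.1] gap 48.1 j [-0.64  0.15  1.92  0.    1.07 -1.82]
n 4 total tool shift [-0.006  1.198  0.014] rot [-0.0004 -0.0002  0.0003]
{"dx":-0.001,"dy":0.299,"dz":0.004,"wx":-0.0001,"wy":-0.0001,"wz":0.0001}
{"dx":-0.001,"dy":0.299,"dz":0.004,"wx":-0.0001,"wy":-0.0001,"wz":0.0001}
{"dx":-0.001,"dy":0.299,"dz":0.004,"wx":-0.0001,"wy":-0.0001,"wz":0.0001}
{"dx":-0.001,"dy":0.299,"dz":0.004,"wx":-0.0001,"wy":-0.0001,"wz":0.0001}
```

View pics/w15.png

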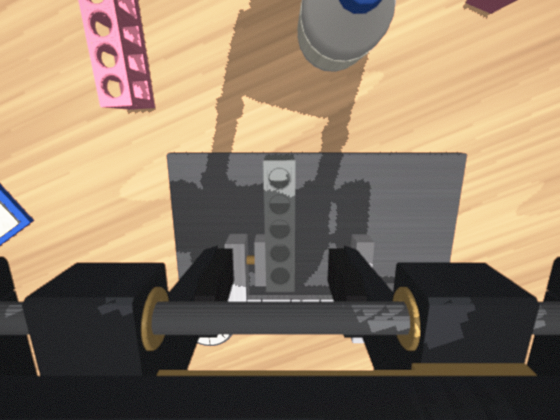

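Call:
{"method": "send_rows", "body": {
  "steps": [
    {"dx": -0.005,"dy": 0.3,"dz": 0.01,"wx": 0,"wy": 0,"wz": 0,"fingers": 0.55},
    {"dx": 0,"dy": 0.35,"dz": 0,"wx": 0,"wy": 0,"wz": 0,"fingers": 0.55},
    {"dx": 0,"dy": 0.3,"dz": 0,"wx": 0,"wy": 0,"wz": 0,"fingers": 0.55},
    {"dx": 0,"dy": 0.17,"dz": 0,"wx": 0,"wy": 0,"wz": 0,"fingers": 0.55},
    {"dx": 0,"dy": 0.06,"dz": 0,"wx": 0,"wy": 0,"wz": 0,"fingers": 0.55},
    {"dx": 0,"dy": 0,"dz": 0,"wx": 0,"wy": 0,"wz": 0,"fingers": 0.55},
    {"dx": 0,"dy": 0,"dz": 0,"wx": 0,"wy": 0,"wz": 0,"fingers": 0.3},
    {"dx": 0,"dy": 0,"dz": 0,"wx": 0,"wy": 0,"wz": 0,"fingers": 0.1}
  ]
}}

```text
time_s: 21.63
tool_pos: [475.1, -321.3, 55.7]
ee_rot: [-1.574, 0.001, 1.185]
wrist_force: [-0.5, -0.1, 0.4]
finger_gap: 37.2
```

Call:
{"method": "send_rows", "body": {
  "steps": [
    {"dx": 0,"dy": 0,"dz": 0,"wx": 0,"wy": 0,"wz": 0,"fingers": 0.1},
    {"dx": 0,"dy": 0,"dz": 0,"wx": 0,"wy": 0,"wz": 0,"fingers": 0.1},
    {"dx": 0,"dy": 0,"dz": 0,"wx": 0,"wy": 0,"wz": 0,"fingers": 0.1},
    {"dx": 0,"dy": 0,"dz": 0,"wx": 0,"wy": 0,"wz": 0,"fingers": 0.1},
    {"dx": 0,"dy": 0,"dz": 0,"wx": 0,"wy": 0,"wz": 0,"fingers": 0.1}
  ]
}}

```text
time_s: 22.05
tool_pos: [474.6, -321.2, 55.6]
ee_rot: [-1.574, 0.0, 1.185]
wrist_force: [0.2, 0.4, 6.5]
finger_gap: 23.5
```

Call:
{"method": "send_rows", "body": {
  "steps": [
    {"dx": 0,"dy": -0.1,"dz": 0,"wx": 0,"wy": 0,"wz": 0,"fingers": 0.1},
    {"dx": 0,"dy": -0.3,"dz": 0,"wx": 0,"wy": 0,"wz": 0,"fingers": 0.1},
    {"dx": 0,"dy": -0.4,"dz": 0,"wx": 0,"wy": 0,"wz": 0,"fingers": 0.1},
    {"dx": 0,"dy": -0.4,"dz": 0,"wx": 0,"wy": 0,"wz": 0,"fingers": 0.1},
    {"dx": 0,"dy": -0.2,"dz": 0,"wx": 0,"wy": 0,"wz": 0,"fingers": 0.1},
    {"dx": 0,"dy": 0,"dz": 0,"wx": 0,"wy": 0,"wz": 0,"fingers": 0.1},
    {"dx": 0,"dy": 0,"dz": 0,"wx": 0,"wy": 0,"wz": 0,"fingers": 0.1}
  ]
}}

```text
time_s: 22.63
tool_pos: [473.8, -321.0, 195.5]
ee_rot: [-1.574, 0.001, 1.184]
wrist_force: [-0.9, 0.6, -2.5]
finger_gap: 24.2
```

```bash
python3 - <<'E'
from h import *
st(); plan([439,311,195],0.052,step=.29)
E
```

```text
t 22.63 pos [ 473.8 -321.   195.5] rot [-1.574e+00  1.000e-03  1.184e+00] F [-0.9  0.6 -2.5] gap 24.2 j [-0.64  0.12  1.9  -0.    1.11 -1.82]
n 22 total tool shift [ 5.723 -0.008  2.704] rot [2.000e-03 7.549e-01 6.000e-04]
{"dx":0.260,"dy":-0.000,"dz":0.123,"wx":0.0001,"wy":0.0343,"wz":0.0000}
{"dx":0.253,"dy":-0.000,"dz":0.136,"wx":0.0001,"wy":0.0343,"wz":0.0000}
{"dx":0.246,"dy":-0.000,"dz":0.149,"wx":0.0001,"wy":0.0343,"wz":0.0000}
{"dx":0.238,"dy":-0.000,"dz":0.161,"wx":0.0001,"wy":0.0343,"wz":0.0000}
{"dx":0.229,"dy":-0.000,"dz":0.174,"wx":0.0001,"wy":0.0343,"wz":0.0000}
{"dx":0.220,"dy":-0.000,"dz":0.185,"wx":0.0001,"wy":0.0343,"wz":0.0000}
{"dx":0.210,"dy":-0.000,"dz":0.196,"wx":0.0001,"wy":0.0343,"wz":0.0000}
{"dx":0.200,"dy":-0.000,"dz":0.207,"wx":0.0001,"wy":0.0343,"wz":0.0000}
{"dx":0.189,"dy":-0.000,"dz":0.217,"wx":0.0001,"wy":0.0343,"wz":0.0000}
{"dx":0.178,"dy":-0.000,"dz":0.226,"wx":0.0001,"wy":0.0343,"wz":0.0000}
{"dx":0.166,"dy":-0.000,"dz":0.235,"wx":0.0001,"wy":0.0343,"wz":0.0000}
{"dx":0.154,"dy":-0.000,"dz":0.243,"wx":0.0001,"wy":0.0343,"wz":0.0000}
{"dx":0.141,"dy":-0.000,"dz":0.251,"wx":0.0001,"wy":0.0343,"wz":0.0000}
{"dx":0.128,"dy":-0.000,"dz":0.258,"wx":0.0001,"wy":0.0343,"wz":0.0000}
{"dx":0.114,"dy":-0.000,"dz":0.264,"wx":0.0001,"wy":0.0343,"wz":0.0000}
{"dx":0.101,"dy":-0.000,"dz":0.270,"wx":0.0001,"wy":0.0343,"wz":0.0000}
{"dx":0.087,"dy":-0.000,"dz":0.274,"wx":0.0001,"wy":0.0343,"wz":0.0000}
{"dx":0.072,"dy":0.000,"dz":0.278,"wx":0.0001,"wy":0.0343,"wz":0.0000}
{"dx":0.058,"dy":0.000,"dz":0.282,"wx":0.0001,"wy":0.0343,"wz":0.0000}
{"dx":0.043,"dy":0.000,"dz":0.284,"wx":0.0001,"wy":0.0343,"wz":0.0000}
{"dx":0.029,"dy":0.000,"dz":0.286,"wx":0.0001,"wy":0.0343,"wz":0.0000}
{"dx":0.014,"dy":0.000,"dz":0.287,"wx":0.0001,"wy":0.0343,"wz":0.0000}
```

Call:
{"method": "send_rows", "body": {
  "steps": [
    {"dx": 0.26,"dy": 0,"dz": 0.123,"wx": 0,"wy": 0.034,"wz": 0,"fingers": 0.1},
    {"dx": 0.253,"dy": 0,"dz": 0.136,"wx": 0,"wy": 0.034,"wz": 0,"fingers": 0.1},
    {"dx": 0.246,"dy": 0,"dz": 0.149,"wx": 0,"wy": 0.034,"wz": 0,"fingers": 0.1},
    {"dx": 0.238,"dy": 0,"dz": 0.161,"wx": 0,"wy": 0.034,"wz": 0,"fingers": 0.1},
    {"dx": 0.229,"dy": 0,"dz": 0.174,"wx": 0,"wy": 0.034,"wz": 0,"fingers": 0.1},
    {"dx": 0.22,"dy": 0,"dz": 0.185,"wx": 0,"wy": 0.034,"wz": 0,"fingers": 0.1},
    {"dx": 0.21,"dy": 0,"dz": 0.196,"wx": 0,"wy": 0.034,"wz": 0,"fingers": 0.1},
    {"dx": 0.2,"dy": 0,"dz": 0.207,"wx": 0,"wy": 0.034,"wz": 0,"fingers": 0.1}
  ]
}}

```text
time_s: 23.3
tool_pos: [457.7, -89.1, 190.7]
ee_rot: [-1.566, 0.003, 0.774]
wrist_force: [1.6, 0.0, -1.0]
finger_gap: 24.1
```

Call:
{"method": "send_rows", "body": {
  "steps": [
    {"dx": 0.19,"dy": 0,"dz": 0.217,"wx": 0,"wy": 0.034,"wz": 0,"fingers": 0.1},
    {"dx": 0.178,"dy": 0,"dz": 0.226,"wx": 0,"wy": 0.034,"wz": 0,"fingers": 0.1},
    {"dx": 0.166,"dy": 0,"dz": 0.235,"wx": 0,"wy": 0.034,"wz": 0,"fingers": 0.1},
    {"dx": 0.154,"dy": 0,"dz": 0.243,"wx": 0,"wy": 0.034,"wz": 0,"fingers": 0.1},
    {"dx": 0.141,"dy": 0,"dz": 0.251,"wx": 0,"wy": 0.034,"wz": 0,"fingers": 0.1},
    {"dx": 0.128,"dy": 0,"dz": 0.258,"wx": 0,"wy": 0.034,"wz": 0,"fingers": 0.1},
    {"dx": 0.114,"dy": 0,"dz": 0.264,"wx": 0,"wy": 0.034,"wz": 0,"fingers": 0.1},
    {"dx": 0.1,"dy": 0,"dz": 0.27,"wx": 0,"wy": 0.034,"wz": 0,"fingers": 0.1}
  ]
}}

```text
time_s: 23.97
tool_pos: [443.8, 139.7, 190.8]
ee_rot: [-1.57, 0.006, 0.366]
wrist_force: [0.9, 0.4, -1.7]
finger_gap: 23.7
```

Call:
{"method": "send_rows", "body": {
  "steps": [
    {"dx": 0.087,"dy": 0,"dz": 0.274,"wx": 0,"wy": 0.034,"wz": 0,"fingers": 0.1},
    {"dx": 0.072,"dy": 0,"dz": 0.278,"wx": 0,"wy": 0.034,"wz": 0,"fingers": 0.1},
    {"dx": 0.058,"dy": 0,"dz": 0.282,"wx": 0,"wy": 0.034,"wz": 0,"fingers": 0.1},
    {"dx": 0.043,"dy": 0,"dz": 0.284,"wx": 0,"wy": 0.034,"wz": 0,"fingers": 0.1},
    {"dx": 0.03,"dy": 0,"dz": 0.286,"wx": 0,"wy": 0.034,"wz": 0,"fingers": 0.1},
    {"dx": 0.014,"dy": 0,"dz": 0.287,"wx": 0,"wy": 0.037,"wz": 0,"fingers": 0.1},
    {"dx": 0,"dy": 0,"dz": 0,"wx": 0,"wy": 0,"wz": 0,"fingers": 0.1},
    {"dx": 0,"dy": 0,"dz": 0,"wx": 0,"wy": 0,"wz": 0,"fingers": 0.1}
  ]
}}

```text
time_s: 24.63
tool_pos: [433.6, 311.2, 190.9]
ee_rot: [-1.574, 0.005, 0.061]
wrist_force: [0.1, 0.4, -2.0]
finger_gap: 24.1
```

```bash
python3 - <<'E'
from h import *
st(); C,im=shot('wrist','w16'); plan([439,311,110],0.052,step=.29)
E
```

```text
t 24.63 pos [433.6 311.2 190.9] rot [-1.574  0.005  0.061] F [ 0.1  0.4 -2. ] gap 24.1 j [ 0.58  0.06  1.98 -0.    1.11  0.51]
n 3 total tool shift [0.056 0.811 0.007] rot [ 0.0021  0.0053 -0.003 ]
{"dx":0.019,"dy":0.270,"dz":0.002,"wx":0.0007,"wy":0.0018,"wz":-0.0010}
{"dx":0.018,"dy":0.270,"dz":0.002,"wx":0.0007,"wy":0.0018,"wz":-0.0010}
{"dx":0.018,"dy":0.270,"dz":0.002,"wx":0.0007,"wy":0.0018,"wz":-0.0010}
```

View pics/w16.png

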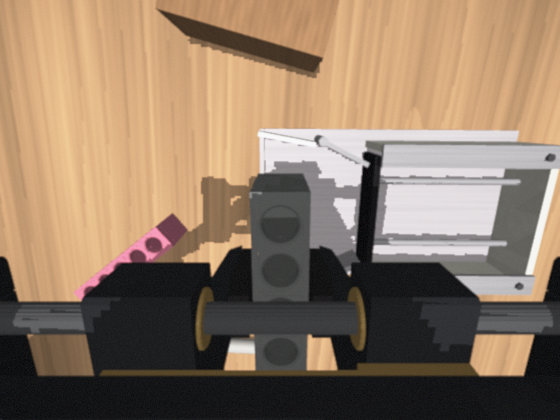

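```bash
python3 - <<'E'
from h import *
C=cam('wrist')
print(onz(C,[[322,140]],46), onz(C,[[373,147],[560,145]],66), onz(C,[[262,131]],40), onz(C,[[266,175]],16))
E
```

```text
[[464.61125825 367.60551523  46.        ]] [[502.24931995 365.70098763  66.        ]
 [646.89296303 376.16211832  66.        ]] [[413.64712216 371.63167027  40.        ]] [[417.91390749 330.04406114  16.        ]]
```

Call:
{"method": "send_rows", "body": {
  "steps": [
    {"dx": 0.028,"dy": 0.2,"dz": 0.003,"wx": 0,"wy": 0.0055,"wz": -0.003,"fingers": 0.1},
    {"dx": 0.028,"dy": 0.3,"dz": 0.003,"wx": 0,"wy": 0,"wz": 0,"fingers": 0.1},
    {"dx": 0,"dy": 0.3,"dz": 0,"wx": 0,"wy": 0,"wz": 0,"fingers": 0.1},
    {"dx": 0,"dy": 0.25,"dz": 0,"wx": 0,"wy": 0,"wz": 0,"fingers": 0.1},
    {"dx": 0,"dy": 0.15,"dz": 0,"wx": 0,"wy": 0,"wz": 0,"fingers": 0.1},
    {"dx": 0,"dy": 0,"dz": 0,"wx": 0,"wy": 0,"wz": 0,"fingers": 0.1},
    {"dx": 0,"dy": 0,"dz": 0,"wx": 0,"wy": 0,"wz": 0,"fingers": 0.1},
    {"dx": 0,"dy": 0,"dz": 0,"wx": 0,"wy": 0,"wz": 0,"fingers": 0.1}
  ]
}}

```text
time_s: 25.35
tool_pos: [442.0, 311.4, 74.5]
ee_rot: [-1.571, -0.005, 0.049]
wrist_force: [0.2, 0.7, -2.7]
finger_gap: 23.8
```

Call:
{"method": "send_rows", "body": {
  "steps": [
    {"dx": -0.02,"dy": 0.1,"dz": 0,"wx": 0,"wy": 0,"wz": 0.003,"fingers": 0.1},
    {"dx": 0,"dy": 0.06,"dz": 0,"wx": 0,"wy": 0,"wz": 0,"fingers": 0.1},
    {"dx": 0,"dy": 0.02,"dz": 0,"wx": 0,"wy": 0,"wz": 0,"fingers": 0.1},
    {"dx": 0,"dy": 0,"dz": 0,"wx": 0,"wy": 0,"wz": 0,"fingers": 0.1},
    {"dx": 0,"dy": 0,"dz": 0,"wx": 0,"wy": 0,"wz": 0,"fingers": 0.1}
  ]
}}

```text
time_s: 25.77
tool_pos: [439.4, 311.9, 55.9]
ee_rot: [-1.571, 0.0, 0.05]
wrist_force: [0.5, 0.0, -1.1]
finger_gap: 23.8
```

Call:
{"method": "send_rows", "body": {
  "steps": [
    {"dx": 0,"dy": 0.015,"dz": 0,"wx": 0,"wy": 0,"wz": 0,"fingers": 0.1},
    {"dx": 0,"dy": 0.01,"dz": 0,"wx": 0,"wy": 0,"wz": 0,"fingers": 0.1},
    {"dx": 0,"dy": 0,"dz": 0,"wx": 0,"wy": 0,"wz": 0,"fingers": 0.1},
    {"dx": 0,"dy": 0,"dz": 0,"wx": 0,"wy": 0,"wz": 0,"fingers": 0.1}
  ]
}}

```text
time_s: 26.1
tool_pos: [439.8, 312.2, 53.7]
ee_rot: [-1.57, -0.001, 0.05]
wrist_force: [0.5, -0.3, -0.7]
finger_gap: 23.5
```

Call:
{"method": "send_rows", "body": {
  "steps": [
    {"dx": 0,"dy": 0.015,"dz": 0,"wx": 0,"wy": 0,"wz": 0,"fingers": 0.1},
    {"dx": 0,"dy": 0,"dz": 0,"wx": 0,"wy": 0,"wz": 0,"fingers": 0.1},
    {"dx": 0,"dy": 0,"dz": 0,"wx": 0,"wy": 0,"wz": 0,"fingers": 0.1}
  ]
}}

```text
time_s: 26.35
tool_pos: [439.9, 312.2, 53.6]
ee_rot: [-1.57, -0.0, 0.05]
wrist_force: [-3.4, -1.9, 9.5]
finger_gap: 24.2
```

Call:
{"method": "send_rows", "body": {
  "steps": [
    {"dx": 0,"dy": -0.01,"dz": 0,"wx": 0,"wy": 0,"wz": 0,"fingers": 0.4},
    {"dx": 0,"dy": 0,"dz": 0,"wx": 0,"wy": 0,"wz": 0,"fingers": 0.55},
    {"dx": 0,"dy": 0,"dz": 0,"wx": 0,"wy": 0,"wz": 0,"fingers": 0.55},
    {"dx": 0,"dy": 0,"dz": 0,"wx": 0,"wy": 0,"wz": 0,"fingers": 0.55},
    {"dx": 0,"dy": -0.1,"dz": 0,"wx": 0,"wy": 0,"wz": 0,"fingers": 0.55},
    {"dx": 0,"dy": -0.3,"dz": 0,"wx": 0,"wy": 0,"wz": 0,"fingers": 0.55},
    {"dx": 0,"dy": -0.4,"dz": 0,"wx": 0,"wy": 0,"wz": 0,"fingers": 0.55},
    {"dx": 0,"dy": -0.2,"dz": 0,"wx": 0,"wy": 0,"wz": 0,"fingers": 0.55}
  ]
}}

```text
time_s: 27.02
tool_pos: [440.9, 312.8, 157.1]
ee_rot: [-1.569, -0.004, 0.05]
wrist_force: [0.9, 1.4, 0.5]
finger_gap: 48.8
```

```bash
python3 - <<'E'
from h import *
st(); C,im=shot('wrist','w17')
E
```

```text
t 27.02 pos [440.9 312.8 157.1] rot [-1.569 -0.004  0.05 ] F [0.9 1.4 0.5] gap 48.8 j [0.57 0.1  2.   0.   1.03 0.52]
```

View pics/w17.png

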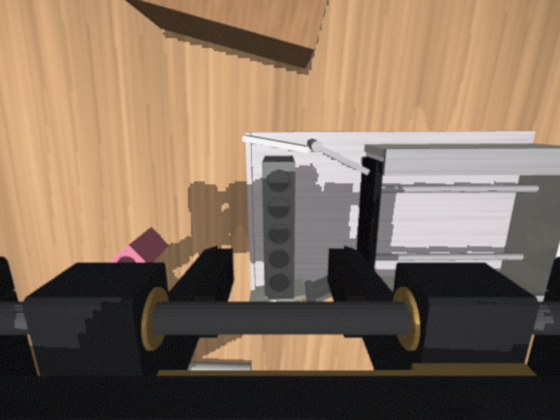

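```bash
python3 - <<'E'
from h import *
C=cam('wrist'); w=onz(C,[[263,158],[294,158],[295,297],[265,297]],56); print(w.round(1),w.mean(0))
plan([404,298.5,140],1.622)
E
```

```text
[[429.1 359.3  56. ]
 [451.6 360.5  56. ]
 [459.6 247.2  56. ]
 [434.9 246.   56. ]] [443.80169352 303.24387749  56.        ]
n 14 total tool shift [-0.4    0.205 -0.139] rot [ 0.0021 -1.0482  0.0078]
{"dx":-0.029,"dy":0.015,"dz":-0.010,"wx":0.0001,"wy":-0.0749,"wz":0.0006}
{"dx":-0.029,"dy":0.015,"dz":-0.007,"wx":0.0001,"wy":-0.0749,"wz":0.0006}
{"dx":-0.030,"dy":0.015,"dz":-0.003,"wx":0.0001,"wy":-0.0749,"wz":0.0006}
{"dx":-0.030,"dy":0.015,"dz":0.000,"wx":0.0001,"wy":-0.0749,"wz":0.0006}
{"dx":-0.030,"dy":0.015,"dz":0.003,"wx":0.0001,"wy":-0.0749,"wz":0.0006}
{"dx":-0.029,"dy":0.015,"dz":0.007,"wx":0.0001,"wy":-0.0749,"wz":0.0006}
{"dx":-0.028,"dy":0.015,"dz":0.010,"wx":0.0001,"wy":-0.0749,"wz":0.0006}
{"dx":-0.027,"dy":0.015,"dz":0.013,"wx":0.0001,"wy":-0.0749,"wz":0.0006}
{"dx":-0.025,"dy":0.015,"dz":0.016,"wx":0.0001,"wy":-0.0749,"wz":0.0006}
{"dx":-0.023,"dy":0.015,"dz":0.019,"wx":0.0001,"wy":-0.0749,"wz":0.0006}
{"dx":-0.021,"dy":0.015,"dz":0.021,"wx":0.0001,"wy":-0.0749,"wz":0.0006}
{"dx":-0.019,"dy":0.015,"dz":0.024,"wx":0.0001,"wy":-0.0749,"wz":0.0006}
{"dx":-0.016,"dy":0.015,"dz":0.026,"wx":0.0001,"wy":-0.0749,"wz":0.0006}
{"dx":-0.013,"dy":0.015,"dz":0.027,"wx":0.0001,"wy":-0.0749,"wz":0.0006}
```

Call:
{"method": "send_rows", "body": {
  "steps": [
    {"dx": -0.03,"dy": 0,"dz": -0.01,"wx": 0,"wy": -0.075,"wz": 0.004,"fingers": 0.4},
    {"dx": -0.03,"dy": 0,"dz": -0.007,"wx": 0,"wy": -0.075,"wz": 0,"fingers": 0.4},
    {"dx": -0.03,"dy": 0,"dz": -0.003,"wx": 0,"wy": -0.075,"wz": 0,"fingers": 0.4},
    {"dx": -0.03,"dy": 0,"dz": 0,"wx": 0,"wy": -0.075,"wz": 0,"fingers": 0.4},
    {"dx": -0.03,"dy": 0,"dz": 0.003,"wx": 0,"wy": -0.075,"wz": 0,"fingers": 0.4},
    {"dx": -0.03,"dy": 0,"dz": 0.007,"wx": 0,"wy": -0.075,"wz": 0,"fingers": 0.4},
    {"dx": -0.03,"dy": 0,"dz": 0.01,"wx": 0,"wy": -0.075,"wz": 0,"fingers": 0.4},
    {"dx": -0.03,"dy": 0,"dz": 0.013,"wx": 0,"wy": -0.075,"wz": 0,"fingers": 0.4}
  ]
}}

```text
time_s: 27.73
tool_pos: [416.4, 302.3, 153.3]
ee_rot: [-1.566, 0.004, 0.955]
wrist_force: [0.2, -0.7, -0.3]
finger_gap: 35.5
```

Call:
{"method": "send_rows", "body": {
  "steps": [
    {"dx": -0.025,"dy": 0,"dz": 0.016,"wx": 0,"wy": -0.075,"wz": 0,"fingers": 0.4},
    {"dx": -0.025,"dy": 0,"dz": 0.019,"wx": 0,"wy": -0.075,"wz": 0,"fingers": 0.4},
    {"dx": -0.02,"dy": 0,"dz": 0.021,"wx": 0,"wy": -0.075,"wz": 0,"fingers": 0.4},
    {"dx": -0.02,"dy": 0,"dz": 0.024,"wx": 0,"wy": -0.075,"wz": 0,"fingers": 0.4},
    {"dx": -0.015,"dy": 0,"dz": 0.026,"wx": 0,"wy": -0.075,"wz": 0,"fingers": 0.4},
    {"dx": -0.013,"dy": 0,"dz": 0.027,"wx": 0,"wy": -0.073,"wz": 0,"fingers": 0.4},
    {"dx": 0,"dy": 0,"dz": 0,"wx": 0,"wy": 0,"wz": 0,"fingers": 0.4},
    {"dx": 0,"dy": 0,"dz": 0,"wx": 0,"wy": 0,"wz": 0,"fingers": 0.4}
  ]
}}

```text
time_s: 28.4
tool_pos: [399.8, 295.6, 153.3]
ee_rot: [-1.565, 0.0, 1.619]
wrist_force: [0.5, 0.5, 0.5]
finger_gap: 35.4
```

```bash
python3 - <<'E'
from h import *
st(); C,im=shot('wrist','w18'); plan([402,298.4,47],1.622)
E
```

```text
t 28.4 pos [399.8 295.6 153.3] rot [-1.565  0.     1.619] F [0.5 0.5 0.5] gap 35.4 j [ 0.58  0.03  2.09  0.    1.03 -1.04]
n 3 total tool shift [ 0.027  1.063 -0.028] rot [-0.0038 -0.0022 -0.0001]
{"dx":0.009,"dy":0.354,"dz":-0.009,"wx":-0.0013,"wy":-0.0007,"wz":-0.0000}
{"dx":0.009,"dy":0.354,"dz":-0.009,"wx":-0.0013,"wy":-0.0007,"wz":-0.0000}
{"dx":0.009,"dy":0.354,"dz":-0.008,"wx":-0.0013,"wy":-0.0007,"wz":-0.0000}
```

View pics/w18.png

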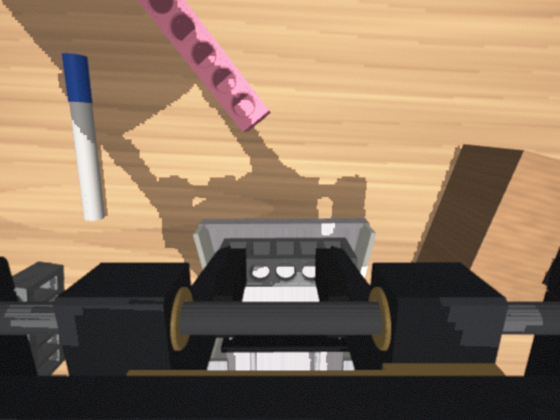

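Call:
{"method": "send_rows", "body": {
  "steps": [
    {"dx": 0.027,"dy": 0.25,"dz": -0.01,"wx": -0.003,"wy": -0.002,"wz": 0,"fingers": 0.4},
    {"dx": 0,"dy": 0.35,"dz": 0,"wx": 0,"wy": 0,"wz": 0,"fingers": 0.4},
    {"dx": 0,"dy": 0.3,"dz": 0,"wx": 0,"wy": 0,"wz": 0,"fingers": 0.4},
    {"dx": 0,"dy": 0.12,"dz": 0,"wx": 0,"wy": 0,"wz": 0,"fingers": 0.4},
    {"dx": 0,"dy": 0,"dz": 0,"wx": 0,"wy": 0,"wz": 0,"fingers": 0.4},
    {"dx": 0,"dy": 0,"dz": 0,"wx": 0,"wy": 0,"wz": 0,"fingers": 0.4},
    {"dx": 0,"dy": 0,"dz": 0,"wx": 0,"wy": 0,"wz": 0,"fingers": 0.4}
  ]
}}

```text
time_s: 29.03
tool_pos: [401.5, 299.0, 52.3]
ee_rot: [-1.571, -0.001, 1.624]
wrist_force: [-0.1, 1.1, 0.6]
finger_gap: 35.2
```

```bash
python3 - <<'E'
from h import *
st(); C,im=shot('wrist','w19'); C,im=shot('scene','s19'); crop(im,290,170,430,280,5,'s19c'); plan([402,298.4,47],1.622)
E
```

```text
t 29.03 pos [401.5 299.   52.3] rot [-1.571e+00 -1.000e-03  1.624e+00] F [-0.1  1.1  0.6] gap 35.2 j [ 0.59  0.17  2.15  0.    0.82 -1.03]
n 1 total tool shift [-0.009  0.059 -0.001] rot [0.0009 0.0014 0.001 ]
{"dx":-0.009,"dy":0.059,"dz":-0.001,"wx":0.0009,"wy":0.0014,"wz":0.0010}
```

View pics/s19c.png

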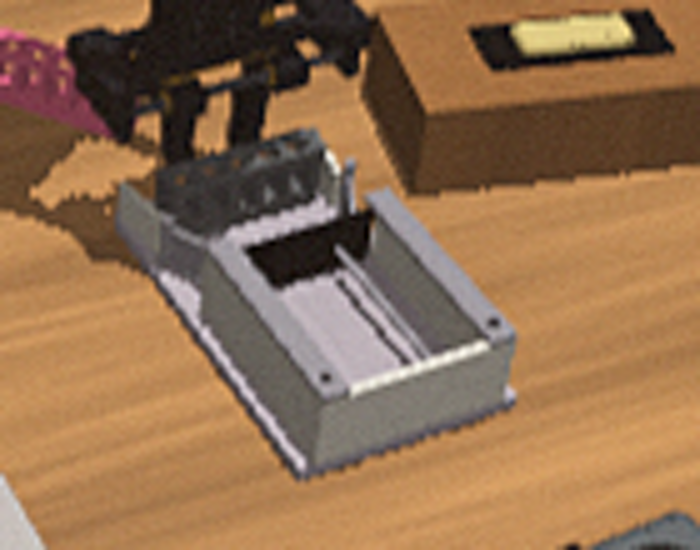

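View pics/w19.png

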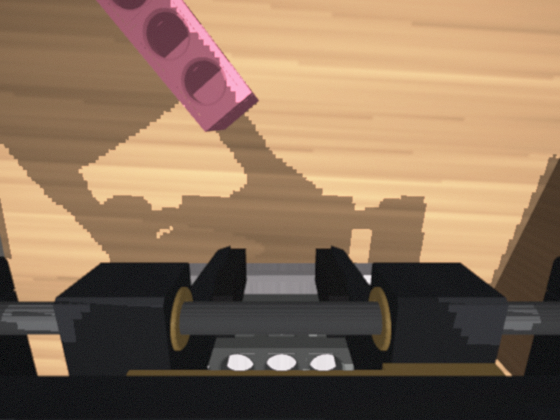

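Call:
{"method": "send_rows", "body": {
  "steps": [
    {"dx": -0.005,"dy": 0.05,"dz": 0,"wx": 0,"wy": 0.001,"wz": 0,"fingers": 0.4},
    {"dx": 0,"dy": 0,"dz": -0.08,"wx": 0,"wy": 0,"wz": 0,"fingers": 0.4},
    {"dx": 0,"dy": 0,"dz": -0.05,"wx": 0,"wy": 0,"wz": 0,"fingers": 0.4},
    {"dx": 0,"dy": 0,"dz": -0.05,"wx": 0,"wy": 0,"wz": 0,"fingers": 0.4},
    {"dx": 0,"dy": 0,"dz": -0.05,"wx": 0,"wy": 0,"wz": 0,"fingers": 0.4},
    {"dx": 0,"dy": 0,"dz": -0.05,"wx": 0,"wy": 0,"wz": 0,"fingers": 0.4},
    {"dx": 0,"dy": 0,"dz": -0.05,"wx": 0,"wy": 0,"wz": 0,"fingers": 0.4},
    {"dx": 0,"dy": 0,"dz": -0.05,"wx": 0,"wy": 0,"wz": 0,"fingers": 0.4}
  ]
}}

```text
time_s: 29.8
tool_pos: [438.9, 299.8, 46.0]
ee_rot: [-1.569, 0.0, 1.623]
wrist_force: [-1.0, -0.3, 1.8]
finger_gap: 35.1
```

Call:
{"method": "send_rows", "body": {
  "steps": [
    {"dx": 0,"dy": 0,"dz": -0.05,"wx": 0,"wy": 0,"wz": 0,"fingers": 0.4},
    {"dx": 0,"dy": 0,"dz": -0.05,"wx": 0,"wy": 0,"wz": 0,"fingers": 0.4},
    {"dx": 0,"dy": 0,"dz": -0.05,"wx": 0,"wy": 0,"wz": 0,"fingers": 0.4},
    {"dx": 0,"dy": 0,"dz": -0.05,"wx": 0,"wy": 0,"wz": 0,"fingers": 0.4},
    {"dx": 0,"dy": 0,"dz": -0.05,"wx": 0,"wy": 0,"wz": 0,"fingers": 0.4},
    {"dx": 0,"dy": 0,"dz": 0,"wx": 0,"wy": 0,"wz": 0,"fingers": 0.4}
  ]
}}

```text
time_s: 30.3
tool_pos: [464.5, 301.3, 46.1]
ee_rot: [-1.57, 0.0, 1.623]
wrist_force: [-0.2, -0.1, 0.0]
finger_gap: 35.2
```

```bash
python3 - <<'E'
from h import *
st(); C,im=shot('scene','s20'); crop(im,290,170,430,280,5,'s20c')
E
```

```text
t 30.3 pos [464.5 301.3  46.1] rot [-1.57   0.     1.623] F [-0.2 -0.1  0. ] gap 35.2 j [ 0.53  0.27  2.04  0.    0.83 -1.09]
```

View pics/s20c.png

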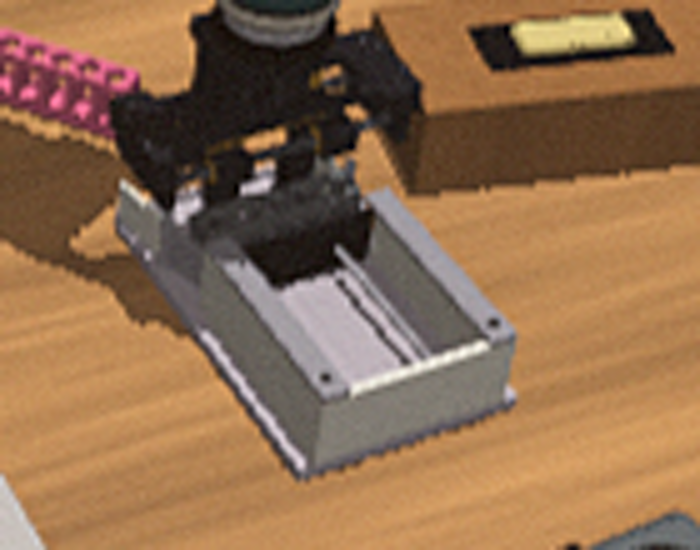

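Call:
{"method": "send_rows", "body": {
  "steps": [
    {"dx": 0,"dy": 0,"dz": -0.05,"wx": 0,"wy": 0,"wz": 0,"fingers": 0.4},
    {"dx": 0,"dy": 0,"dz": -0.05,"wx": 0,"wy": 0,"wz": 0,"fingers": 0.4},
    {"dx": 0,"dy": 0,"dz": -0.05,"wx": 0,"wy": 0,"wz": 0,"fingers": 0.4},
    {"dx": 0,"dy": 0,"dz": -0.05,"wx": 0,"wy": 0,"wz": 0,"fingers": 0.4},
    {"dx": 0,"dy": 0,"dz": -0.05,"wx": 0,"wy": 0,"wz": 0,"fingers": 0.4},
    {"dx": 0,"dy": 0,"dz": -0.05,"wx": 0,"wy": 0,"wz": 0,"fingers": 0.4},
    {"dx": 0,"dy": 0,"dz": 0,"wx": 0,"wy": 0,"wz": 0,"fingers": 0.4}
  ]
}}

```text
time_s: 30.93
tool_pos: [494.2, 302.7, 45.8]
ee_rot: [-1.57, 0.0, 1.623]
wrist_force: [-0.8, 0.5, 0.1]
finger_gap: 35.3
```

Call:
{"method": "send_rows", "body": {
  "steps": [
    {"dx": 0,"dy": 0,"dz": -0.05,"wx": 0,"wy": 0,"wz": 0,"fingers": 0.4},
    {"dx": 0,"dy": 0,"dz": -0.05,"wx": 0,"wy": 0,"wz": 0,"fingers": 0.4},
    {"dx": 0,"dy": 0,"dz": -0.04,"wx": 0,"wy": 0,"wz": 0,"fingers": 0.4},
    {"dx": 0,"dy": 0,"dz": -0.04,"wx": 0,"wy": 0,"wz": 0,"fingers": 0.4},
    {"dx": 0,"dy": 0,"dz": 0,"wx": 0,"wy": 0,"wz": 0,"fingers": 0.4},
    {"dx": 0,"dy": 0,"dz": 0,"wx": 0,"wy": 0,"wz": 0,"fingers": 0.4}
  ]
}}

```text
time_s: 31.43
tool_pos: [511.5, 303.6, 45.8]
ee_rot: [-1.569, 0.0, 1.623]
wrist_force: [-3.7, 1.5, -1.2]
finger_gap: 35.5
```

```bash
python3 - <<'E'
from h import *
st(); C,im=shot('scene','s21'); crop(im,290,170,430,280,5,'s21c')
C,im=shot('top','t21'); crop(im,160,120,260,270,4,'t21c')
E
```

```text
t 31.43 pos [511.5 303.6  45.8] rot [-1.569  0.     1.623] F [-3.7  1.5 -1.2] gap 35.5 j [ 0.49  0.34  1.95  0.    0.85 -1.13]
```

View pics/s21c.png

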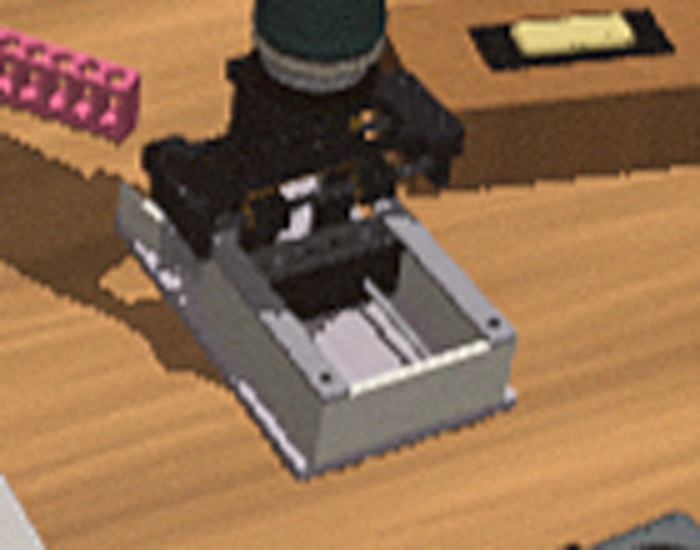

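View pics/t21c.png

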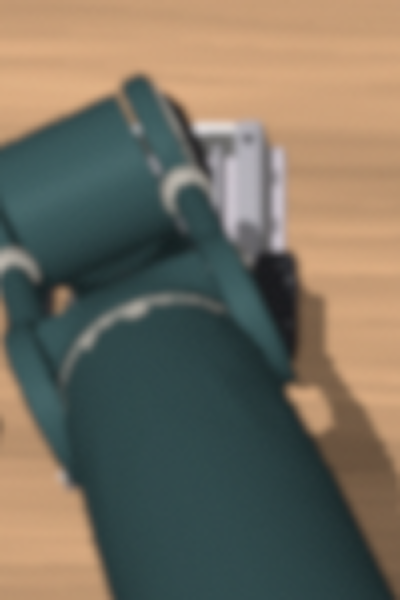

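Call:
{"method": "send_rows", "body": {
  "steps": [
    {"dx": 0,"dy": 0,"dz": -0.03,"wx": 0,"wy": 0,"wz": 0,"fingers": 0.4},
    {"dx": 0,"dy": 0,"dz": -0.03,"wx": 0,"wy": 0,"wz": 0,"fingers": 0.4},
    {"dx": 0,"dy": 0,"dz": 0,"wx": 0,"wy": 0,"wz": 0,"fingers": 0.4},
    {"dx": 0,"dy": 0,"dz": 0,"wx": 0,"wy": 0,"wz": 0,"fingers": 0.4},
    {"dx": 0,"dy": 0,"dz": 0,"wx": 0,"wy": 0,"wz": 0,"fingers": 0.4}
  ]
}}

```text
time_s: 31.95
tool_pos: [517.3, 303.9, 45.8]
ee_rot: [-1.569, 0.0, 1.623]
wrist_force: [-4.3, -0.2, -1.3]
finger_gap: 35.0
```

Call:
{"method": "send_rows", "body": {
  "steps": [
    {"dx": 0,"dy": 0,"dz": 0.05,"wx": 0,"wy": 0,"wz": 0,"fingers": 0.4},
    {"dx": 0,"dy": 0,"dz": 0.1,"wx": 0,"wy": 0,"wz": 0,"fingers": 0.4},
    {"dx": 0,"dy": 0,"dz": 0.2,"wx": 0,"wy": 0,"wz": 0,"fingers": 0.4},
    {"dx": 0,"dy": 0,"dz": 0.2,"wx": 0,"wy": 0,"wz": 0,"fingers": 0.4},
    {"dx": 0,"dy": -0.3,"dz": 0,"wx": 0,"wy": 0,"wz": 0,"fingers": 0.4},
    {"dx": 0,"dy": -0.4,"dz": 0,"wx": 0,"wy": 0,"wz": 0,"fingers": 0.5},
    {"dx": 0,"dy": -0.4,"dz": 0,"wx": 0,"wy": 0,"wz": 0,"fingers": 0.7},
    {"dx": 0,"dy": -0.4,"dz": -0.2,"wx": 0,"wy": 0,"wz": 0,"fingers": 0.9}
  ]
}}

```text
time_s: 32.62
tool_pos: [478.9, 302.1, 195.6]
ee_rot: [-1.57, -0.0, 1.624]
wrist_force: [0.5, 0.1, -0.6]
finger_gap: 53.3
```

```bash
python3 - <<'E'
from h import *
st(); C,im=shot('scene','s22'); crop(im,290,170,430,280,5,'s22c')
plan([535,160,260],1.571)
E
```

```text
t 32.62 pos [478.9 302.1 195.6] rot [-1.57  -0.     1.624] F [ 0.5  0.1 -0.6] gap 53.3 j [ 0.52  0.11  1.91  0.    1.12 -1.11]
n 5 total tool shift [-1.47  -0.548 -0.4  ] rot [0.0111 0.0353 0.0053]
{"dx":-0.294,"dy":-0.110,"dz":-0.080,"wx":0.0022,"wy":0.0071,"wz":0.0011}
{"dx":-0.293,"dy":-0.109,"dz":-0.083,"wx":0.0022,"wy":0.0071,"wz":0.0011}
{"dx":-0.293,"dy":-0.109,"dz":-0.086,"wx":0.0022,"wy":0.0071,"wz":0.0011}
{"dx":-0.292,"dy":-0.109,"dz":-0.088,"wx":0.0022,"wy":0.0071,"wz":0.0011}
{"dx":-0.291,"dy":-0.109,"dz":-0.091,"wx":0.0022,"wy":0.0071,"wz":0.0011}
```

View pics/s22c.png

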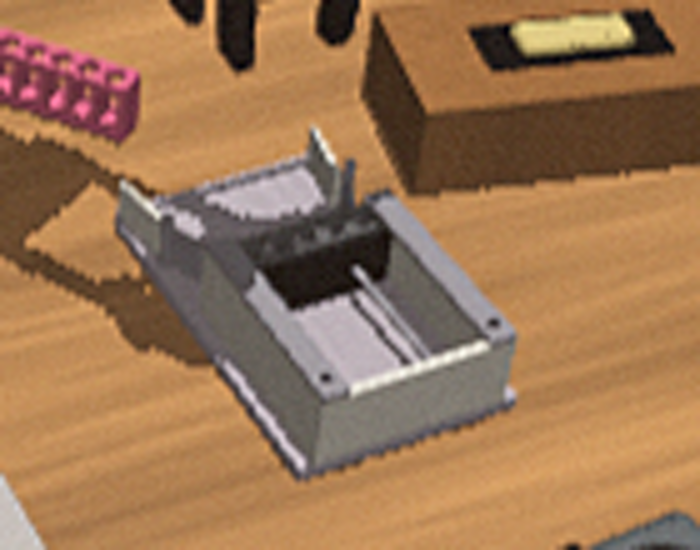

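Call:
{"method": "send_rows", "body": {
  "steps": [
    {"dx": -0.29,"dy": -0.11,"dz": -0.13,"wx": 0,"wy": 0.007,"wz": 0,"fingers": 1},
    {"dx": -0.29,"dy": -0.11,"dz": -0.13,"wx": 0,"wy": 0.007,"wz": 0,"fingers": 1},
    {"dx": -0.29,"dy": -0.11,"dz": -0.13,"wx": 0,"wy": 0.007,"wz": 0,"fingers": 1},
    {"dx": -0.29,"dy": -0.11,"dz": -0.1,"wx": 0,"wy": 0.007,"wz": 0,"fingers": 1},
    {"dx": -0.29,"dy": -0.11,"dz": -0.1,"wx": 0,"wy": 0.007,"wz": 0,"fingers": 1},
    {"dx": 0,"dy": 0,"dz": 0,"wx": 0,"wy": 0,"wz": 0,"fingers": 1},
    {"dx": 0,"dy": 0,"dz": 0,"wx": 0,"wy": 0,"wz": 0,"fingers": 1},
    {"dx": 0,"dy": 0,"dz": 0,"wx": 0,"wy": 0,"wz": 0,"fingers": 1}
  ]
}}

```text
time_s: 33.33
tool_pos: [544.8, 159.5, 248.4]
ee_rot: [-1.571, -0.0, 1.57]
wrist_force: [-0.2, 0.1, 0.1]
finger_gap: 88.0
```

```bash
python3 - <<'E'
from h import *
st(); C,im=shot('wrist','w23'); crop(im,330,50,500,240,3,'w23c')
E
```

```text
t 33.33 pos [544.8 159.5 248.4] rot [-1.571 -0.     1.57 ] F [-0.2  0.1  0.1] gap 88.0 j [ 0.24  0.07  1.85  0.    1.21 -1.33]
```

View pics/w23.png

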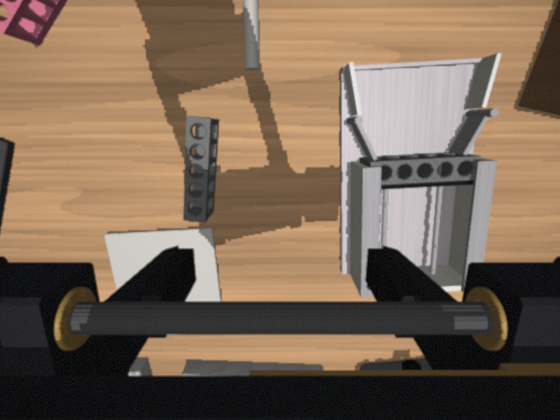

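```bash
python3 - <<'E'
from h import *
im=cv2.imread('pics/w23.png'); crop(im,160,100,250,230,5,'w23r')
E
```

```text
(no output)
```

View pics/w23r.png

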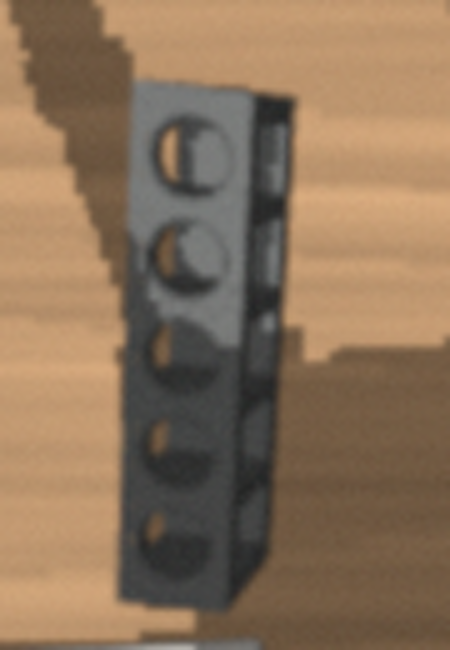

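View pics/w23c.png

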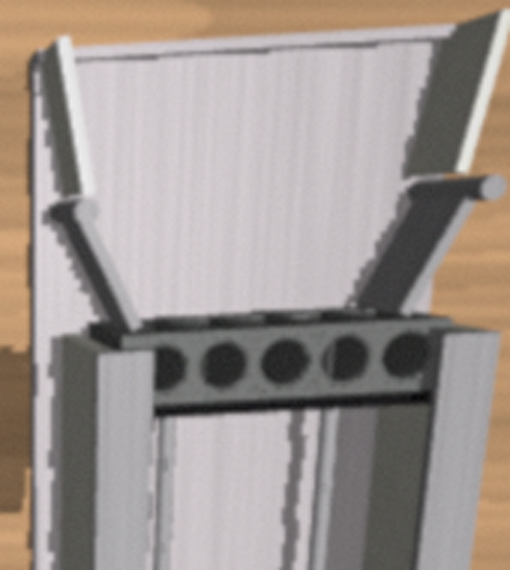

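```bash
python3 - <<'E'
from h import *
C=cam('wrist'); w=onz(C,np.array([[132,80],[251,92],[231,610],[120,600]])/5+[160,100]-.4,46); f=w[2]+w[3]-w[0]-w[1]
yaw=np.arctan2(f[1],f[0]); print(w.round(1),w.mean(0),yaw,np.linalg.norm(f)/2)
c=w.mean(0); t=c-10*np.array([np.cos(yaw),np.sin(yaw),0]); print(t); plan([t[0],t[1],150],1.571+yaw)
print('cover',onz(C,[[107,234],[213,230]],10))
E
```

```text
[[467.1  65.3  46. ]
 [469.4  88.9  46. ]
 [578.2  78.1  46. ]
 [575.9  53.9  46. ]] [522.6298683   71.55587976  46.        ] -0.10206251254492713 109.36597533926171
[512.68190688  72.57473388  46.        ]
n 4 total tool shift [-0.873  0.98   0.315] rot [-0.0009  0.0681  0.    ]
{"dx":-0.218,"dy":0.245,"dz":0.079,"wx":-0.0002,"wy":0.0170,"wz":0.0000}
{"dx":-0.220,"dy":0.245,"dz":0.073,"wx":-0.0002,"wy":0.0170,"wz":0.0000}
{"dx":-0.222,"dy":0.245,"dz":0.068,"wx":-0.0002,"wy":0.0170,"wz":0.0000}
{"dx":-0.224,"dy":0.245,"dz":0.062,"wx":-0.0002,"wy":0.0170,"wz":0.0000}
cover [[605.95498779 -53.79135286  10.        ]
 [600.46964325  77.1172306   10.        ]]
```

Call:
{"method": "send_rows", "body": {
  "steps": [
    {"dx": -0.22,"dy": 0.24,"dz": 0.08,"wx": 0,"wy": 0.017,"wz": 0,"fingers": 0.8},
    {"dx": -0.22,"dy": 0.24,"dz": 0.075,"wx": 0,"wy": 0.017,"wz": 0,"fingers": 0.8},
    {"dx": -0.22,"dy": 0.24,"dz": 0.07,"wx": 0,"wy": 0.017,"wz": 0,"fingers": 0.8},
    {"dx": -0.225,"dy": 0.24,"dz": 0.06,"wx": 0,"wy": 0.017,"wz": 0,"fingers": 0.7},
    {"dx": 0,"dy": 0,"dz": 0,"wx": 0,"wy": 0,"wz": 0,"fingers": 0.7},
    {"dx": 0,"dy": 0,"dz": 0,"wx": 0,"wy": 0,"wz": 0,"fingers": 0.7},
    {"dx": 0,"dy": 0,"dz": 0,"wx": 0,"wy": 0,"wz": 0,"fingers": 0.7}
  ]
}}

```text
time_s: 33.97
tool_pos: [513.4, 73.0, 152.9]
ee_rot: [-1.57, -0.0, 1.47]
wrist_force: [0.5, 0.3, 0.9]
finger_gap: 61.9
```

```bash
python3 - <<'E'
from h import *
st(); C,im=shot('wrist','w24'); plan([512.7,72.6,38.5],1.469)
E
```

```text
t 33.97 pos [513.4  73.  152.9] rot [-1.57 -0.    1.47] F [0.5 0.3 0.9] gap 61.9 j [ 0.09  0.07  2.05  0.    1.03 -1.38]
n 3 total tool shift [-0.008  1.152  0.015] rot [0.0008 0.0009 0.0003]
{"dx":-0.003,"dy":0.384,"dz":0.005,"wx":0.0003,"wy":0.0003,"wz":0.0001}
{"dx":-0.003,"dy":0.384,"dz":0.005,"wx":0.0003,"wy":0.0003,"wz":0.0001}
{"dx":-0.002,"dy":0.384,"dz":0.005,"wx":0.0003,"wy":0.0003,"wz":0.0001}
```

View pics/w24.png

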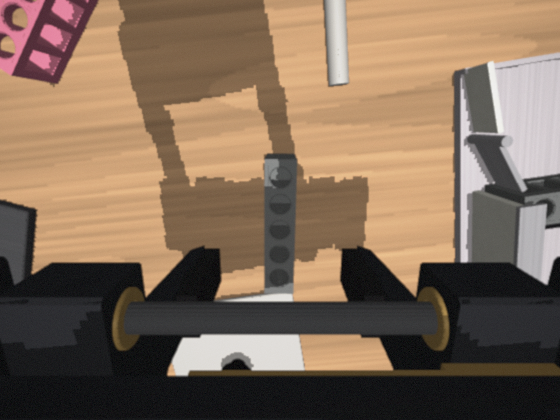

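Centred and aligned. Descend and grip.

Call:
{"method": "send_rows", "body": {
  "steps": [
    {"dx": -0.005,"dy": 0.35,"dz": 0.01,"wx": 0,"wy": 0,"wz": 0,"fingers": 0.7},
    {"dx": 0,"dy": 0.35,"dz": 0,"wx": 0,"wy": 0,"wz": 0,"fingers": 0.7},
    {"dx": 0,"dy": 0.3,"dz": 0,"wx": 0,"wy": 0,"wz": 0,"fingers": 0.7},
    {"dx": 0,"dy": 0.15,"dz": 0,"wx": 0,"wy": 0,"wz": 0,"fingers": 0.6},
    {"dx": 0,"dy": 0,"dz": 0,"wx": 0,"wy": 0,"wz": 0,"fingers": 0.5},
    {"dx": 0,"dy": 0,"dz": 0,"wx": 0,"wy": 0,"wz": 0,"fingers": 0.3},
    {"dx": 0,"dy": 0,"dz": 0,"wx": 0,"wy": 0,"wz": 0,"fingers": 0.1},
    {"dx": 0,"dy": 0,"dz": 0,"wx": 0,"wy": 0,"wz": 0,"fingers": 0.1}
  ]
}}

```text
time_s: 34.68
tool_pos: [513.9, 72.0, 39.7]
ee_rot: [-1.574, -0.0, 1.469]
wrist_force: [0.4, 0.3, -0.4]
finger_gap: 30.6
```

Call:
{"method": "send_rows", "body": {
  "steps": [
    {"dx": 0,"dy": 0,"dz": 0,"wx": 0,"wy": 0,"wz": 0,"fingers": 0.1},
    {"dx": 0,"dy": 0,"dz": 0,"wx": 0,"wy": 0,"wz": 0,"fingers": 0.1},
    {"dx": 0,"dy": 0,"dz": 0,"wx": 0,"wy": 0,"wz": 0,"fingers": 0.1},
    {"dx": 0,"dy": 0,"dz": 0,"wx": 0,"wy": 0,"wz": 0,"fingers": 0.1},
    {"dx": 0,"dy": 0,"dz": 0,"wx": 0,"wy": 0,"wz": 0,"fingers": 0.1},
    {"dx": 0,"dy": 0,"dz": 0,"wx": 0,"wy": 0,"wz": 0,"fingers": 0.1}
  ]
}}

```text
time_s: 35.18
tool_pos: [513.5, 71.7, 39.4]
ee_rot: [-1.573, -0.001, 1.468]
wrist_force: [-0.2, 1.1, 6.9]
finger_gap: 24.1
```

Call:
{"method": "send_rows", "body": {
  "steps": [
    {"dx": 0,"dy": -0.1,"dz": 0,"wx": 0,"wy": 0,"wz": 0,"fingers": 0.1},
    {"dx": 0,"dy": -0.3,"dz": 0,"wx": 0,"wy": 0,"wz": 0,"fingers": 0.1},
    {"dx": 0,"dy": -0.4,"dz": 0,"wx": 0,"wy": 0,"wz": 0,"fingers": 0.1},
    {"dx": 0,"dy": -0.4,"dz": 0,"wx": 0,"wy": 0,"wz": 0,"fingers": 0.1},
    {"dx": 0,"dy": -0.2,"dz": 0,"wx": 0,"wy": 0,"wz": 0,"fingers": 0.1},
    {"dx": 0,"dy": 0,"dz": 0,"wx": 0,"wy": 0,"wz": 0,"fingers": 0.1},
    {"dx": 0,"dy": 0,"dz": 0,"wx": 0,"wy": 0,"wz": 0,"fingers": 0.1}
  ]
}}

```text
time_s: 35.77
tool_pos: [512.5, 71.3, 179.1]
ee_rot: [-1.573, 0.0, 1.469]
wrist_force: [-1.0, 0.3, -1.6]
finger_gap: 23.4
```

```bash
python3 - <<'E'
from h import *
st(); plan([439.5,310,180],0.05,step=.29,wstep=.065)
E
```

```text
t 35.77 pos [512.5  71.3 179.1] rot [-1.573  0.     1.469] F [-1.   0.3 -1.6] gap 23.4 j [ 0.09  0.04  2.03 -0.    1.08 -1.38]
n 15 total tool shift [ 2.3   -0.011  0.97 ] rot [0.0012 0.9458 0.001 ]
{"dx":0.153,"dy":-0.001,"dz":0.065,"wx":0.0001,"wy":0.0631,"wz":0.0001}
{"dx":0.147,"dy":-0.001,"dz":0.079,"wx":0.0001,"wy":0.0631,"wz":0.0001}
{"dx":0.138,"dy":-0.001,"dz":0.092,"wx":0.0001,"wy":0.0631,"wz":0.0001}
{"dx":0.129,"dy":-0.001,"dz":0.105,"wx":0.0001,"wy":0.0631,"wz":0.0001}
{"dx":0.119,"dy":-0.001,"dz":0.117,"wx":0.0001,"wy":0.0631,"wz":0.0001}
{"dx":0.107,"dy":-0.001,"dz":0.127,"wx":0.0001,"wy":0.0631,"wz":0.0001}
{"dx":0.095,"dy":-0.001,"dz":0.137,"wx":0.0001,"wy":0.0631,"wz":0.0001}
{"dx":0.081,"dy":-0.001,"dz":0.145,"wx":0.0001,"wy":0.0631,"wz":0.0001}
{"dx":0.067,"dy":-0.001,"dz":0.152,"wx":0.0001,"wy":0.0631,"wz":0.0001}
{"dx":0.052,"dy":-0.001,"dz":0.158,"wx":0.0001,"wy":0.0631,"wz":0.0001}
{"dx":0.037,"dy":-0.001,"dz":0.162,"wx":0.0001,"wy":0.0631,"wz":0.0001}
{"dx":0.022,"dy":-0.001,"dz":0.165,"wx":0.0001,"wy":0.0631,"wz":0.0001}
{"dx":0.006,"dy":-0.001,"dz":0.166,"wx":0.0001,"wy":0.0631,"wz":0.0001}
{"dx":-0.010,"dy":-0.001,"dz":0.166,"wx":0.0001,"wy":0.0631,"wz":0.0001}
{"dx":-0.025,"dy":-0.001,"dz":0.165,"wx":0.0001,"wy":0.0631,"wz":0.0001}
```

Call:
{"method": "send_rows", "body": {
  "steps": [
    {"dx": 0.153,"dy": 0,"dz": 0.065,"wx": 0,"wy": 0.063,"wz": 0,"fingers": 0.1},
    {"dx": 0.147,"dy": 0,"dz": 0.079,"wx": 0,"wy": 0.063,"wz": 0,"fingers": 0.1},
    {"dx": 0.138,"dy": 0,"dz": 0.092,"wx": 0,"wy": 0.063,"wz": 0,"fingers": 0.1},
    {"dx": 0.129,"dy": 0,"dz": 0.105,"wx": 0,"wy": 0.063,"wz": 0,"fingers": 0.1},
    {"dx": 0.119,"dy": 0,"dz": 0.117,"wx": 0,"wy": 0.063,"wz": 0,"fingers": 0.1},
    {"dx": 0.107,"dy": 0,"dz": 0.127,"wx": 0,"wy": 0.063,"wz": 0,"fingers": 0.1},
    {"dx": 0.095,"dy": 0,"dz": 0.137,"wx": 0,"wy": 0.063,"wz": 0,"fingers": 0.1},
    {"dx": 0.081,"dy": 0,"dz": 0.145,"wx": 0,"wy": 0.063,"wz": 0,"fingers": 0.1}
  ]
}}

```text
time_s: 36.43
tool_pos: [470.4, 198.5, 174.2]
ee_rot: [-1.568, 0.007, 0.708]
wrist_force: [0.9, -0.1, -1.8]
finger_gap: 23.6
```

Call:
{"method": "send_rows", "body": {
  "steps": [
    {"dx": 0.067,"dy": 0,"dz": 0.152,"wx": 0,"wy": 0.063,"wz": 0,"fingers": 0.1},
    {"dx": 0.052,"dy": 0,"dz": 0.158,"wx": 0,"wy": 0.063,"wz": 0,"fingers": 0.1},
    {"dx": 0.037,"dy": 0,"dz": 0.162,"wx": 0,"wy": 0.063,"wz": 0,"fingers": 0.1},
    {"dx": 0.022,"dy": 0,"dz": 0.165,"wx": 0,"wy": 0.063,"wz": 0,"fingers": 0.1},
    {"dx": 0.006,"dy": 0,"dz": 0.166,"wx": 0,"wy": 0.063,"wz": 0,"fingers": 0.1},
    {"dx": -0.01,"dy": 0,"dz": 0.166,"wx": 0,"wy": 0.063,"wz": 0,"fingers": 0.1},
    {"dx": -0.025,"dy": 0,"dz": 0.165,"wx": 0,"wy": 0.064,"wz": 0,"fingers": 0.1},
    {"dx": 0,"dy": 0,"dz": 0,"wx": 0,"wy": 0,"wz": 0,"fingers": 0.1}
  ]
}}

```text
time_s: 37.1
tool_pos: [436.2, 310.9, 174.4]
ee_rot: [-1.573, 0.006, 0.048]
wrist_force: [-0.1, 1.4, -1.8]
finger_gap: 23.8
```

Call:
{"method": "send_rows", "body": {
  "steps": [
    {"dx": 0,"dy": 0,"dz": 0,"wx": 0,"wy": 0,"wz": 0,"fingers": 0.1},
    {"dx": 0,"dy": 0,"dz": 0,"wx": 0,"wy": 0,"wz": 0,"fingers": 0.1}
  ]
}}

```text
time_s: 37.27
tool_pos: [437.5, 308.8, 175.5]
ee_rot: [-1.573, 0.004, 0.052]
wrist_force: [0.3, -0.0, -1.7]
finger_gap: 23.9
```

```bash
python3 - <<'E'
from h import *
st(); C,im=shot('wrist','w25'); plan([439.5,310,75],0.05)
E
```

```text
t 37.27 pos [437.5 308.8 175.5] rot [-1.573  0.004  0.052] F [ 0.3 -0.  -1.7] gap 23.9 j [ 0.57  0.08  1.99 -0.    1.08  0.52]
n 3 total tool shift [0.02  1.009 0.014] rot [ 0.0014  0.0007 -0.0025]
{"dx":0.007,"dy":0.336,"dz":0.005,"wx":0.0005,"wy":0.0002,"wz":-0.0008}
{"dx":0.006,"dy":0.336,"dz":0.004,"wx":0.0005,"wy":0.0002,"wz":-0.0008}
{"dx":0.006,"dy":0.336,"dz":0.004,"wx":0.0005,"wy":0.0002,"wz":-0.0008}
```

View pics/w25.png

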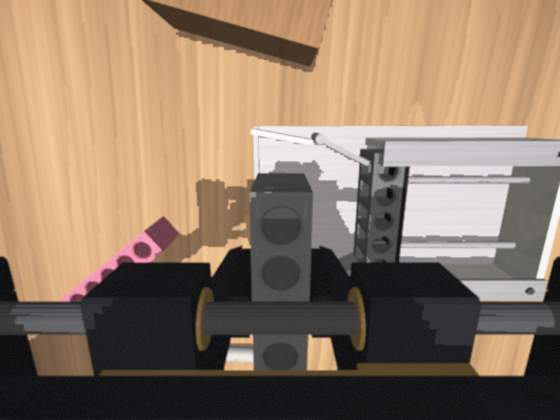

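Call:
{"method": "send_rows", "body": {
  "steps": [
    {"dx": 0.02,"dy": 0.2,"dz": 0.015,"wx": 0,"wy": 0,"wz": -0.001,"fingers": 0.1},
    {"dx": 0,"dy": 0.3,"dz": 0,"wx": 0,"wy": 0,"wz": 0,"fingers": 0.1},
    {"dx": 0,"dy": 0.3,"dz": 0,"wx": 0,"wy": 0,"wz": 0,"fingers": 0.1},
    {"dx": 0,"dy": 0.25,"dz": 0,"wx": 0,"wy": 0,"wz": 0,"fingers": 0.1},
    {"dx": 0,"dy": 0.1,"dz": 0,"wx": 0,"wy": 0,"wz": 0,"fingers": 0.1},
    {"dx": 0,"dy": 0,"dz": 0,"wx": 0,"wy": 0,"wz": 0,"fingers": 0.1},
    {"dx": 0,"dy": 0,"dz": 0,"wx": 0,"wy": 0,"wz": 0,"fingers": 0.1},
    {"dx": 0,"dy": 0,"dz": 0,"wx": 0,"wy": 0,"wz": 0,"fingers": 0.1}
  ]
}}

```text
time_s: 37.98
tool_pos: [441.8, 312.0, 64.0]
ee_rot: [-1.57, -0.002, 0.05]
wrist_force: [-0.3, 0.7, -0.8]
finger_gap: 23.8
```

Call:
{"method": "send_rows", "body": {
  "steps": [
    {"dx": -0.02,"dy": 0.07,"dz": -0.01,"wx": 0,"wy": 0,"wz": 0,"fingers": 0.1},
    {"dx": 0,"dy": 0.04,"dz": 0,"wx": 0,"wy": 0,"wz": 0,"fingers": 0.1},
    {"dx": 0,"dy": 0.02,"dz": 0,"wx": 0,"wy": 0,"wz": 0,"fingers": 0.1},
    {"dx": 0,"dy": 0,"dz": 0,"wx": 0,"wy": 0,"wz": 0,"fingers": 0.1},
    {"dx": 0,"dy": 0,"dz": 0,"wx": 0,"wy": 0,"wz": 0,"fingers": 0.1}
  ]
}}

```text
time_s: 38.4
tool_pos: [438.6, 310.5, 49.6]
ee_rot: [-1.571, -0.0, 0.05]
wrist_force: [0.3, 0.9, -1.1]
finger_gap: 23.8
```

Call:
{"method": "send_rows", "body": {
  "steps": [
    {"dx": 0.01,"dy": 0.015,"dz": 0,"wx": 0,"wy": 0,"wz": 0,"fingers": 0.1},
    {"dx": 0,"dy": 0,"dz": 0,"wx": 0,"wy": 0,"wz": 0,"fingers": 0.1},
    {"dx": 0,"dy": 0,"dz": 0,"wx": 0,"wy": 0,"wz": 0,"fingers": 0.1}
  ]
}}

```text
time_s: 38.65
tool_pos: [439.8, 310.9, 49.4]
ee_rot: [-1.571, -0.0, 0.05]
wrist_force: [-3.3, -0.4, 9.2]
finger_gap: 23.9
```

Call:
{"method": "send_rows", "body": {
  "steps": [
    {"dx": 0,"dy": -0.01,"dz": 0,"wx": 0,"wy": 0,"wz": 0,"fingers": 0.4},
    {"dx": 0,"dy": 0,"dz": 0,"wx": 0,"wy": 0,"wz": 0,"fingers": 0.55},
    {"dx": 0,"dy": 0,"dz": 0,"wx": 0,"wy": 0,"wz": 0,"fingers": 0.55},
    {"dx": 0,"dy": 0,"dz": 0,"wx": 0,"wy": 0,"wz": 0,"fingers": 0.55},
    {"dx": 0,"dy": -0.1,"dz": 0,"wx": 0,"wy": 0,"wz": 0,"fingers": 0.55},
    {"dx": 0,"dy": -0.3,"dz": 0,"wx": 0,"wy": 0,"wz": 0,"fingers": 0.55},
    {"dx": 0,"dy": -0.4,"dz": 0,"wx": 0,"wy": 0,"wz": 0,"fingers": 0.55},
    {"dx": 0,"dy": -0.2,"dz": 0,"wx": 0,"wy": 0,"wz": 0,"fingers": 0.55}
  ]
}}

```text
time_s: 39.32
tool_pos: [440.9, 311.3, 153.1]
ee_rot: [-1.569, -0.004, 0.05]
wrist_force: [1.0, 2.0, 0.4]
finger_gap: 48.3
```

Call:
{"method": "send_rows", "body": {
  "steps": [
    {"dx": -0.03,"dy": 0,"dz": -0.01,"wx": 0,"wy": -0.075,"wz": 0,"fingers": 0.4},
    {"dx": -0.03,"dy": 0,"dz": -0.007,"wx": 0,"wy": -0.075,"wz": 0,"fingers": 0.4},
    {"dx": -0.03,"dy": 0,"dz": -0.003,"wx": 0,"wy": -0.075,"wz": 0,"fingers": 0.4},
    {"dx": -0.03,"dy": 0,"dz": 0,"wx": 0,"wy": -0.075,"wz": 0,"fingers": 0.4},
    {"dx": -0.03,"dy": 0,"dz": 0.003,"wx": 0,"wy": -0.075,"wz": 0,"fingers": 0.4},
    {"dx": -0.03,"dy": 0,"dz": 0.007,"wx": 0,"wy": -0.075,"wz": 0,"fingers": 0.4},
    {"dx": -0.03,"dy": 0,"dz": 0.01,"wx": 0,"wy": -0.075,"wz": 0,"fingers": 0.4},
    {"dx": -0.03,"dy": 0,"dz": 0.013,"wx": 0,"wy": -0.075,"wz": 0,"fingers": 0.4}
  ]
}}

```text
time_s: 39.98
tool_pos: [416.5, 301.0, 149.4]
ee_rot: [-1.571, -0.0, 0.955]
wrist_force: [0.3, 0.3, -0.2]
finger_gap: 35.3
```

Call:
{"method": "send_rows", "body": {
  "steps": [
    {"dx": -0.025,"dy": 0,"dz": 0.016,"wx": 0,"wy": -0.075,"wz": 0,"fingers": 0.4},
    {"dx": -0.025,"dy": 0,"dz": 0.019,"wx": 0,"wy": -0.075,"wz": 0,"fingers": 0.4},
    {"dx": -0.02,"dy": 0,"dz": 0.021,"wx": 0,"wy": -0.075,"wz": 0,"fingers": 0.4},
    {"dx": -0.02,"dy": 0,"dz": 0.024,"wx": 0,"wy": -0.075,"wz": 0,"fingers": 0.4},
    {"dx": -0.015,"dy": 0,"dz": 0.026,"wx": 0,"wy": -0.075,"wz": 0,"fingers": 0.4},
    {"dx": -0.013,"dy": 0,"dz": 0.027,"wx": 0,"wy": -0.073,"wz": 0,"fingers": 0.4},
    {"dx": 0,"dy": 0,"dz": 0,"wx": 0,"wy": 0,"wz": 0,"fingers": 0.4},
    {"dx": 0,"dy": 0,"dz": 0,"wx": 0,"wy": 0,"wz": 0,"fingers": 0.4}
  ]
}}

```text
time_s: 40.65
tool_pos: [399.8, 294.2, 149.3]
ee_rot: [-1.571, 0.0, 1.619]
wrist_force: [-0.1, -0.4, 0.4]
finger_gap: 35.4
```

```bash
python3 - <<'E'
from h import *
st(); C,im=shot('wrist','w26'); plan([401.5,298.7,47.5],1.623)
C,im=shot('scene','s26'); crop(im,290,170,430,280,5,'s26c')
E
```

```text
t 40.65 pos [399.8 294.2 149.3] rot [-1.571  0.     1.619] F [-0.1 -0.4  0.4] gap 35.4 j [ 0.58  0.03  2.1  -0.    1.02 -1.03]
n 3 total tool shift [ 0.044  1.018 -0.017] rot [ 0.0003 -0.0028 -0.    ]
{"dx":0.015,"dy":0.339,"dz":-0.006,"wx":0.0001,"wy":-0.0009,"wz":-0.0000}
{"dx":0.015,"dy":0.339,"dz":-0.006,"wx":0.0001,"wy":-0.0009,"wz":-0.0000}
{"dx":0.015,"dy":0.339,"dz":-0.006,"wx":0.0001,"wy":-0.0009,"wz":-0.0000}
```

View pics/s26c.png

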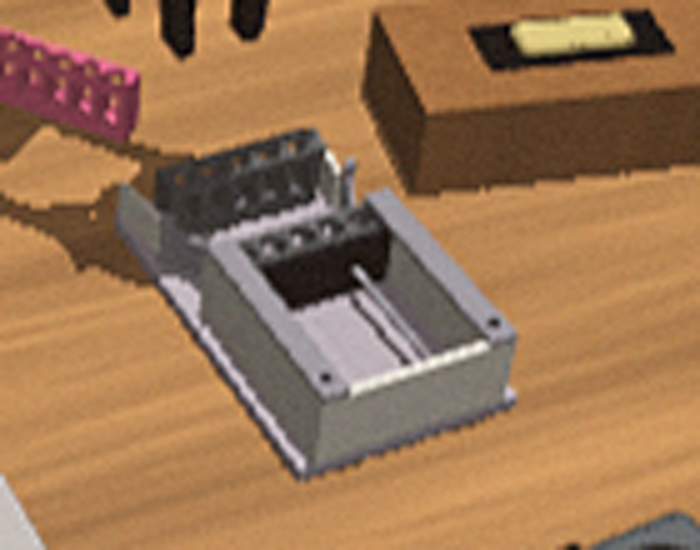

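View pics/w26.png

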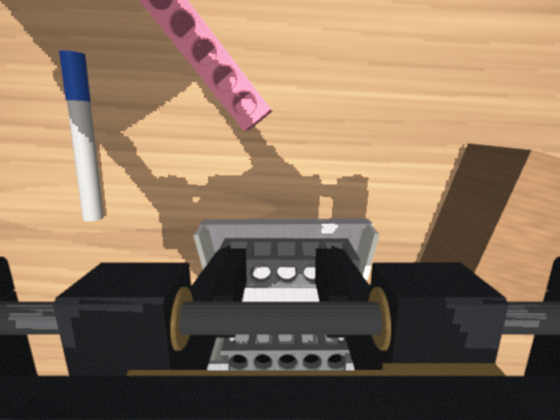

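Same situation as before; descend and push.

Call:
{"method": "send_rows", "body": {
  "steps": [
    {"dx": 0.04,"dy": 0.25,"dz": -0.01,"wx": 0,"wy": -0.003,"wz": 0,"fingers": 0.4},
    {"dx": 0,"dy": 0.35,"dz": 0,"wx": 0,"wy": 0,"wz": 0,"fingers": 0.4},
    {"dx": 0,"dy": 0.3,"dz": 0,"wx": 0,"wy": 0,"wz": 0,"fingers": 0.4},
    {"dx": 0,"dy": 0.13,"dz": 0,"wx": 0,"wy": 0,"wz": 0,"fingers": 0.4},
    {"dx": 0,"dy": 0,"dz": 0,"wx": 0,"wy": 0,"wz": 0,"fingers": 0.4},
    {"dx": 0,"dy": 0,"dz": 0,"wx": 0,"wy": 0,"wz": 0,"fingers": 0.4},
    {"dx": 0,"dy": 0,"dz": 0,"wx": 0,"wy": 0,"wz": 0,"fingers": 0.4}
  ]
}}

```text
time_s: 41.33
tool_pos: [401.6, 298.8, 47.0]
ee_rot: [-1.572, -0.001, 1.625]
wrist_force: [0.4, -0.2, 0.2]
finger_gap: 35.4
```

Call:
{"method": "send_rows", "body": {
  "steps": [
    {"dx": 0,"dy": 0,"dz": -0.08,"wx": 0,"wy": 0.001,"wz": 0,"fingers": 0.4},
    {"dx": 0,"dy": 0,"dz": -0.05,"wx": 0,"wy": 0,"wz": 0,"fingers": 0.4},
    {"dx": 0,"dy": 0,"dz": -0.05,"wx": 0,"wy": 0,"wz": 0,"fingers": 0.4},
    {"dx": 0,"dy": 0,"dz": -0.05,"wx": 0,"wy": 0,"wz": 0,"fingers": 0.4},
    {"dx": 0,"dy": 0,"dz": -0.05,"wx": 0,"wy": 0,"wz": 0,"fingers": 0.4},
    {"dx": 0,"dy": 0,"dz": -0.05,"wx": 0,"wy": 0,"wz": 0,"fingers": 0.4},
    {"dx": 0,"dy": 0,"dz": -0.05,"wx": 0,"wy": 0,"wz": 0,"fingers": 0.4},
    {"dx": 0,"dy": 0,"dz": -0.05,"wx": 0,"wy": 0,"wz": 0,"fingers": 0.4}
  ]
}}

```text
time_s: 42.0
tool_pos: [444.0, 300.5, 45.8]
ee_rot: [-1.571, 0.0, 1.625]
wrist_force: [-0.7, 0.6, 1.1]
finger_gap: 35.7
```

Call:
{"method": "send_rows", "body": {
  "steps": [
    {"dx": 0,"dy": 0,"dz": -0.05,"wx": 0,"wy": 0,"wz": 0,"fingers": 0.4},
    {"dx": 0,"dy": 0,"dz": -0.05,"wx": 0,"wy": 0,"wz": 0,"fingers": 0.4},
    {"dx": 0,"dy": 0,"dz": -0.05,"wx": 0,"wy": 0,"wz": 0,"fingers": 0.4},
    {"dx": 0,"dy": 0,"dz": -0.05,"wx": 0,"wy": 0,"wz": 0,"fingers": 0.4},
    {"dx": 0,"dy": 0,"dz": -0.05,"wx": 0,"wy": 0,"wz": 0,"fingers": 0.4},
    {"dx": 0,"dy": 0,"dz": -0.05,"wx": 0,"wy": 0,"wz": 0,"fingers": 0.4},
    {"dx": 0,"dy": 0,"dz": -0.05,"wx": 0,"wy": 0,"wz": 0,"fingers": 0.4},
    {"dx": 0,"dy": 0,"dz": 0,"wx": 0,"wy": 0,"wz": 0,"fingers": 0.4}
  ]
}}

```text
time_s: 42.67
tool_pos: [479.1, 302.2, 45.5]
ee_rot: [-1.571, 0.001, 1.625]
wrist_force: [-1.9, -1.3, -0.7]
finger_gap: 35.3
```

Call:
{"method": "send_rows", "body": {
  "steps": [
    {"dx": 0,"dy": 0,"dz": -0.05,"wx": 0,"wy": 0,"wz": 0,"fingers": 0.4},
    {"dx": 0,"dy": 0,"dz": -0.05,"wx": 0,"wy": 0,"wz": 0,"fingers": 0.4},
    {"dx": 0,"dy": 0,"dz": -0.05,"wx": 0,"wy": 0,"wz": 0,"fingers": 0.4},
    {"dx": 0,"dy": 0,"dz": -0.05,"wx": 0,"wy": 0,"wz": 0,"fingers": 0.4},
    {"dx": 0,"dy": 0,"dz": 0,"wx": 0,"wy": 0,"wz": 0,"fingers": 0.4},
    {"dx": 0,"dy": 0,"dz": 0,"wx": 0,"wy": 0,"wz": 0,"fingers": 0.4}
  ]
}}

```text
time_s: 43.17
tool_pos: [498.1, 303.2, 45.3]
ee_rot: [-1.57, 0.001, 1.625]
wrist_force: [-2.4, -0.2, -0.8]
finger_gap: 35.0
```

Call:
{"method": "send_rows", "body": {
  "steps": [
    {"dx": 0,"dy": 0,"dz": -0.05,"wx": 0,"wy": 0,"wz": 0,"fingers": 0.4},
    {"dx": 0,"dy": 0,"dz": -0.05,"wx": 0,"wy": 0,"wz": 0,"fingers": 0.4},
    {"dx": 0,"dy": 0,"dz": -0.05,"wx": 0,"wy": 0,"wz": 0,"fingers": 0.4},
    {"dx": 0,"dy": 0,"dz": -0.05,"wx": 0,"wy": 0,"wz": 0,"fingers": 0.4},
    {"dx": 0,"dy": 0,"dz": 0,"wx": 0,"wy": 0,"wz": 0,"fingers": 0.4},
    {"dx": 0,"dy": 0,"dz": 0,"wx": 0,"wy": 0,"wz": 0,"fingers": 0.4},
    {"dx": 0,"dy": 0,"dz": 0,"wx": 0,"wy": 0,"wz": 0,"fingers": 0.4}
  ]
}}

```text
time_s: 43.75
tool_pos: [517.7, 304.2, 45.3]
ee_rot: [-1.57, 0.001, 1.625]
wrist_force: [-4.2, 0.4, -2.1]
finger_gap: 35.1
```

Call:
{"method": "send_rows", "body": {
  "steps": [
    {"dx": 0,"dy": 0,"dz": 0.05,"wx": 0,"wy": 0,"wz": 0,"fingers": 0.4},
    {"dx": 0,"dy": 0,"dz": 0.1,"wx": 0,"wy": 0,"wz": 0,"fingers": 0.4},
    {"dx": 0,"dy": 0,"dz": 0.2,"wx": 0,"wy": 0,"wz": 0,"fingers": 0.4},
    {"dx": 0,"dy": 0,"dz": 0.2,"wx": 0,"wy": 0,"wz": 0,"fingers": 0.4},
    {"dx": 0,"dy": -0.3,"dz": 0,"wx": 0,"wy": 0,"wz": 0,"fingers": 0.4},
    {"dx": 0,"dy": -0.4,"dz": 0,"wx": 0,"wy": 0,"wz": 0,"fingers": 0.5},
    {"dx": 0,"dy": -0.4,"dz": 0,"wx": 0,"wy": 0,"wz": 0,"fingers": 0.7},
    {"dx": 0,"dy": -0.4,"dz": -0.2,"wx": 0,"wy": 0,"wz": 0,"fingers": 0.9}
  ]
}}

```text
time_s: 44.42
tool_pos: [480.1, 302.9, 195.6]
ee_rot: [-1.572, -0.001, 1.626]
wrist_force: [0.7, 0.0, -0.1]
finger_gap: 53.1
```

Call:
{"method": "send_rows", "body": {
  "steps": [
    {"dx": -0.29,"dy": -0.11,"dz": -0.15,"wx": 0,"wy": 0,"wz": 0,"fingers": 1},
    {"dx": -0.29,"dy": -0.11,"dz": -0.15,"wx": 0,"wy": 0,"wz": 0,"fingers": 1},
    {"dx": -0.29,"dy": -0.11,"dz": -0.15,"wx": 0,"wy": 0,"wz": 0,"fingers": 1},
    {"dx": -0.29,"dy": -0.11,"dz": -0.15,"wx": 0,"wy": 0,"wz": 0,"fingers": 1},
    {"dx": -0.29,"dy": -0.11,"dz": -0.15,"wx": 0,"wy": 0,"wz": 0,"fingers": 1},
    {"dx": 0,"dy": 0,"dz": 0,"wx": 0,"wy": 0,"wz": 0,"fingers": 1},
    {"dx": 0,"dy": 0,"dz": 0,"wx": 0,"wy": 0,"wz": 0,"fingers": 1},
    {"dx": 0,"dy": 0,"dz": 0,"wx": 0,"wy": 0,"wz": 0,"fingers": 1}
  ]
}}

```text
time_s: 45.08
tool_pos: [564.9, 162.2, 248.7]
ee_rot: [-1.573, -0.0, 1.624]
wrist_force: [-1.3, 0.4, 0.6]
finger_gap: 88.0
```

```bash
python3 - <<'E'
from h import *
st(); C,im=shot('wrist','w27'); crop(im,320,40,520,250,3,'w27c')
E
```

```text
t 45.08 pos [564.9 162.2 248.7] rot [-1.573 -0.     1.624] F [-1.3  0.4  0.6] gap 88.0 j [ 0.24  0.11  1.81  0.    1.22 -1.39]
```

View pics/w27.png

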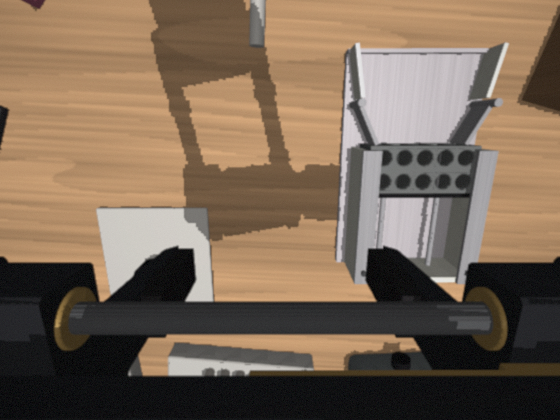

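View pics/w27c.png

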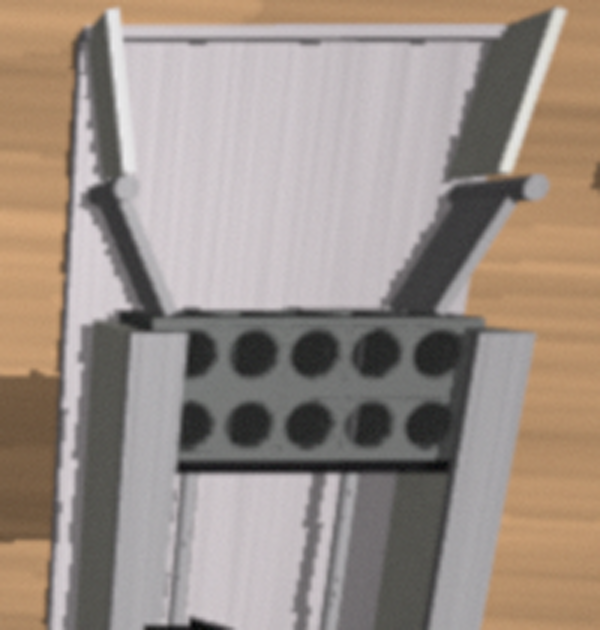

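```bash
python3 - <<'E'
from h import *
C=cam('wrist'); w=onz(C,[[97,208],[207,208]],10); print(w, np.arctan2(-(w[1]-w[0])[0],(w[1]-w[0])[1]))
plan([660,50,230],1.625)
E
```

```text
[[605.12387857 -56.37473809  10.        ]
 [597.72539657  75.84479247  10.        ]] 0.05589775356032946
n 4 total tool shift [-1.176  0.181 -0.894] rot [0.0004 0.     0.0001]
{"dx":-0.294,"dy":0.045,"dz":-0.224,"wx":0.0001,"wy":0.0000,"wz":0.0000}
{"dx":-0.294,"dy":0.045,"dz":-0.224,"wx":0.0001,"wy":0.0000,"wz":0.0000}
{"dx":-0.294,"dy":0.045,"dz":-0.224,"wx":0.0001,"wy":0.0000,"wz":0.0000}
{"dx":-0.294,"dy":0.045,"dz":-0.224,"wx":0.0001,"wy":0.0000,"wz":0.0000}
```

Call:
{"method": "send_rows", "body": {
  "steps": [
    {"dx": -0.31,"dy": 0.13,"dz": -0.207,"wx": 0,"wy": 0,"wz": 0,"fingers": 0.8},
    {"dx": -0.31,"dy": 0.13,"dz": -0.207,"wx": 0,"wy": 0,"wz": 0,"fingers": 0.8},
    {"dx": -0.31,"dy": 0.13,"dz": -0.207,"wx": 0,"wy": 0,"wz": 0,"fingers": 0.8},
    {"dx": -0.31,"dy": 0.13,"dz": -0.207,"wx": 0,"wy": 0,"wz": 0,"fingers": 0.8},
    {"dx": -0.31,"dy": 0.13,"dz": -0.207,"wx": 0,"wy": 0,"wz": 0,"fingers": 0.8},
    {"dx": 0,"dy": 0,"dz": 0,"wx": 0,"wy": 0,"wz": 0,"fingers": 0.8},
    {"dx": 0,"dy": 0,"dz": 0,"wx": 0,"wy": 0,"wz": 0,"fingers": 0.8},
    {"dx": 0,"dy": 0,"dz": 0,"wx": 0,"wy": 0,"wz": 0,"fingers": 0.8}
  ]
}}

```text
time_s: 45.8
tool_pos: [675.7, 14.2, 182.5]
ee_rot: [-1.569, -0.001, 1.626]
wrist_force: [-0.2, -0.2, 0.1]
finger_gap: 70.4
```

```bash
python3 - <<'E'
from h import *
st(); C,im=shot('wrist','w28'); plan([676.5,12.6,44],1.625)
E
```

```text
t 45.8 pos [675.7  14.2 182.5] rot [-1.569e+00 -1.000e-03  1.626e+00] F [-0.2 -0.2  0.1] gap 70.4 j [-0.02  0.32  1.68  0.    1.14 -1.64]
n 4 total tool shift [-0.02   1.392 -0.006] rot [-0.0003  0.0009  0.0002]
{"dx":-0.005,"dy":0.348,"dz":-0.001,"wx":-0.0001,"wy":0.0002,"wz":0.0000}
{"dx":-0.005,"dy":0.348,"dz":-0.001,"wx":-0.0001,"wy":0.0002,"wz":0.0000}
{"dx":-0.005,"dy":0.348,"dz":-0.001,"wx":-0.0001,"wy":0.0002,"wz":0.0000}
{"dx":-0.005,"dy":0.348,"dz":-0.001,"wx":-0.0001,"wy":0.0002,"wz":0.0000}
```

View pics/w28.png

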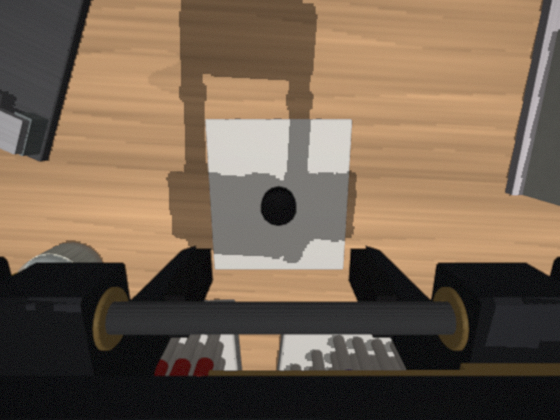

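Call:
{"method": "send_rows", "body": {
  "steps": [
    {"dx": -0.02,"dy": 0.35,"dz": 0,"wx": 0,"wy": 0,"wz": 0,"fingers": 0.8},
    {"dx": 0,"dy": 0.35,"dz": 0,"wx": 0,"wy": 0,"wz": 0,"fingers": 0.8},
    {"dx": 0,"dy": 0.35,"dz": 0,"wx": 0,"wy": 0,"wz": 0,"fingers": 0.8},
    {"dx": 0,"dy": 0.2,"dz": 0,"wx": 0,"wy": 0,"wz": 0,"fingers": 0.8},
    {"dx": 0,"dy": 0.1,"dz": 0,"wx": 0,"wy": 0,"wz": 0,"fingers": 0.8},
    {"dx": 0,"dy": 0,"dz": 0,"wx": 0,"wy": 0,"wz": 0,"fingers": 0.6},
    {"dx": 0,"dy": 0,"dz": 0,"wx": 0,"wy": 0,"wz": 0,"fingers": 0.6}
  ]
}}

```text
time_s: 46.43
tool_pos: [676.9, 11.8, 49.3]
ee_rot: [-1.572, 0.0, 1.626]
wrist_force: [0.1, -0.1, -0.1]
finger_gap: 59.4
```

Call:
{"method": "send_rows", "body": {
  "steps": [
    {"dx": 0,"dy": 0.05,"dz": 0,"wx": 0,"wy": 0,"wz": 0,"fingers": 0.5},
    {"dx": 0,"dy": 0,"dz": 0,"wx": 0,"wy": 0,"wz": 0,"fingers": 0.2},
    {"dx": 0,"dy": 0,"dz": 0,"wx": 0,"wy": 0,"wz": 0,"fingers": 0.2},
    {"dx": 0,"dy": 0,"dz": 0,"wx": 0,"wy": 0,"wz": 0,"fingers": 0.2},
    {"dx": 0,"dy": 0,"dz": 0,"wx": 0,"wy": 0,"wz": 0,"fingers": 0.2},
    {"dx": 0,"dy": 0,"dz": 0,"wx": 0,"wy": 0,"wz": 0,"fingers": 0.2},
    {"dx": 0,"dy": 0,"dz": 0,"wx": 0,"wy": 0,"wz": 0,"fingers": 0.2},
    {"dx": 0,"dy": 0,"dz": 0,"wx": 0,"wy": 0,"wz": 0,"fingers": 0.2}
  ]
}}

```text
time_s: 47.1
tool_pos: [677.6, 10.9, 44.7]
ee_rot: [-1.573, -0.0, 1.624]
wrist_force: [-0.7, 2.8, 6.0]
finger_gap: 31.0
```

Call:
{"method": "send_rows", "body": {
  "steps": [
    {"dx": 0,"dy": 0,"dz": 0,"wx": 0,"wy": 0,"wz": 0,"fingers": 0.2},
    {"dx": 0,"dy": 0,"dz": 0,"wx": 0,"wy": 0,"wz": 0,"fingers": 0.2},
    {"dx": 0,"dy": 0,"dz": 0,"wx": 0,"wy": 0,"wz": 0,"fingers": 0.2}
  ]
}}

```text
time_s: 47.35
tool_pos: [677.5, 11.0, 44.6]
ee_rot: [-1.573, -0.0, 1.624]
wrist_force: [-0.7, 2.0, 7.0]
finger_gap: 30.9
```

Call:
{"method": "send_rows", "body": {
  "steps": [
    {"dx": 0,"dy": -0.05,"dz": 0,"wx": 0,"wy": 0,"wz": 0,"fingers": 0.2},
    {"dx": 0,"dy": -0.15,"dz": 0,"wx": 0,"wy": 0,"wz": 0,"fingers": 0.2},
    {"dx": 0,"dy": -0.3,"dz": 0,"wx": 0,"wy": 0,"wz": 0,"fingers": 0.2},
    {"dx": 0,"dy": -0.4,"dz": 0,"wx": 0,"wy": 0,"wz": 0,"fingers": 0.2},
    {"dx": 0,"dy": -0.3,"dz": 0,"wx": 0,"wy": 0,"wz": 0,"fingers": 0.2},
    {"dx": 0,"dy": -0.2,"dz": 0,"wx": 0,"wy": 0,"wz": 0,"fingers": 0.2},
    {"dx": 0,"dy": 0,"dz": 0,"wx": 0,"wy": 0,"wz": 0,"fingers": 0.2},
    {"dx": 0,"dy": 0,"dz": 0,"wx": 0,"wy": 0,"wz": 0,"fingers": 0.2}
  ]
}}

```text
time_s: 48.02
tool_pos: [677.4, 10.4, 185.0]
ee_rot: [-1.574, 0.001, 1.625]
wrist_force: [0.1, 0.6, -3.1]
finger_gap: 30.9
```

```bash
python3 - <<'E'
from h import *
st(); plan([582.5,306.5,185],1.625,step=.28)
E
```

```text
t 48.02 pos [677.4  10.4 185. ] rot [-1.574e+00  1.000e-03  1.625e+00] F [ 0.1  0.6 -3.1] gap 30.9 j [-0.02  0.32  1.68 -0.    1.14 -1.65]
n 12 total tool shift [ 3.008 -0.005  0.789] rot [ 0.0022 -0.0003 -0.0006]
{"dx":0.251,"dy":-0.000,"dz":0.066,"wx":0.0002,"wy":-0.0000,"wz":-0.0000}
{"dx":0.251,"dy":-0.000,"dz":0.066,"wx":0.0002,"wy":-0.0000,"wz":-0.0000}
{"dx":0.251,"dy":-0.000,"dz":0.066,"wx":0.0002,"wy":-0.0000,"wz":-0.0000}
{"dx":0.251,"dy":-0.000,"dz":0.066,"wx":0.0002,"wy":-0.0000,"wz":-0.0000}
{"dx":0.251,"dy":-0.000,"dz":0.066,"wx":0.0002,"wy":-0.0000,"wz":-0.0000}
{"dx":0.251,"dy":-0.000,"dz":0.066,"wx":0.0002,"wy":-0.0000,"wz":-0.0000}
{"dx":0.251,"dy":-0.000,"dz":0.066,"wx":0.0002,"wy":-0.0000,"wz":-0.0000}
{"dx":0.251,"dy":-0.000,"dz":0.066,"wx":0.0002,"wy":-0.0000,"wz":-0.0000}
{"dx":0.251,"dy":-0.000,"dz":0.066,"wx":0.0002,"wy":-0.0000,"wz":-0.0000}
{"dx":0.251,"dy":-0.000,"dz":0.066,"wx":0.0002,"wy":-0.0000,"wz":-0.0000}
{"dx":0.251,"dy":-0.000,"dz":0.066,"wx":0.0002,"wy":-0.0000,"wz":-0.0000}
{"dx":0.251,"dy":0.000,"dz":0.066,"wx":0.0002,"wy":-0.0000,"wz":-0.0000}
```

Call:
{"method": "send_rows", "body": {
  "steps": [
    {"dx": 0.15,"dy": 0,"dz": 0.04,"wx": 0,"wy": 0,"wz": 0,"fingers": 0.2},
    {"dx": 0.25,"dy": 0,"dz": 0.065,"wx": 0,"wy": 0,"wz": 0,"fingers": 0.2},
    {"dx": 0.3,"dy": 0,"dz": 0.08,"wx": 0,"wy": 0,"wz": 0,"fingers": 0.2},
    {"dx": 0.3,"dy": 0,"dz": 0.08,"wx": 0,"wy": 0,"wz": 0,"fingers": 0.2},
    {"dx": 0.3,"dy": 0,"dz": 0.08,"wx": 0,"wy": 0,"wz": 0,"fingers": 0.2},
    {"dx": 0.3,"dy": 0,"dz": 0.08,"wx": 0,"wy": 0,"wz": 0,"fingers": 0.2},
    {"dx": 0.3,"dy": 0,"dz": 0.08,"wx": 0,"wy": 0,"wz": 0,"fingers": 0.2},
    {"dx": 0.3,"dy": 0,"dz": 0.08,"wx": 0,"wy": 0,"wz": 0,"fingers": 0.2}
  ]
}}

```text
time_s: 48.68
tool_pos: [603.1, 228.6, 179.4]
ee_rot: [-1.565, 0.002, 1.625]
wrist_force: [0.2, -0.1, -2.1]
finger_gap: 30.9
```

Call:
{"method": "send_rows", "body": {
  "steps": [
    {"dx": 0.3,"dy": 0,"dz": 0.08,"wx": 0,"wy": 0,"wz": 0,"fingers": 0.2},
    {"dx": 0.25,"dy": 0,"dz": 0.065,"wx": 0,"wy": 0,"wz": 0,"fingers": 0.2},
    {"dx": 0.15,"dy": 0,"dz": 0.04,"wx": 0,"wy": 0,"wz": 0,"fingers": 0.2},
    {"dx": 0.1,"dy": 0,"dz": 0.02,"wx": 0,"wy": 0,"wz": 0,"fingers": 0.2},
    {"dx": 0,"dy": 0,"dz": 0,"wx": 0,"wy": 0,"wz": 0,"fingers": 0.2},
    {"dx": 0,"dy": 0,"dz": 0,"wx": 0,"wy": 0,"wz": 0,"fingers": 0.2},
    {"dx": 0,"dy": 0,"dz": 0,"wx": 0,"wy": 0,"wz": 0,"fingers": 0.2}
  ]
}}

```text
time_s: 49.27
tool_pos: [581.8, 304.8, 182.5]
ee_rot: [-1.57, 0.001, 1.624]
wrist_force: [-0.6, 1.2, -1.5]
finger_gap: 30.6
```

```bash
python3 - <<'E'
from h import *
st(); C,im=shot('wrist','w29'); plan([582.5,306.5,125],1.625,step=.28)
E
```

```text
t 49.27 pos [581.8 304.8 182.5] rot [-1.570e+00  1.000e-03  1.624e+00] F [-0.6  1.2 -1.5] gap 30.6 j [ 0.45  0.29  1.73 -0.    1.13 -1.18]
n 3 total tool shift [ 0.019  0.578 -0.006] rot [-0.0002 -0.001  -0.0007]
{"dx":0.006,"dy":0.193,"dz":-0.002,"wx":-0.0001,"wy":-0.0003,"wz":-0.0002}
{"dx":0.006,"dy":0.193,"dz":-0.002,"wx":-0.0001,"wy":-0.0003,"wz":-0.0002}
{"dx":0.006,"dy":0.193,"dz":-0.002,"wx":-0.0001,"wy":-0.0003,"wz":-0.0002}
```

View pics/w29.png

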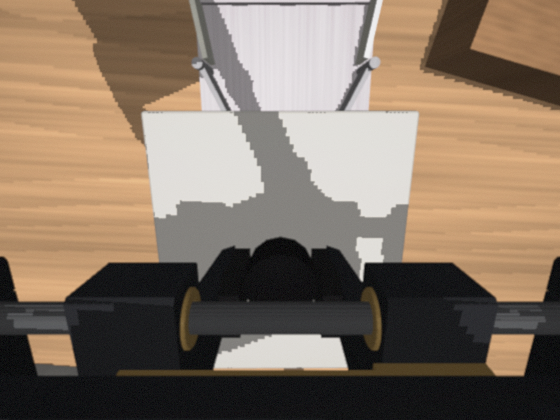

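```bash
python3 - <<'E'
from h import *
C=cam('wrist'); w=onz(C,[[142,112],[418,112]],148); p=onz(C,[[197.5,62],[374.5,62]],46)
print(w,p); m=p.mean(0); d=p[1]-p[0]; print('yaw mag',np.arctan2(-d[0],d[1]),np.linalg.norm(d)); e=w[1]-w[0]; print('cover yaw',np.arctan2(-e[0],e[1]),np.linalg.norm(e))
y=.052; X=np.array([np.cos(y),np.sin(y),0]);Y=np.array([-np.sin(y),np.cos(y),0]); q=w.mean(0)-m; print('cover near edge rel mouth x (want 36):',q@X,'y (want 0):',q@Y)
E
```

```text
[[510.57174854 233.84893645 148.        ]
 [503.40622316 366.61921401 148.        ]] [[470.7090262  234.92285476  46.        ]
 [463.47505807 369.81166844  46.        ]]
yaw mag 0.05357779274556732 135.08265006654162
cover yaw 0.05391704124891054 132.96349633689647
cover near edge rel mouth x (want 36): 39.73213949181228 y (want 0): -4.2040091840705704
```

Call:
{"method": "send_rows", "body": {
  "steps": [
    {"dx": 0.024,"dy": 0.2,"dz": -0.007,"wx": 0,"wy": 0,"wz": 0,"fingers": 0.2},
    {"dx": 0,"dy": 0.2,"dz": 0,"wx": 0,"wy": 0,"wz": 0,"fingers": 0.2},
    {"dx": 0,"dy": 0.15,"dz": 0,"wx": 0,"wy": 0,"wz": 0,"fingers": 0.2},
    {"dx": 0,"dy": 0,"dz": 0,"wx": 0,"wy": 0,"wz": 0,"fingers": 0.2},
    {"dx": 0,"dy": 0,"dz": 0,"wx": 0,"wy": 0,"wz": 0,"fingers": 0.2},
    {"dx": 0,"dy": 0,"dz": 0,"wx": 0,"wy": 0,"wz": 0,"fingers": 0.2},
    {"dx": 0,"dy": 0,"dz": 0,"wx": 0,"wy": 0,"wz": 0,"fingers": 0.2}
  ]
}}

```text
time_s: 49.9
tool_pos: [583.5, 308.4, 129.9]
ee_rot: [-1.573, -0.001, 1.624]
wrist_force: [0.5, 0.2, -2.6]
finger_gap: 30.9
```

```bash
python3 - <<'E'
from h import *
st(); C,im=shot('scene','s30'); crop(im,290,150,430,280,5,'s30c')
E
```

```text
t 49.9 pos [583.5 308.4 129.9] rot [-1.573e+00 -1.000e-03  1.624e+00] F [ 0.5  0.2 -2.6] gap 30.9 j [ 0.45  0.34  1.76 -0.    1.03 -1.18]
```

View pics/s30c.png

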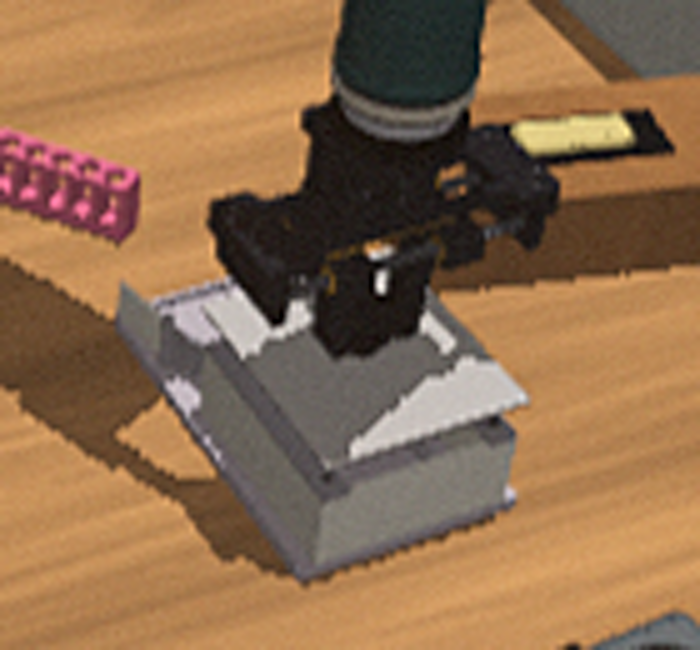

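Call:
{"method": "send_rows", "body": {
  "steps": [
    {"dx": -0.01,"dy": 0.1,"dz": 0.008,"wx": 0,"wy": 0,"wz": 0,"fingers": 0.2},
    {"dx": 0,"dy": 0.05,"dz": 0,"wx": 0,"wy": 0,"wz": 0,"fingers": 0.2},
    {"dx": 0,"dy": 0.02,"dz": 0,"wx": 0,"wy": 0,"wz": 0,"fingers": 0.2},
    {"dx": 0,"dy": 0,"dz": 0,"wx": 0,"wy": 0,"wz": 0,"fingers": 0.2},
    {"dx": 0,"dy": 0,"dz": 0,"wx": 0,"wy": 0,"wz": 0,"fingers": 0.2}
  ]
}}

```text
time_s: 50.37
tool_pos: [581.1, 307.3, 110.5]
ee_rot: [-1.57, 0.001, 1.625]
wrist_force: [0.1, -0.1, -2.3]
finger_gap: 31.1
```

Call:
{"method": "send_rows", "body": {
  "steps": [
    {"dx": 0,"dy": 0.015,"dz": 0,"wx": 0,"wy": 0,"wz": 0,"fingers": 0.2},
    {"dx": 0,"dy": 0.015,"dz": 0,"wx": 0,"wy": 0,"wz": 0,"fingers": 0.2},
    {"dx": 0,"dy": 0,"dz": 0,"wx": 0,"wy": 0,"wz": 0,"fingers": 0.2},
    {"dx": 0,"dy": 0,"dz": 0,"wx": 0,"wy": 0,"wz": 0,"fingers": 0.2}
  ]
}}

```text
time_s: 50.7
tool_pos: [581.4, 307.4, 108.1]
ee_rot: [-1.571, 0.0, 1.625]
wrist_force: [-0.1, 0.6, -2.3]
finger_gap: 31.2
```

Call:
{"method": "send_rows", "body": {
  "steps": [
    {"dx": 0,"dy": 0.015,"dz": -0.01,"wx": 0,"wy": 0,"wz": 0,"fingers": 0.2},
    {"dx": 0,"dy": 0.01,"dz": 0,"wx": 0,"wy": 0,"wz": 0,"fingers": 0.2},
    {"dx": 0,"dy": 0,"dz": 0,"wx": 0,"wy": 0,"wz": 0,"fingers": 0.2},
    {"dx": 0,"dy": 0,"dz": 0,"wx": 0,"wy": 0,"wz": 0,"fingers": 0.2}
  ]
}}

```text
time_s: 51.03
tool_pos: [582.6, 307.5, 105.8]
ee_rot: [-1.571, 0.0, 1.625]
wrist_force: [-0.4, 0.0, -2.6]
finger_gap: 31.0
```

Call:
{"method": "send_rows", "body": {
  "steps": [
    {"dx": 0,"dy": 0.01,"dz": 0,"wx": 0,"wy": 0,"wz": 0,"fingers": 0.2},
    {"dx": 0,"dy": 0.005,"dz": 0,"wx": 0,"wy": 0,"wz": 0,"fingers": 0.2},
    {"dx": 0,"dy": 0,"dz": 0,"wx": 0,"wy": 0,"wz": 0,"fingers": 0.2},
    {"dx": 0,"dy": 0,"dz": 0,"wx": 0,"wy": 0,"wz": 0,"fingers": 0.2}
  ]
}}

```text
time_s: 51.37
tool_pos: [582.8, 307.6, 105.7]
ee_rot: [-1.572, -0.0, 1.625]
wrist_force: [-2.1, -0.4, 5.5]
finger_gap: 30.7
```

Seated (z 105.7, as expected, with support force). Release and rise clear.

Call:
{"method": "send_rows", "body": {
  "steps": [
    {"dx": 0,"dy": -0.005,"dz": 0,"wx": 0,"wy": 0,"wz": 0,"fingers": 0.5},
    {"dx": 0,"dy": 0,"dz": 0,"wx": 0,"wy": 0,"wz": 0,"fingers": 0.8},
    {"dx": 0,"dy": 0,"dz": 0,"wx": 0,"wy": 0,"wz": 0,"fingers": 0.8},
    {"dx": 0,"dy": 0,"dz": 0,"wx": 0,"wy": 0,"wz": 0,"fingers": 0.8},
    {"dx": 0,"dy": -0.2,"dz": 0,"wx": 0,"wy": 0,"wz": 0,"fingers": 0.8},
    {"dx": 0,"dy": -0.4,"dz": 0,"wx": 0,"wy": 0,"wz": 0,"fingers": 0.8},
    {"dx": 0,"dy": -0.4,"dz": 0,"wx": 0,"wy": 0,"wz": 0,"fingers": 0.8},
    {"dx": 0,"dy": -0.4,"dz": 0.1,"wx": 0,"wy": 0,"wz": 0,"fingers": 0.8}
  ]
}}

```text
time_s: 52.03
tool_pos: [572.9, 306.6, 245.2]
ee_rot: [-1.57, 0.001, 1.624]
wrist_force: [-0.4, 0.4, 0.7]
finger_gap: 70.6
```

Call:
{"method": "send_rows", "body": {
  "steps": [
    {"dx": 0.25,"dy": -0.2,"dz": 0.15,"wx": 0,"wy": 0,"wz": 0,"fingers": 1},
    {"dx": 0.25,"dy": 0,"dz": 0.15,"wx": 0,"wy": 0,"wz": 0,"fingers": 1},
    {"dx": 0,"dy": 0,"dz": 0,"wx": 0,"wy": 0,"wz": 0,"fingers": 1},
    {"dx": 0,"dy": 0,"dz": 0,"wx": 0,"wy": 0,"wz": 0,"fingers": 1},
    {"dx": 0,"dy": 0,"dz": 0,"wx": 0,"wy": 0,"wz": 0,"fingers": 1}
  ]
}}

```text
time_s: 52.45
tool_pos: [539.5, 354.8, 263.6]
ee_rot: [-1.57, 0.002, 1.626]
wrist_force: [0.2, -0.4, -0.5]
finger_gap: 88.0
```

```bash
python3 - <<'E'
from h import *
st(); C,im=shot('wrist','w31'); C,a=shot('scene','s31'); crop(a,220,150,430,290,3.7,'s31c')
E
```

```text
t 52.45 pos [539.5 354.8 263.6] rot [-1.57   0.002  1.626] F [ 0.2 -0.4 -0.5] gap 88.0 j [ 0.54  0.21  1.67 -0.    1.26 -1.08]
```

View pics/w31.png

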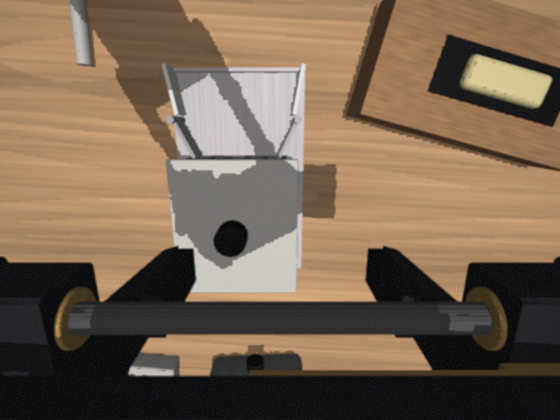

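View pics/s31.png

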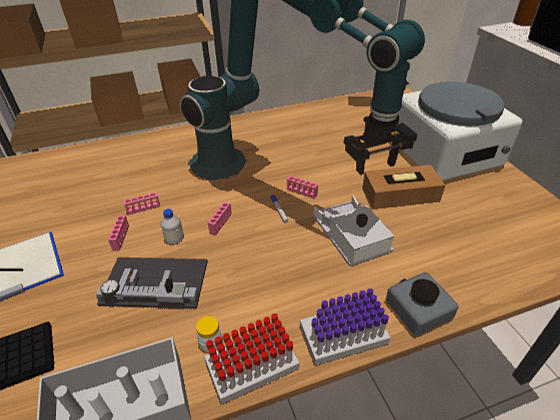

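View pics/s31c.png

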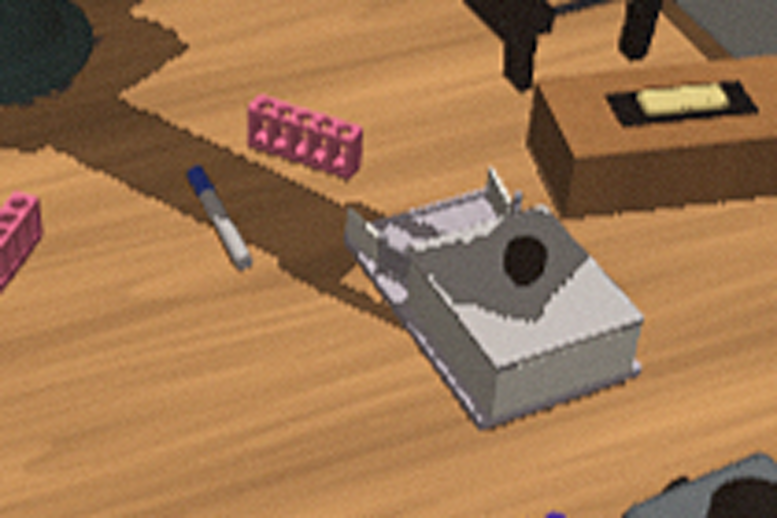

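```bash
python3 - <<'E'
from h import *
print(robot.hand_in())
E
```

```text
the job is handed in; nothing more can be done
None
```

I did the whole job in the order asked and handed it in at about 52 s.

- **Cover off:** I lifted it by the knob and laid it on the bench near (677, 12) mm.
- **Gauging:** One rack stood in the caliper, and I slid the jaw shut until the measuring face gave about 2.5 mm by the camera. The other two estimates were about 2.7 mm from jaw travel and about 3.4 mm from force, all between the 1.5 mm needed and the 6 mm stop. I then slid the jaw back open.
- **Loading:** Only two grey racks were present, and I pushed both in. The second had been knocked a few centimetres aside, so I measured it again before gripping it. The wrist picture taken before the cover went back shows both racks in the lane with both lips out behind them.
- **Cover back on:** It seated at the expected height. Its corners in the scene camera are within about 1 pixel of where they started.
- **At hand-in:** The gripper was clear of everything. The pink look-alikes and other bystanders show no visible move in the last scene picture.

No check failed. My camera estimates of the magazine's centre line disagreed by about 3 mm, so I aimed the cover between the camera values and the position where I first gripped the knob, and its ribs dropped in without touching the rails.

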